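Load the sampler carousel from the barbed hooks

ROBOT

A 7-joint arm with a two-finger parallel gripper is mounted at the origin on the work surface. World frame = base frame: x ahead of the robot, y to its left, z up, the work surface at z = 0. Lengths are in mm, angles in degrees, forces in N, time in s.
With the tool pointing down it reaches from about 425 to 875 mm from the base axis. Payload 4.7 kg.
Tool frame: the origin (TCP) lies on the centre line of the jaws, within the pads' length; the fingertips stand 8 mm ahead of it and the grasp point (between the pads) lies 11 mm behind it; z points along the fingers, y is the direction in which the jaws open and shut (so a half turn about z gives the same grasp; the last joint's range is limited). The gripper opens to 87 mm and grips with 3 to 60 N. Pads are 19 mm wide; open, the fingers measure 117 mm over their backs; the gripper's body (75 mm by 190 mm) begins 51 mm behind the grasp point.
Start: joints at [-70.468, 18.392, -4.016, 83.108, 1.295, 78.541, -3.26], TCP at [208.686, 615.609, 230.587] pointing down, gripper open.
Joint ranges: [-163.93, 163.93], [-17.29, 119.83], [-79.2, 71.16], [3.27, 140.29], [-89.18, 269.18], [5.43, 117.66], [-154.24, 154.24]. Speed limits (degrees/s): [147.25, 147.25, 180, 180, 180, 180, 180].

INTERFACE

Orientations are given as a 3x3 rotation matrix whose columns are the frame's x, y, z axes.
In Python, from bench import monitor, viewer, job_done gives the robot as it stands.
- The arm moves only by the tool move_arm, never from a script. Its argument "targets" is a list that holds one entry, the list of rows, each a list of 6 numbers: the shift along the tool's x, y, z in mm, then the turn, a rotation vector about the tool's x, y, z in rad. A call has 1 to 8 rows; each row shifts and turns the commanded pose from where the row before left it, along the tool's axes as they then stand; what a row does not reach is not made up. A row lasts 1/10 s, in which the tool goes at most 50 mm and 8.59 degrees, less where a joint would pass 70% of its speed; a pose out of reach is approached as far as the arm can. A call with a gripper value outside its range is refused whole. "grip" is the opening, from -1 (shut) to 1 (fully open), so that 0 is half open, set as the call begins (left out, the last holds). The fingers move at their own pace and stop on an object; the grip force is fixed at half the most. Time passes only in rows, so rows that do not move let the fingers close. It gives the time, the measured TCP pose, the force and the opening at its end, in the units of the state.
- monitor.get_state(): the state, without advancing time (a new reading comes with each control period).
- viewer.get_image(name): name is "side" or "top"; returns a dict with "color" (384x512x3 uint8, blue, green, red), "vfov" (degrees; the focal length in pixels is half the picture's height over the tangent of half this angle, whatever the lens; pixels are square), "cx", "cy" (the principal point, pixels), "world_to_cam" (4x4, takes a point from world to camera coordinates). Camera axes: x right, y down, z forward; pixel columns grow to the right and rows downward; lengths in mm; the calibration is good to about 2 mm. A picture is of the moment at which its call begins. There is no depth.
- job_done(): hands the job in, once; it reports no verdict.
The state is a dict: "time": time; "qpos": joint angles; "joint_vel": joint speeds; "joint_efforts": joint torques, N m; "tcp_pos": TCP position; "eef_rot": TCP orientation; "contact_force": force on the tool from outside, world axes, zero at the start; "wrist_torque": the same for the moment, N m; "grip_width": finger opening in mm.
Only numpy, scipy, OpenCV 4.12 (cv2) and the standard library are available. Lean on these libraries where they do the work, as an engineer would, in place of code of your own. Each camera call takes 0.05 s, during which the arm holds its last target.

TASK

Turn the carousel by its handle to the load mark (one pin) until it clicks, take every sample carrier that hangs on the barbed hooks off its hook and push it fully down onto a square spindle of the carousel, one to a spindle, any spindle. When all of them are on, turn the carousel a quarter turn on to the run mark (two pins) until it clicks and let go; leave the bottle, the tip box and the tape where they are.

Things in the scene. Friction and masses are not known exactly. Their poses are not given: they have to be found in the camera images.
- carrier1_mid (a point): sample carrier: grey plastic block 60 x 60 mm, 45 mm tall, four white vial caps on top at its corners (7 mm high), a flat aluminium lifting eye standing in the middle; 108 mm tall in all, 0.22 kg. Point: on its centre line, 54 mm above the underside; z up, x and y along the block's sides. In the underside a square blind bore 23 x 23 mm, 34 mm deep, square to the block. None if absent.
- carrier2_mid (a point): sample carrier exactly like carrier1 (see there), point and axes the same. Absent (None) in some starts.
- carrier3_mid (a point): sample carrier exactly like carrier1 (see there), point and axes the same. Absent (None) in some starts.
- carrier4_mid (a point): sample carrier exactly like carrier1 (see there), point and axes the same. Absent (None) in some starts.
- carrier1_eye (a point): middle of carrier1's eye opening, 83 mm above its underside, same axes. The eye is a plate 8 mm thick in x: neck 30 mm wide in y from 45 to 66 mm above the underside, two legs 40 mm wide over all beside an opening 24 mm wide (66 to 100 mm), and a lip on top 46 mm wide (100 to 108 mm). Grip the legs' outer faces across y, below the lip. At the start it hangs on a hook, bar under the lip, x along the bar.
- carrier2_eye (a point): middle of carrier2's eye opening, like carrier1_eye. None if absent.
- carrier3_eye (a point): middle of carrier3's eye opening, like carrier1_eye. None if absent.
- carrier4_eye (a point): middle of carrier4's eye opening, like carrier1_eye. None if absent.
- hook1 (a point): bend of barbed hook 1: where the level bar ends and the tip begins, on the centre line of the 6 mm wire, 165 mm above the bench. x along the bar away from its post (towards the robot), z up. Bar 105 mm long from a 10 mm post no higher than the bar. From here the tip rises to 10 mm further along x and 26 mm up, then a nib bends back to 6 mm along x, 34 mm up. The hooks are fixed, 100 mm apart.
- hook2 (a point): barbed hook 2, like hook1. An upright eye cannot pass the tip: slide it along the bar to the bend with the bar inside the eye, lean the eye back over the post 35 degrees (block swings out) and lift it round the tip. Good path of the middle of the opening from the bend (mm along x, mm up, lean in degrees): first straight up 18 mm, then (-18,3,8) (-10,2,20) (-2,3,32) (3,9,35) (4,18,35) (7,26,35) (10,70,35).
- hook3 (a point): barbed hook 3, like hook1.
- hook4 (a point): barbed hook 4, like hook1.
- spindle1 (a point): square steel spindle on the carousel disc, 20 x 20 mm, 30 mm tall, top 7 mm tapered to 12 x 12. The point is at its foot on the disc's top face (50 mm above the bench), on its centre line; z up, x and y square to its sides. It turns with the disc; the four are 80 mm from the disc's axis, 90 degrees apart, the handle midway between two of them.
- spindle2 (a point): square spindle exactly like spindle1, point and axes the same.
- spindle3 (a point): square spindle exactly like spindle1, point and axes the same.
- spindle4 (a point): square spindle exactly like spindle1, point and axes the same.
- carousel (a joint): angle of the disc (rad), anticlockwise positive from above; 0 = load (handle beside the one-pin mark), 1.571 = run (beside the two-pin mark). A sprung click holds it at each (5 to 10 N at the handle to pass or leave, pulls in over the last 2 degrees); elsewhere light friction, it stays where left. Stops at -1.15 and 1.85. Starts at -0.9 to -0.45.
- handle (a point): upright black round handle post on the carousel disc, 18 mm thick, 95 mm tall (50 to 145 mm above the bench), 112 mm from the disc's axis. The point is on its centre line, 15 mm below its top (130 mm above the bench).
- carousel_axis (a point): the carousel's vertical axis, at the disc's top face, 50 mm above the bench; disc 260 mm across. x points to the load mark, y to the run mark. Base fixed.
- load_mark (a point): load mark: white block at the disc's rim with ONE steel pin (22 mm tall) on top, fixed, at 160 mm from the axis; the point is the pin's foot, 48 mm above the bench.
- run_mark (a point): run mark: the same white block with TWO steel pins, fixed, a quarter turn anticlockwise (seen from above) from the load mark.
- bottle: bystander, leave it alone: amber glass bottle, 72 mm across, 150 mm tall, blue cap. Origin at its underside.
- tipbox: bystander, leave it alone: closed box of pipette tips, 85 x 120 x 65 mm. Origin at its underside.
- tape: bystander, leave it alone: roll of tape lying flat, 90 mm across, 24 mm tall. Origin at its underside.

How it is judged (in metres and radians):
On the way, in this order (a step that is already met when the one before it is completed fails the run):
1. the carousel is turned to the load mark and has clicked in (value of joint carousel between -0.07 and 0.07 rad), for 0.2 s.
2. every carrier present is fully down on a spindle, with the carousel at the load mark (all of step 1 and ((horizontal distance between carrier1_mid and spindle1 below 0.006 m and z of carrier1_mid in the frame of spindle1 between 0.045 and 0.059 m and angle between carrier1_mid's own z axis and vertical below 0.08 rad) or (horizontal distance between carrier1_mid and spindle2 below 0.006 m and z of carrier1_mid in the frame of spindle2 between 0.045 and 0.059 m and angle between carrier1_mid's own z axis and vertical below 0.08 rad) or (horizontal distance between carrier1_mid and spindle3 below 0.006 m and z of carrier1_mid in the frame of spindle3 between 0.045 and 0.059 m and angle between carrier1_mid's own z axis and vertical below 0.08 rad) or (horizontal distance between carrier1_mid and spindle4 below 0.006 m and z of carrier1_mid in the frame of spindle4 between 0.045 and 0.059 m and angle between carrier1_mid's own z axis and vertical below 0.08 rad)) and ((horizontal distance between carrier2_mid and spindle1 below 0.006 m and z of carrier2_mid in the frame of spindle1 between 0.045 and 0.059 m and angle between carrier2_mid's own z axis and vertical below 0.08 rad) or (horizontal distance between carrier2_mid and spindle2 below 0.006 m and z of carrier2_mid in the frame of spindle2 between 0.045 and 0.059 m and angle between carrier2_mid's own z axis and vertical below 0.08 rad) or (horizontal distance between carrier2_mid and spindle3 below 0.006 m and z of carrier2_mid in the frame of spindle3 between 0.045 and 0.059 m and angle between carrier2_mid's own z axis and vertical below 0.08 rad) or (horizontal distance between carrier2_mid and spindle4 below 0.006 m and z of carrier2_mid in the frame of spindle4 between 0.045 and 0.059 m and angle between carrier2_mid's own z axis and vertical below 0.08 rad)) and ((horizontal distance between carrier3_mid and spindle1 below 0.006 m and z of carrier3_mid in the frame of spindle1 between 0.045 and 0.059 m and angle between carrier3_mid's own z axis and vertical below 0.08 rad) or (horizontal distance between carrier3_mid and spindle2 below 0.006 m and z of carrier3_mid in the frame of spindle2 between 0.045 and 0.059 m and angle between carrier3_mid's own z axis and vertical below 0.08 rad) or (horizontal distance between carrier3_mid and spindle3 below 0.006 m and z of carrier3_mid in the frame of spindle3 between 0.045 and 0.059 m and angle between carrier3_mid's own z axis and vertical below 0.08 rad) or (horizontal distance between carrier3_mid and spindle4 below 0.006 m and z of carrier3_mid in the frame of spindle4 between 0.045 and 0.059 m and angle between carrier3_mid's own z axis and vertical below 0.08 rad)) and ((horizontal distance between carrier4_mid and spindle1 below 0.006 m and z of carrier4_mid in the frame of spindle1 between 0.045 and 0.059 m and angle between carrier4_mid's own z axis and vertical below 0.08 rad) or (horizontal distance between carrier4_mid and spindle2 below 0.006 m and z of carrier4_mid in the frame of spindle2 between 0.045 and 0.059 m and angle between carrier4_mid's own z axis and vertical below 0.08 rad) or (horizontal distance between carrier4_mid and spindle3 below 0.006 m and z of carrier4_mid in the frame of spindle3 between 0.045 and 0.059 m and angle between carrier4_mid's own z axis and vertical below 0.08 rad) or (horizontal distance between carrier4_mid and spindle4 below 0.006 m and z of carrier4_mid in the frame of spindle4 between 0.045 and 0.059 m and angle between carrier4_mid's own z axis and vertical below 0.08 rad))), for 0.2 s.
At the end, for the whole second after the job is handed in: every carrier present is on a spindle: centre within 6 mm of the spindle's, underside within 5 mm of the disc, upright within 0.08 rad; the carousel rests at the run mark, 1.571 within 0.07 rad (((horizontal distance between carrier1_mid and spindle1 below 0.006 m and z of carrier1_mid in the frame of spindle1 between 0.045 and 0.059 m and angle between carrier1_mid's own z axis and vertical below 0.08 rad) or (horizontal distance between carrier1_mid and spindle2 below 0.006 m and z of carrier1_mid in the frame of spindle2 between 0.045 and 0.059 m and angle between carrier1_mid's own z axis and vertical below 0.08 rad) or (horizontal distance between carrier1_mid and spindle3 below 0.006 m and z of carrier1_mid in the frame of spindle3 between 0.045 and 0.059 m and angle between carrier1_mid's own z axis and vertical below 0.08 rad) or (horizontal distance between carrier1_mid and spindle4 below 0.006 m and z of carrier1_mid in the frame of spindle4 between 0.045 and 0.059 m and angle between carrier1_mid's own z axis and vertical below 0.08 rad)) and ((horizontal distance between carrier2_mid and spindle1 below 0.006 m and z of carrier2_mid in the frame of spindle1 between 0.045 and 0.059 m and angle between carrier2_mid's own z axis and vertical below 0.08 rad) or (horizontal distance between carrier2_mid and spindle2 below 0.006 m and z of carrier2_mid in the frame of spindle2 between 0.045 and 0.059 m and angle between carrier2_mid's own z axis and vertical below 0.08 rad) or (horizontal distance between carrier2_mid and spindle3 below 0.006 m and z of carrier2_mid in the frame of spindle3 between 0.045 and 0.059 m and angle between carrier2_mid's own z axis and vertical below 0.08 rad) or (horizontal distance between carrier2_mid and spindle4 below 0.006 m and z of carrier2_mid in the frame of spindle4 between 0.045 and 0.059 m and angle between carrier2_mid's own z axis and vertical below 0.08 rad)) and ((horizontal distance between carrier3_mid and spindle1 below 0.006 m and z of carrier3_mid in the frame of spindle1 between 0.045 and 0.059 m and angle between carrier3_mid's own z axis and vertical below 0.08 rad) or (horizontal distance between carrier3_mid and spindle2 below 0.006 m and z of carrier3_mid in the frame of spindle2 between 0.045 and 0.059 m and angle between carrier3_mid's own z axis and vertical below 0.08 rad) or (horizontal distance between carrier3_mid and spindle3 below 0.006 m and z of carrier3_mid in the frame of spindle3 between 0.045 and 0.059 m and angle between carrier3_mid's own z axis and vertical below 0.08 rad) or (horizontal distance between carrier3_mid and spindle4 below 0.006 m and z of carrier3_mid in the frame of spindle4 between 0.045 and 0.059 m and angle between carrier3_mid's own z axis and vertical below 0.08 rad)) and ((horizontal distance between carrier4_mid and spindle1 below 0.006 m and z of carrier4_mid in the frame of spindle1 between 0.045 and 0.059 m and angle between carrier4_mid's own z axis and vertical below 0.08 rad) or (horizontal distance between carrier4_mid and spindle2 below 0.006 m and z of carrier4_mid in the frame of spindle2 between 0.045 and 0.059 m and angle between carrier4_mid's own z axis and vertical below 0.08 rad) or (horizontal distance between carrier4_mid and spindle3 below 0.006 m and z of carrier4_mid in the frame of spindle3 between 0.045 and 0.059 m and angle between carrier4_mid's own z axis and vertical below 0.08 rad) or (horizontal distance between carrier4_mid and spindle4 below 0.006 m and z of carrier4_mid in the frame of spindle4 between 0.045 and 0.059 m and angle between carrier4_mid's own z axis and vertical below 0.08 rad)) and value of joint carousel between 1.5008 and 1.6408 rad and velocity of joint carousel between -0.05 and 0.05 rad/s); the robot touches nothing.
It fails at once if the bottle is pushed more than 30 mm or knocked over (distance of bottle from where it was at the start of the episode above 0.03 m or angle between bottle's own z axis and vertical above 0.5 rad).
It fails at once if the tipbox is pushed more than 30 mm or knocked over (distance of tipbox from where it was at the start of the episode above 0.03 m or angle between tipbox's own z axis and vertical above 0.5 rad).
It fails at once if the tape is pushed more than 30 mm or knocked over (distance of tape from where it was at the start of the episode above 0.03 m or angle between tape's own z axis and vertical above 0.5 rad).
Of carrier1, carrier2, carrier3, carrier4 only 3 to 4 are there at a start; the rules pass over those that are not, and their reading is None.
Once in a run the grip may slacken for a moment while it holds something.
It also fails if it takes over 210 s, if anything falls off the work surface, if the arm or the gripper's body presses on something with over 40 N, if the wrist force passes 120 N, or if a joint passes its speed limit or range.

## Working session

There is one attempt and no reset: what is moved stays moved. The work goes in short steps, Python scripts to look and compute and a tool call to move; the robot and the scene stay as the last step left them, time stands still between calls to the robot, and variables do not carry over. Pictures are saved under pics/ and viewed, and the job is handed in when it is done.

Besides the shell and the picture viewer there is one more tool, called after "Call:" in YAML: its name, and indented under it one key for each argument. move_arm: Moves the arm, as the interface text tells. Its arguments: {"type":"object","properties":{"targets":{"type":"array","items":{"type":"array","items":{"type":"array","items":{"type":"number"}}}},"grip":{"type":"number"}},"required":["targets"]}

```bash
ls; mkdir -p pics
python3 - <<'E'
from bench import monitor, viewer
import cv2,numpy as np
s=monitor.get_state()
for k,v in s.items(): print(k,np.round(v,3).tolist())
for n in("side","top"):
    d=viewer.get_image(n); cv2.imwrite(f"pics/{n}0.png",d["color"]); print(n,d["vfov"],d["cx"],d["cy"],np.round(d["world_to_cam"],4).tolist(),[k for k in d])
E
```

```text
pics
time 0.0
qpos [-70.469, 18.439, -4.014, 83.174, 1.295, 78.541, -3.261]
joint_vel [-0.057, -0.091, 0.023, -0.004, -0.068, -0.111, 0.055]
joint_efforts [-0.002, -49.129, -0.405, -31.253, -0.064, 0.043, 0.0]
tcp_pos [208.54, 615.073, 229.47]
eef_rot [[-0.947, 0.321, -0.001], [0.321, 0.947, -0.002], [-0.0, -0.002, -1.0]]
contact_force [0.082, -0.233, 0.048]
wrist_torque [0.05, 0.01, 0.014]
grip_width 87.135
side 53.02638867994374 259.27134568123057 187.0010998470282 [[0.9539, -0.3, 0.0066, -471.3906], [-0.21, -0.683, -0.6995, 214.0046], [0.2144, 0.6659, -0.7146, 1209.1439], [0.0, 0.0, 0.0, 1.0]] ['color', 'vfov', 'cx', 'cy', 'world_to_cam']
top 56.538506720847785 247.54025826579726 197.62559984431167 [[-0.0022, -0.9999, -0.011, 40.5966], [-0.996, 0.0032, -0.0896, 512.6701], [0.0896, 0.0107, -0.9959, 1122.1957], [0.0, 0.0, 0.0, 1.0]] ['color', 'vfov', 'cx', 'cy', 'world_to_cam']
```

View pics/side0.png

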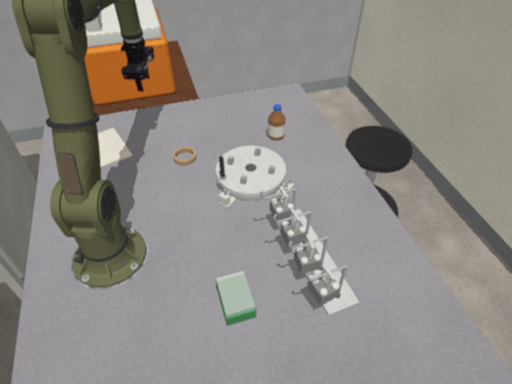

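View pics/top0.png

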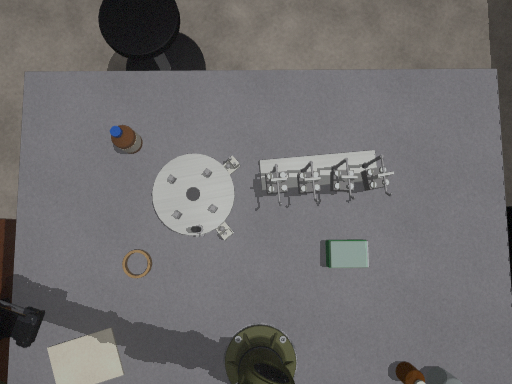

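Run:
```python
import cv2
t=cv2.imread('pics/top0.png'); s=cv2.imread('pics/side0.png')
cv2.imwrite('pics/t_h.png',cv2.resize(t[145:215,250:400],None,fx=5.3,fy=5.3,interpolation=cv2.INTER_CUBIC))
cv2.imwrite('pics/t_c.png',cv2.resize(t[145:245,145:250],None,fx=6,fy=6,interpolation=cv2.INTER_CUBIC))
cv2.imwrite('pics/s_h.png',cv2.resize(s[170:315,250:370],None,fx=4,fy=4,interpolation=cv2.INTER_CUBIC))
cv2.imwrite('pics/s_c.png',cv2.resize(s[135:215,200:310],None,fx=7,fy=7,interpolation=cv2.INTER_CUBIC))
```

```text
(no output)
```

View pics/t_h.png

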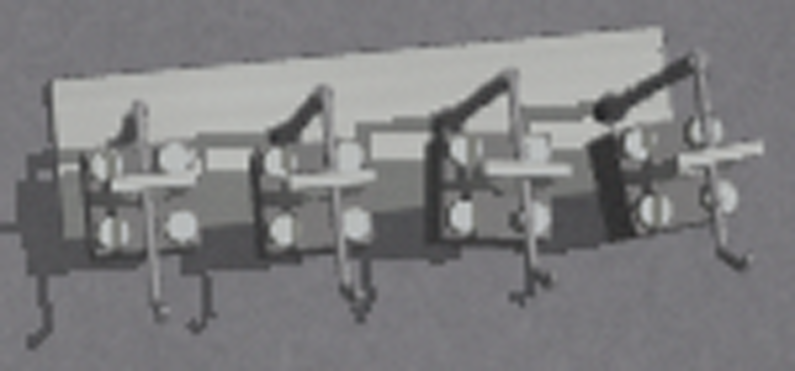

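View pics/t_c.png

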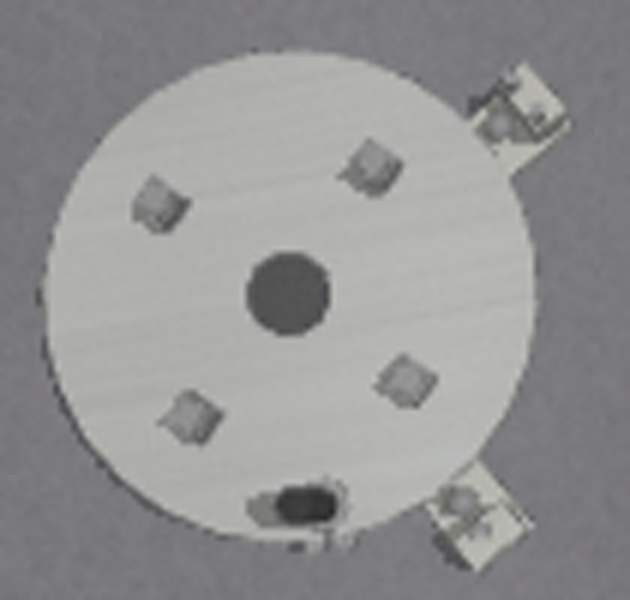

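View pics/s_h.png

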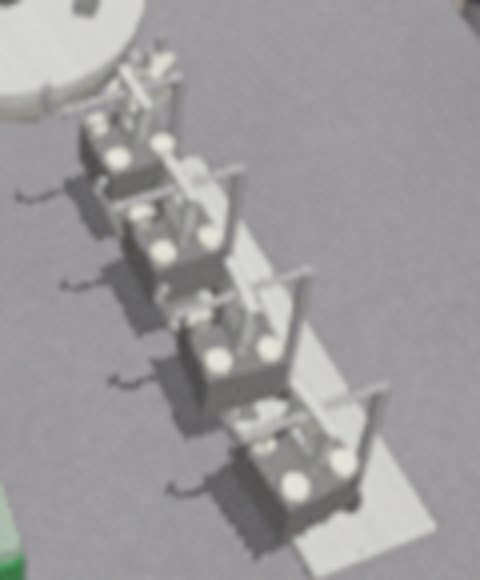

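View pics/s_c.png

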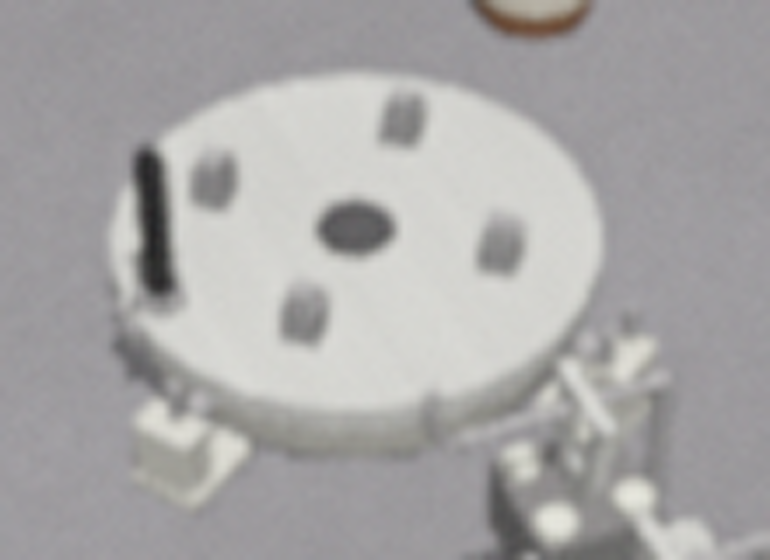

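```bash
cat > h.py <<'E'
import numpy as np,cv2
from scipy.optimize import least_squares
from bench import monitor, viewer
def cam(d):
    f=192/np.tan(np.radians(d["vfov"])/2); return f,d["cx"],d["cy"],np.array(d["world_to_cam"])
def proj(c,P):
    f,cx,cy,T=c; P=np.atleast_2d(P); Q=P@T[:3,:3].T+T[:3,3]
    return np.c_[f*Q[:,0]/Q[:,2]+cx, f*Q[:,1]/Q[:,2]+cy]
def unproj(c,uv,z):
    f,cx,cy,T=c; uv=np.atleast_2d(uv); d=np.c_[(uv[:,0]-cx)/f,(uv[:,1]-cy)/f,np.ones(len(uv))]@T[:3,:3]
    o=-T[:3,:3].T@T[:3,3]; k=(z-o[2])/d[:,2]; return o+d*k[:,None]
def cr(p,f,ox,oy): return (np.array(p,float)+.5)/f-.5+np.array([ox,oy])
E
python3 - <<'E'
from h import *
ct=cam(viewer.get_image("top"));cs=cam(viewer.get_image("side"))
import pickle; pickle.dump((ct,cs),open('cams.pkl','wb'))
for c in(ct,cs): print(-c[3][:3,:3].T@c[3][:3,3])
T=lambda p:cr(p,6,145,145); S=lambda p:cr(p,7,200,135)
print('hub',unproj(ct,T([288,293]),50),unproj(cs,S([356,228]),50))
tt=T([[163,200],[376,163],[410,376],[195,412]]);ss=S([[215,160],[407,103],[503,222],[308,295]])
print('sp',unproj(ct,tt,80)[:,:2].round(1).tolist(),unproj(cs,ss,80)[:,:2].round(1).tolist())
print('handle',unproj(cs,S([148,150]),145),unproj(cs,S([160,288]),50),unproj(ct,T([288,505]),145))
print('marks',unproj(ct,T([[478,518],[522,118]]),48),unproj(cs,S([[190,430]]),48))
H=lambda p:cr(p,5.3,250,145); G=lambda p:cr(p,4,250,170)
a=unproj(ct,H([[140,105],[327,92],[513,75],[698,60]]),168);b=unproj(cs,G([[180,78],[240,170],[312,272],[385,388]]),168)
print('posts',a.round(1).tolist(),b.round(1).tolist())
a=unproj(ct,H([[157,300],[345,285],[533,265],[722,250]]),165);print('bends',a.round(1).tolist())
L=unproj(ct,H([[112,184],[200,178],[290,182],[375,176],[486,170],[571,170],[680,160],[763,148]]),174);print('lips',((L[::2]+L[1::2])/2).round(1).tolist(),np.linalg.norm(L[::2]-L[1::2],axis=1))
print('base',unproj(ct,[260,358],0),proj(ct,[[208.7,615,230]]),proj(cs,[[208.7,615,230]]))
E
```

```text
[ 410.15266427   26.88674626 1163.98187402]
[ 235.37342172 -800.44400039 1016.82090647]
hub [[524.20532023 211.52872677  50.        ]] [[525.0269989  208.30787455  50.        ]]
sp [[569.2, 271.2], [587.9, 162.2], [478.6, 144.1], [460.6, 253.1]] [[460.2, 249.3], [570.5, 264.0], [589.5, 159.2], [479.1, 136.7]]
handle [[414.98764396 193.26407126 145.        ]] [[415.23621882 194.19579002  50.        ]] [[413.32619926 194.61280705 145.        ]]
marks [[406.68035169 111.70137588  48.        ]
 [616.82873533  89.21830464  48.        ]] [[405.94998273  94.00474773  48.        ]]
posts [[593.6, -42.9, 168.0], [600.2, -142.4, 168.0], [608.9, -241.4, 168.0], [616.6, -339.7, 168.0]] [[591.1, -50.0, 168.0], [599.2, -149.8, 168.0], [610.8, -249.5, 168.0], [616.9, -348.1, 168.0]]
bends [[489.7, -51.1, 165.0], [497.3, -150.6, 165.0], [507.6, -250.0, 165.0], [515.3, -349.8, 165.0]]
lips [[551.9, -50.6, 174.0], [552.6, -143.5, 174.0], [557.0, -246.5, 174.0], [565.1, -348.0, 174.0]] [46.48938105 44.85116123 44.60777491 44.16527172]
base [[8.30408693 1.3900993  0.        ]] [[ 23.09236063 308.881904  ]] [[142.37468945  81.53665444]]
```

Run:
```python
import cv2,numpy as np
g=cv2.imread('pics/top0.png',0).astype(float); 
# top edge of table: for columns find gradient
xs=np.arange(30,490,10); ys=[]
for x in xs:
    col=cv2.GaussianBlur(g[:, x-2:x+3].mean(1)[:,None],(1,5),1)[:,0]; d=np.diff(col)[55:95]; i=np.argmax(abs(d)); ys.append(55+i+0.5)
ys=np.array(ys); ok=abs(ys-np.median(ys))<5; p=np.polyfit(xs[ok],ys[ok],1); print(np.c_[xs,ys,ys-np.polyval(p,xs)].round(1)[::3].tolist())
ysr=np.arange(80,380,10); X=[]
for y in ysr:
    r=g[y-2:y+3].mean(0); d=np.diff(r)[480:511]; X.append(480+np.argmax(abs(d))+.5)
p=np.polyfit(ysr,X,1); print((np.array(X)-np.polyval(p,ysr)).round(1).tolist(), X[0],X[-1])
X=[]
for y in range(80,210,5):
    r=g[y-2:y+3].mean(0); d=np.diff(r)[5:45]; X.append(5+np.argmax(abs(d))+.5)
print(X)
t=cv2.imread('pics/top0.png'); s=cv2.imread('pics/side0.png')
a=cv2.resize(t[270:384,0:130],None,fx=4,fy=4,interpolation=cv2.INTER_CUBIC);b=cv2.resize(s[10:110,80:200],None,fx=4,fy=4,interpolation=cv2.INTER_CUBIC)
cv2.imwrite('pics/grip0.png',np.hstack([a[:400,:320],b[:400]]))
```

```text
[[30.0, 70.5, -0.8], [60.0, 70.5, -0.6], [90.0, 71.5, 0.6], [120.0, 70.5, -0.2], [150.0, 70.5, -0.0], [180.0, 70.5, 0.2], [210.0, 70.5, 0.3], [240.0, 70.5, 0.5], [270.0, 69.5, -0.3], [300.0, 71.5, 1.9], [330.0, 68.5, -0.9], [360.0, 68.5, -0.7], [390.0, 64.5, -4.5], [420.0, 68.5, -0.3], [450.0, 68.5, -0.2], [480.0, 68.5, 0.0]]
[-4.6, -5.6, -3.5, -2.5, -3.5, -1.5, -0.4, -0.4, 0.6, 1.6, 1.7, 2.7, 3.7, 3.7, 4.8, 5.8, 5.8, 6.8, 7.9, 7.9, 8.9, 7.9, -15.0, -1.0, -20.0, -14.0, -9.9, 8.1, 7.1, -2.9] 497.5 498.5
[np.float64(23.5), np.float64(22.5), np.float64(22.5), np.float64(22.5), np.float64(23.5), np.float64(22.5), np.float64(22.5), np.float64(22.5), np.float64(21.5), np.float64(21.5), np.float64(21.5), np.float64(20.5), np.float64(20.5), np.float64(20.5), np.float64(20.5), np.float64(19.5), np.float64(19.5), np.float64(19.5), np.float64(18.5), np.float64(18.5), np.float64(17.5), np.float64(17.5), np.float64(16.5), np.float64(17.5), np.float64(17.5), np.float64(17.5)]
```

View pics/grip0.png

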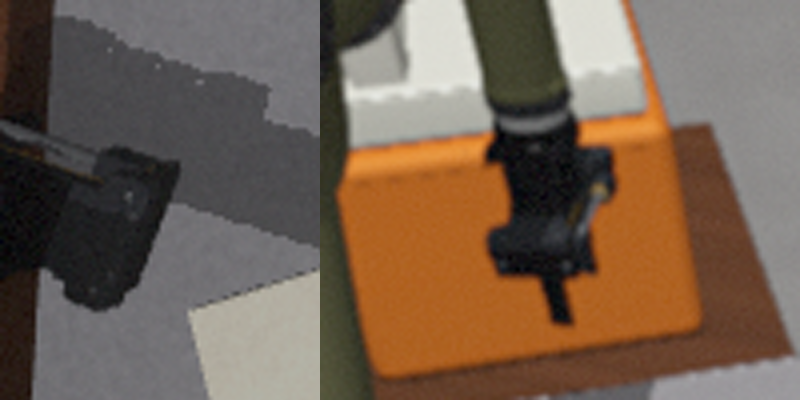

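```bash
cat >> h.py <<'E'
from scipy.spatial.transform import Rotation as Ro
def yawR(az,lean_axis=None,lean=0):
    """tool down, tool y at azimuth az (deg); then rotate in world by lean deg about lean_axis"""
    y=np.array([np.cos(np.radians(az)),np.sin(np.radians(az)),0]); z=np.array([0,0,-1.]); x=np.cross(y,z)
    R=np.c_[x,y,z]
    if lean_axis is not None: R=Ro.from_rotvec(np.radians(lean)*np.array(lean_axis)).as_matrix()@R
    return R
def plan(wps,start=None,vmax=45,wmax=0.14,nmin=1):
    """wps: list of (pos,R[,n]); prints rows"""
    if start is None:
        s=monitor.get_state(); start=(np.array(s["tcp_pos"]),np.array(s["eef_rot"]))
    p,R=np.array(start[0],float),np.array(start[1]); rows=[]
    for w in wps:
        q,Q=np.array(w[0],float),np.array(w[1]); d=q-p; rv=(Ro.from_matrix(R.T@Q)).as_rotvec()
        n=max(nmin,int(np.ceil(np.linalg.norm(d)/vmax)),int(np.ceil(np.linalg.norm(rv)/wmax)))
        if len(w)>2: n=max(n,w[2])
        for i in range(n):
            Ri=R@Ro.from_rotvec(rv*i/n).as_matrix()
            rows.append(np.r_[Ri.T@(d/n),rv/n])
        p,R=q,Q
    for i,r in enumerate(rows):
        if i%8==0: print('--')
        print('['+','.join(f'{v:.1f}' for v in r[:3])+','+','.join(f'{v:.3f}' for v in r[3:])+'],')
def st():
    s=monitor.get_state(); R=np.array(s["eef_rot"]); print('t',round(s["time"],2),'p',np.round(s["tcp_pos"],1),'yaz',round(np.degrees(np.arctan2(R[1,1],R[0,1])),1),'z',R[:,2].round(3),'F',np.round(s["contact_force"],1),'w',round(s["grip_width"],1),'q',np.round(s["qpos"],0)); return s
E
python3 - <<'E'
from h import *
plan([((414.5,193.5,200),yawR(98.8),12)])
E
```

```text
--
[-27.5,-27.8,2.5,-0.000,-0.000,-0.040],
[-26.4,-28.9,2.5,-0.000,-0.000,-0.040],
[-25.2,-29.9,2.5,-0.000,-0.000,-0.040],
[-24.0,-30.9,2.5,-0.000,-0.000,-0.040],
[-22.8,-31.8,2.5,-0.000,-0.000,-0.040],
[-21.5,-32.7,2.5,-0.000,-0.000,-0.040],
[-20.1,-33.5,2.5,-0.000,-0.000,-0.040],
[-18.8,-34.3,2.5,-0.000,-0.000,-0.040],
--
[-17.4,-35.0,2.5,-0.000,-0.000,-0.040],
[-16.0,-35.7,2.5,-0.000,-0.000,-0.040],
[-14.5,-36.3,2.5,-0.000,-0.000,-0.040],
[-13.1,-36.9,2.5,-0.000,-0.000,-0.040],
```

Call:
move_arm:
  targets:
    - [[-27.5,-27.8,2.5,0,0,-0.04],[-26.4,-28.9,2.5,0,0,-0.04],[-25.2,-29.9,2.5,0,0,-0.04],[-24,-30.9,2.5,0,0,-0.04],[-22.8,-31.8,2.5,0,0,-0.04],[-21.5,-32.7,2.5,0,0,-0.04],[-20.1,-33.5,2.5,0,0,-0.04],[-18.8,-34.3,2.5,0,0,-0.04]]
  grip: 1

```text
time: 1.0
tcp_pos: [346.4, 332.8, 210.5]
eef_rot: [[-1.0, 0.005, 0.0], [0.005, 1.0, 0.0], [-0.0, 0.0, -1.0]]
contact_force: [0.9, 0.0, 0.6]
grip_width: 87.1
```

Call:
move_arm:
  targets:
    - [[-17.4,-35,2.5,0,0,-0.04],[-16,-35.7,2.5,0,0,-0.04],[-14.5,-36.3,2.5,0,0,-0.04],[-13.1,-36.9,2.5,0,0,-0.04],[0,0,0,0,0,0],[0,0,0,0,0,0]]

```text
time: 1.6
tcp_pos: [414.7, 193.2, 200.5]
eef_rot: [[-0.989, -0.15, -0.0], [-0.15, 0.989, 0.001], [0.0, 0.001, -1.0]]
contact_force: [-0.3, 0.9, 0.5]
grip_width: 86.8
```

Run:
```python
from h import *
import pickle
st()
for n in("side","top"):
    d=viewer.get_image(n); cv2.imwrite(f"pics/{n}1.png",d["color"])
t=cv2.imread('pics/top1.png'); s=cv2.imread('pics/side1.png')
S=monitor.get_state();p=np.array(S["tcp_pos"]);R=np.array(S["eef_rot"])
ct,cs=pickle.load(open('cams.pkl','rb'))
pts=np.array([p+R@v for v in ([0,0,0],[0,0,8],[0,43.5,8],[0,-43.5,8])])
print(proj(ct,pts).round(1).tolist(),proj(cs,pts).round(1).tolist())
a=cv2.resize(t[150:260,145:255],None,fx=5,fy=5,interpolation=cv2.INTER_CUBIC);b=cv2.resize(s[60:215,190:300],None,fx=3.55,fy=3.55,interpolation=cv2.INTER_CUBIC)
h=min(a.shape[0],b.shape[0]);im=np.hstack([a[:h],b[:h]])[:, :800];cv2.imwrite('pics/v1.png',im[:, :800]);print(im.shape)
```

```text
t 1.6 p [414.7 193.2 200.5] yaz 98.6 z [-0.     0.001 -1.   ] F [-0.3  0.9  0.5] w 86.8 q [-44.  -5.  15. 112.   1.  72.  69.]
[[189.1, 228.4], [189.6, 228.4], [173.8, 230.9], [205.4, 225.9]] [[219.2, 143.1], [219.4, 145.0], [214.6, 137.7], [224.4, 152.6]]
(550, 800, 3)
```

View pics/v1.png

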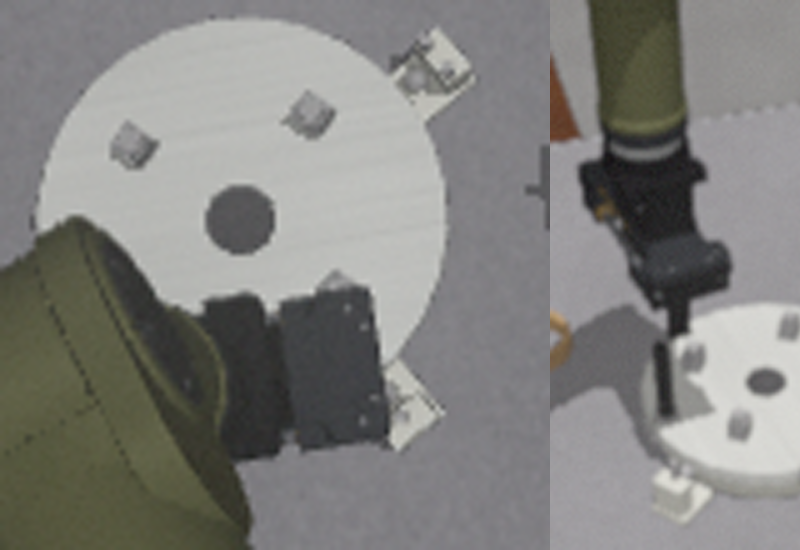

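Call:
move_arm:
  targets:
    - [[0,0,20,0,0,0],[0,0,20,0,0,0],[0,0,20,0,0,0],[0,0,21,0,0,0],[0,0,0,0,0,0],[0,0,0,0,0,0]]

```text
time: 2.3
tcp_pos: [414.2, 194.7, 119.8]
eef_rot: [[-0.988, -0.154, -0.0], [-0.154, 0.988, -0.0], [0.0, -0.0, -1.0]]
contact_force: [1.0, 0.1, 0.4]
grip_width: 87.2
```

Call:
move_arm:
  targets:
    - [[0,0,0,0,0,0],[0,0,0,0,0,0],[0,0,0,0,0,0],[0,0,0,0,0,0],[0,0,0,0,0,0],[0,0,0,0,0,0]]
  grip: -1

```text
time: 2.9
tcp_pos: [414.6, 193.8, 119.7]
eef_rot: [[-0.988, -0.153, 0.0], [-0.153, 0.988, 0.0], [-0.0, 0.0, -1.0]]
contact_force: [0.0, 0.3, 0.1]
grip_width: 47.1
```

Run:
```python
from h import *
st()
for n in("side","top"):
    d=viewer.get_image(n); cv2.imwrite(f"pics/{n}2.png",d["color"])
t=cv2.imread('pics/top2.png'); s=cv2.imread('pics/side2.png')
a=cv2.resize(t[150:260,145:255],None,fx=4,fy=4,interpolation=cv2.INTER_CUBIC);b=cv2.resize(s[100:210,190:280],None,fx=4,fy=4,interpolation=cv2.INTER_CUBIC)
cv2.imwrite('pics/v2.png',np.hstack([a,b]))
```

```text
t 2.9 p [414.6 193.8 119.7] yaz 98.8 z [ 0.  0. -1.] F [0.  0.3 0.1] w 47.1 q [-44.  -0.  16. 118.   0.  62.  70.]
```

View pics/v2.png

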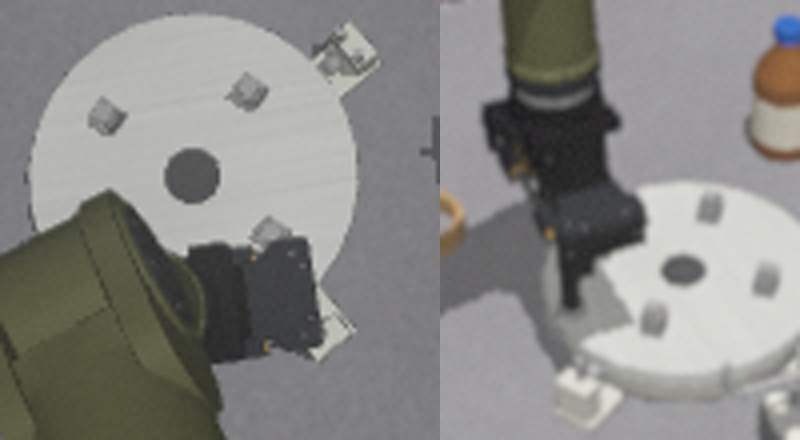

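Call:
move_arm:
  targets:
    - [[0,0,0,0,0,0],[0,0,0,0,0,0],[0,0,0,0,0,0],[0,0,0,0,0,0],[0,0,0,0,0,0],[0,0,0,0,0,0],[0,0,0,0,0,0]]

```text
time: 3.7
tcp_pos: [414.5, 193.7, 119.5]
eef_rot: [[-0.988, -0.153, -0.0], [-0.153, 0.988, -0.0], [0.0, -0.0, -1.0]]
contact_force: [0.8, -0.7, 0.0]
grip_width: 17.1
```

Run:
```python
from h import *
st()
```

```text
t 3.7 p [414.5 193.7 119.5] yaz 98.8 z [-0. -0. -1.] F [ 0.8 -0.7  0. ] w 17.1 q [-44.  -0.  16. 118.   0.  62.  70.]
```

Run:
```python
from h import *
C=np.array([524.5,210]);d=np.array([414.5,193.7])-C;r=np.hypot(*d);t0=np.degrees(np.arctan2(d[1],d[0]))%360;print(t0,r)
def P(dt,n=1): 
    a=np.radians(t0+dt);return (*(C+r*np.array([np.cos(a),np.sin(a)])),119.5),yawR(98.8+dt),n
s=((414.5,193.7,119.5),yawR(98.8))
plan([P(x) for x in (4,8,12,16,20,24,27,28.5)],start=s)
plan([P(x) for x in (28.5,30,31,32,33,34,35,36)],start=P(28.5)[:2])
```

```text
188.42885673166427 111.20112409503781
--
[-0.2,-7.8,0.0,0.000,0.000,-0.070],
[-0.2,-7.8,0.0,0.000,0.000,-0.070],
[-0.2,-7.8,0.0,0.000,0.000,-0.070],
[-0.2,-7.8,0.0,0.000,0.000,-0.070],
[-0.2,-7.8,0.0,0.000,0.000,-0.070],
[-0.2,-7.8,0.0,0.000,0.000,-0.070],
[-0.1,-5.8,0.0,0.000,0.000,-0.052],
[-0.0,-2.9,0.0,0.000,0.000,-0.026],
--
[0.0,0.0,0.0,0.000,0.000,0.000],
[-0.0,-2.9,0.0,0.000,0.000,-0.026],
[-0.0,-1.9,0.0,0.000,0.000,-0.017],
[-0.0,-1.9,0.0,0.000,0.000,-0.017],
[-0.0,-1.9,0.0,0.000,0.000,-0.017],
[-0.0,-1.9,0.0,0.000,0.000,-0.017],
[-0.0,-1.9,0.0,0.000,0.000,-0.017],
[-0.0,-1.9,0.0,0.000,0.000,-0.017],
```

Call:
move_arm:
  targets:
    - [[-0.2,-7.8,0,0,0,-0.07],[-0.2,-7.8,0,0,0,-0.07],[-0.2,-7.8,0,0,0,-0.07],[-0.2,-7.8,0,0,0,-0.07],[-0.2,-7.8,0,0,0,-0.07],[-0.2,-7.8,0,0,0,-0.07],[-0.1,-5.8,0,0,0,-0.052],[0,0,0,0,0,0]]

```text
time: 4.5
tcp_pos: [434.6, 145.1, 119.5]
eef_rot: [[-0.811, -0.585, 0.001], [-0.585, 0.811, 0.0], [-0.001, -0.001, -1.0]]
contact_force: [2.4, -0.2, -2.5]
grip_width: 17.1
```

Run:
```python
from h import *
st()
for n in("side","top"):
    d=viewer.get_image(n); cv2.imwrite(f"pics/{n}3.png",d["color"])
t=cv2.imread('pics/top3.png'); s=cv2.imread('pics/side3.png')
a=cv2.resize(t[150:260,145:255],None,fx=4,fy=4,interpolation=cv2.INTER_CUBIC);b=cv2.resize(s[100:210,190:280],None,fx=4,fy=4,interpolation=cv2.INTER_CUBIC)
cv2.imwrite('pics/v3.png',np.hstack([a,b]))
```

```text
t 4.5 p [434.6 145.1 119.5] yaz 125.8 z [ 0.001  0.    -1.   ] F [ 2.4 -0.2 -2.5] w 17.1 q [-41.  -0.  19. 118.   0.  62. 104.]
```

View pics/v3.png

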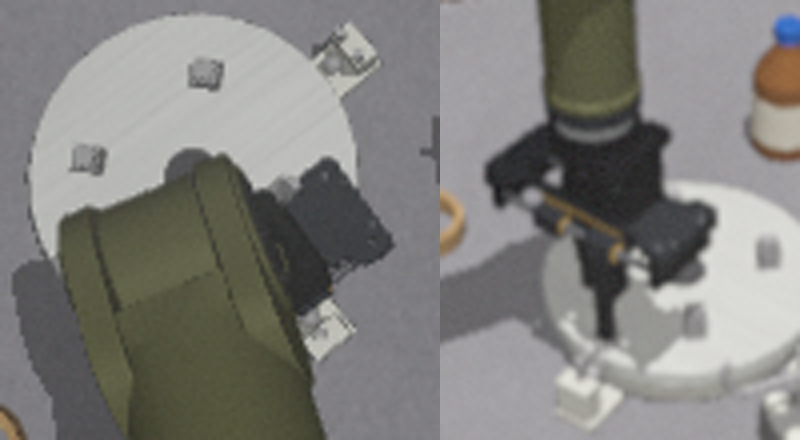

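Call:
move_arm:
  targets:
    - [[0,-2,0,0,0,-0.017],[0,-2,0,0,0,-0.017]]

```text
time: 4.8
tcp_pos: [436.5, 142.5, 119.5]
eef_rot: [[-0.789, -0.614, 0.001], [-0.614, 0.789, 0.0], [-0.001, -0.0, -1.0]]
contact_force: [3.5, 1.5, -4.7]
grip_width: 17.0
```

Call:
move_arm:
  targets:
    - [[0,-2,0,0,0,-0.017],[0,0,0,0,0,0]]

```text
time: 5.0
tcp_pos: [438.2, 140.4, 119.6]
eef_rot: [[-0.78, -0.626, 0.001], [-0.626, 0.78, 0.0], [-0.001, -0.001, -1.0]]
contact_force: [4.5, 0.7, -5.3]
grip_width: 17.3
```

Call:
move_arm:
  targets:
    - [[0,-2,0,0,0,-0.017],[0,0,0,0,0,0]]

```text
time: 5.2
tcp_pos: [438.6, 139.9, 119.6]
eef_rot: [[-0.769, -0.64, -0.0], [-0.64, 0.769, 0.001], [-0.001, 0.001, -1.0]]
contact_force: [3.0, 4.0, -4.2]
grip_width: 17.2
```

Call:
move_arm:
  targets:
    - [[0,-2,0,0,0,-0.017],[0,0,0,0,0,0]]

```text
time: 5.4
tcp_pos: [439.5, 138.8, 119.5]
eef_rot: [[-0.758, -0.653, -0.001], [-0.653, 0.758, 0.002], [-0.001, 0.002, -1.0]]
contact_force: [1.6, 5.6, -5.1]
grip_width: 16.9
```

Call:
move_arm:
  targets:
    - [[0,1,0,0,0,0],[0,1,0,0,0,0],[0,0,0,0,0,0]]

```text
time: 5.7
tcp_pos: [438.6, 140.0, 119.5]
eef_rot: [[-0.758, -0.652, 0.0], [-0.652, 0.758, 0.001], [-0.001, 0.001, -1.0]]
contact_force: [2.3, 4.8, -5.4]
grip_width: 16.9
```

Call:
move_arm:
  targets:
    - [[0,0,0,0,0,0],[0,0,0,0,0,0],[0,0,0,0,0,0],[0,0,0,0,0,0],[0,0,0,0,0,0]]
  grip: 0.2

```text
time: 6.2
tcp_pos: [438.7, 138.7, 119.6]
eef_rot: [[-0.758, -0.652, -0.0], [-0.652, 0.758, -0.0], [0.0, -0.0, -1.0]]
contact_force: [-0.5, -0.1, -1.1]
grip_width: 48.2
```

Call:
move_arm:
  targets:
    - [[0,0,-40,0,0,0],[0,0,-45,0,0,0],[0,0,-45,0,0,0],[40,20,0,0,0,0],[40,20,0,0,0,0],[40,0,0,0,0,0],[0,0,0,0,0,0]]

```text
time: 6.9
tcp_pos: [354.1, 108.8, 250.1]
eef_rot: [[-0.762, -0.648, -0.002], [-0.648, 0.762, 0.001], [0.001, 0.002, -1.0]]
contact_force: [0.1, -0.0, -0.8]
grip_width: 52.4
```

Run:
```python
from h import *
st()
for n in("side","top"):
    d=viewer.get_image(n); cv2.imwrite(f"pics/{n}4.png",d["color"])
t=cv2.imread('pics/top4.png'); s=cv2.imread('pics/side4.png')
a=cv2.resize(t[150:260,145:255],None,fx=4,fy=4,interpolation=cv2.INTER_CUBIC);b=cv2.resize(s[100:210,190:280],None,fx=4,fy=4,interpolation=cv2.INTER_CUBIC)
cv2.imwrite('pics/v4.png',np.hstack([a,b]))
```

```text
t 6.9 p [354.1 108.8 250.1] yaz 130.4 z [-0.002  0.001 -1.   ] F [ 0.1 -0.  -0.8] w 52.4 q [-20. -17.  -1. 117.  -0.  80. 110.]
```

View pics/v4.png

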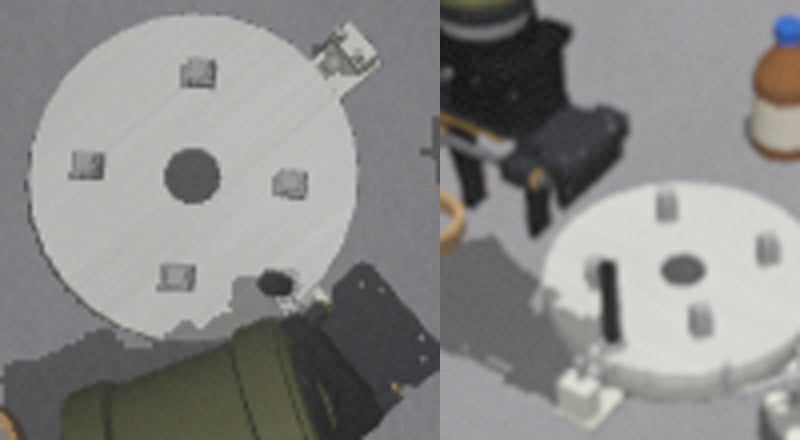

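Run:
```python
from h import *
import pickle
ct,cs=pickle.load(open('cams.pkl','rb'))
t=cv2.imread('pics/top4.png'); s=cv2.imread('pics/side4.png')
def ov(img,c,x0,y0,x1,y1,f,C,ld):
    im=cv2.resize(img[y0:y1,x0:x1],None,fx=f,fy=f,interpolation=cv2.INTER_CUBIC)
    def pl(P,col,closed=True):
        q=proj(c,P); q=((q-[x0,y0]+.5)*f-.5); cv2.polylines(im,[np.round(q*8).astype(int)],closed,col,1,cv2.LINE_AA,3)
    a=np.linspace(0,2*np.pi,90)
    for r,z in((130,50),(22,50)): pl(np.c_[C[0]+r*np.cos(a),C[1]+r*np.sin(a),0*a+z],(0,0,255))
    for k in range(4):
        th=np.radians(ld+45+90*k); u=np.array([np.cos(th),np.sin(th)]);v=np.array([-u[1],u[0]])
        for h,z in((10,50),(6,80)):
            pl(np.array([[*(C+80*u+h*(i*u+j*v)),z] for i,j in((1,1),(1,-1),(-1,-1),(-1,1))]),(255,0,0) if z==50 else (0,160,0))
    th=np.radians(ld);u=np.array([np.cos(th),np.sin(th)]);v=np.array([-u[1],u[0]])
    for z in(50,145): pl(np.c_[C[0]+112*u[0]+9*np.cos(a),C[1]+112*u[1]+9*np.sin(a),0*a+z],(0,200,255))
    for w in(u,v): pl(np.array([[*(C+160*w),48],[*(C+160*w),70]]),(255,0,255),False)
    return im
C=np.array([524.5,210]); ld=218.7
cv2.imwrite('pics/o4t.png',ov(t,ct,145,145,250,245,6,C,ld)); cv2.imwrite('pics/o4s.png',ov(s,cs,200,135,310,215,7,C,ld))
```

```text
(no output)
```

View pics/o4t.png

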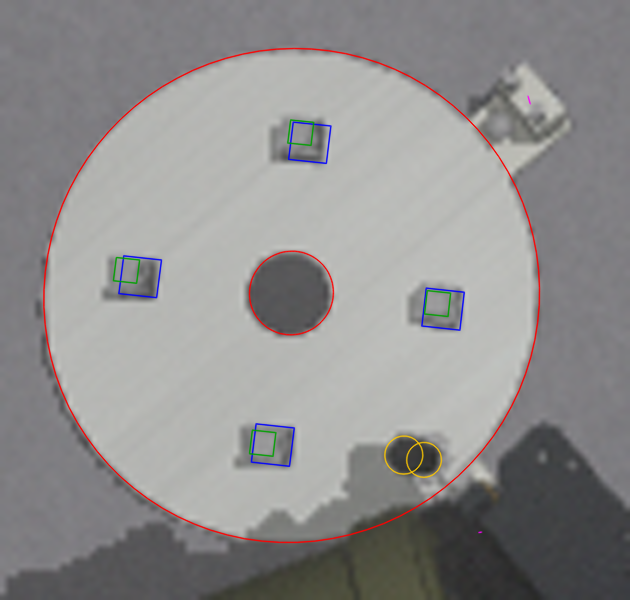

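View pics/o4s.png

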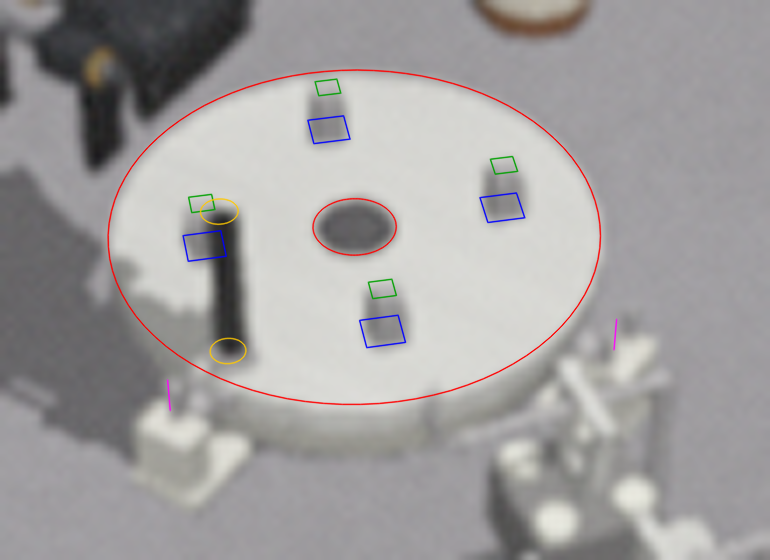

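```bash
cat > hk.py <<'E'
from h import *
import pickle
ct,cs=pickle.load(open('cams.pkl','rb'))
def ovh(img,c,x0,y0,x1,y1,f,A,yaw,lips=()):
    im=cv2.resize(img[y0:y1,x0:x1],None,fx=f,fy=f,interpolation=cv2.INTER_CUBIC)
    u=np.array([np.cos(np.radians(yaw)),np.sin(np.radians(yaw)),0]); v=np.array([-u[1],u[0],0]);k=np.array([0,0,1.])
    def pl(P,col,closed=False):
        q=proj(c,P); q=((q-[x0,y0]+.5)*f-.5); cv2.polylines(im,[np.round(q*8).astype(int)],closed,col,1,cv2.LINE_AA,3)
    for i in range(4):
        b=np.array([*A,165.])+v*100*i
        pl(np.array([b-105*u-165*k,b-105*u,b,b+10*u+26*k,b+6*u+34*k]),(0,0,255))
        if i<len(lips):
            l=b+u*lips[i]+k*7
            pl(np.array([l+4*u*a+23*v*d for a,d in((1,1),(1,-1),(-1,-1),(-1,1))]),(0,160,0),True)
    return im
E
python3 - <<'E'
from hk import *
d=viewer.get_image("top");t=d["color"];cv2.imwrite('pics/top5.png',t);s=viewer.get_image("side")["color"];cv2.imwrite('pics/side5.png',s)
A=(490,-52);yaw=184.6;L=[-50,-50,-50,-50]
A=np.array([490,-52.]);
cv2.imwrite('pics/o5t.png',ovh(t,ct,250,145,400,215,5.3,A,yaw,L)); cv2.imwrite('pics/o5s.png',ovh(s,cs,250,170,370,315,4,A,yaw,L))
E
```

```text
(no output)
```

View pics/o5t.png

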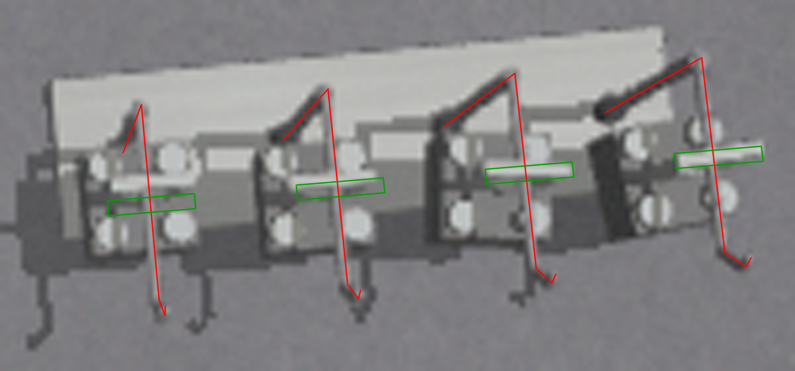

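View pics/o5s.png

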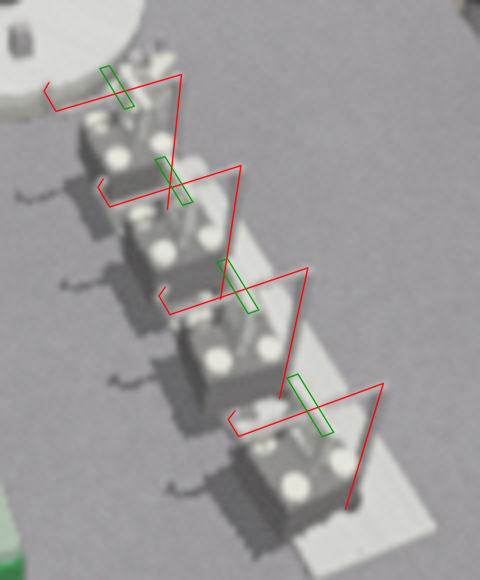

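```bash
cat >> hk.py <<'E'
A0=np.array([490,-52.]);YAW=184.6
U=np.array([np.cos(np.radians(YAW)),np.sin(np.radians(YAW)),0]);V=np.array([-U[1],U[0],0]);K=np.array([0,0,1.])
G0=15. # TCP below eye middle along tool axis
def bend(i): return np.array([*A0,165.])+100*i*V
def pose(i,x,z,lean=0):
    """TCP pose with eye middle at (x along hook, z up) from bend i, leaning back over post"""
    R=yawR(94.6,V,-lean)   # z of carrier tilts to -U
    e=bend(i)+x*U+z*K
    return e+R[:,2]*G0,R
E
python3 - <<'E'
from hk import *
print(pose(0,-61,-14),pose(0,-61,-14,35))
p,R=pose(0,-61,-14)
plan([(np.r_[p[:2],240],R),(p,R,4)])
E
```

```text
(array([550.80351159, -47.10786562, 136.        ]), array([[-0.99677888, -0.08019892,  0.        ],
       [-0.08019892,  0.99677888,  0.        ],
       [ 0.        ,  0.        , -1.        ]])) (array([542.22757843, -47.79786881, 138.71271934]), array([[-8.16513456e-01, -8.01989243e-02, -5.71728877e-01],
       [-6.56951128e-02,  9.96778878e-01, -4.60002132e-02],
       [ 5.73576436e-01,  2.13513645e-17, -8.19152044e-01]]))
--
[-7.4,-41.5,1.4,0.001,-0.000,0.105],
[-11.7,-40.5,1.4,0.001,-0.000,0.105],
[-15.9,-39.0,1.5,0.001,-0.000,0.105],
[-19.9,-37.1,1.5,0.001,-0.000,0.105],
[-23.7,-34.8,1.6,0.001,-0.000,0.105],
[-27.2,-32.1,1.6,0.001,-0.000,0.105],
[0.0,0.0,26.0,0.000,0.000,0.000],
[0.0,0.0,26.0,0.000,0.000,0.000],
--
[0.0,0.0,26.0,0.000,0.000,0.000],
[0.0,0.0,26.0,0.000,0.000,0.000],
```

Call:
move_arm:
  targets:
    - [[-7.4,-41.5,1.4,0,0,0.105],[-11.7,-40.5,1.4,0,0,0.105],[-15.9,-39,1.5,0,0,0.105],[-19.9,-37.1,1.5,0,0,0.105],[-23.7,-34.8,1.6,0,0,0.105],[-27.2,-32.1,1.6,0,0,0.105],[0,0,0,0,0,0],[0,0,0,0,0,0]]
  grip: 1

```text
time: 7.9
tcp_pos: [550.7, -46.2, 238.3]
eef_rot: [[-0.996, -0.084, -0.007], [-0.084, 0.996, 0.001], [0.007, 0.002, -1.0]]
contact_force: [-0.9, 0.3, -0.7]
grip_width: 86.8
```

Run:
```python
from hk import *
st()
p,R=pose(0,-61,-14)
plan([(p,R,4)])
for n in("side","top"):
    d=viewer.get_image(n); cv2.imwrite(f"pics/{n}6.png",d["color"])
t=cv2.imread('pics/top6.png'); s=cv2.imread('pics/side6.png')
a=cv2.resize(t[130:230,240:340],None,fx=4,fy=4,interpolation=cv2.INTER_CUBIC);b=cv2.resize(s[120:220,240:340],None,fx=4,fy=4,interpolation=cv2.INTER_CUBIC)
cv2.imwrite('pics/v6.png',np.hstack([a,b]))
```

```text
t 7.9 p [550.7 -46.2 238.3] yaz 94.8 z [-0.007  0.001 -1.   ] F [-0.9  0.3 -0.7] w 86.8 q [-10.   6.  13.  97.  -2.  77.  98.]
--
[-0.2,-0.3,25.6,0.000,-0.002,0.001],
[-0.1,-0.3,25.6,0.000,-0.002,0.001],
[-0.1,-0.3,25.6,0.000,-0.002,0.001],
[-0.0,-0.3,25.6,0.000,-0.002,0.001],
```

View pics/v6.png

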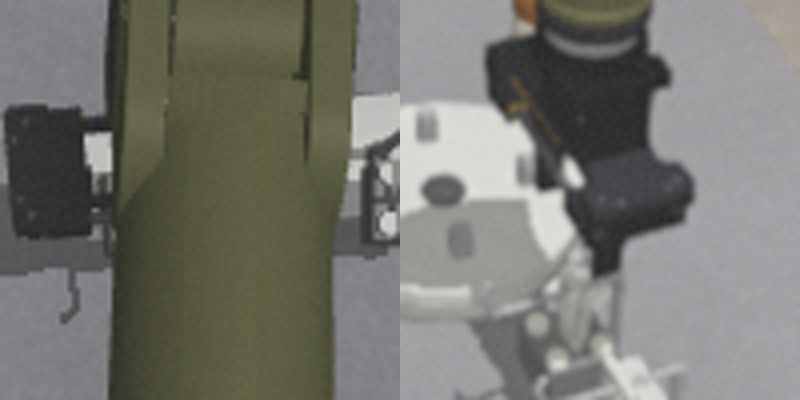

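Call:
move_arm:
  targets:
    - [[0,-0.3,25.6,0,-0.002,0],[0,-0.3,25.6,0,-0.002,0],[0,-0.3,25.6,0,-0.002,0],[0,-0.3,25.6,0,-0.002,0],[0,0,0,0,0,0]]

```text
time: 8.5
tcp_pos: [547.0, -46.6, 134.3]
eef_rot: [[-0.996, -0.084, -0.002], [-0.084, 0.996, 0.003], [0.002, 0.003, -1.0]]
contact_force: [-0.3, 0.4, 0.0]
grip_width: 86.9
```

Call:
move_arm:
  targets:
    - [[0,0,0,0,0,0],[0,0,0,0,0,0],[0,0,0,0,0,0],[0,0,0,0,0,0],[0,0,0,0,0,0],[0,0,0,0,0,0],[0,0,0,0,0,0],[0,0,0,0,0,0]]
  grip: -1

```text
time: 9.3
tcp_pos: [550.5, -48.9, 137.6]
eef_rot: [[-0.997, -0.081, 0.005], [-0.081, 0.997, 0.002], [-0.005, 0.002, -1.0]]
contact_force: [-0.6, -0.7, 1.3]
grip_width: 45.1
```

Run:
```python
from hk import *
st()
s=viewer.get_image("side")["color"];b=cv2.resize(s[150:240,240:340],None,fx=6,fy=6,interpolation=cv2.INTER_CUBIC)
cv2.imwrite('pics/v7.png',b)
```

```text
t 9.3 p [550.5 -48.9 137.6] yaz 94.7 z [ 0.005  0.002 -1.   ] F [-0.6 -0.7  1.3] w 45.1 q [ -9.  10.  12. 105.  -3.  65.  99.]
```

View pics/v7.png

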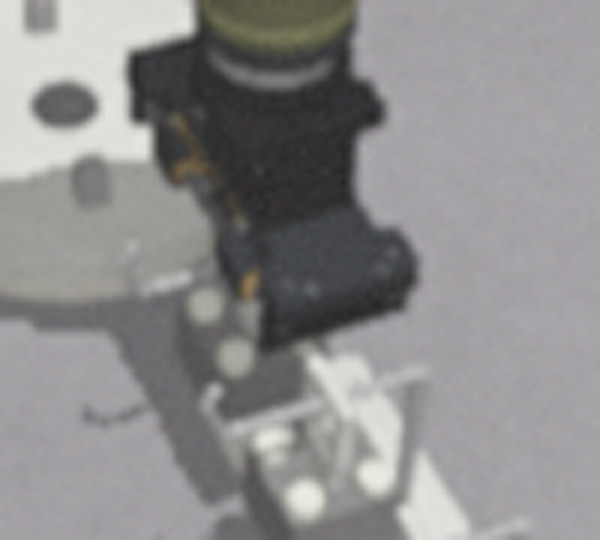

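Call:
move_arm:
  targets:
    - [[0,0,0,0,0,0],[0,0,0,0,0,0],[0,0,0,0,0,0]]

```text
time: 9.65
tcp_pos: [550.5, -48.8, 137.6]
eef_rot: [[-0.997, -0.081, 0.005], [-0.081, 0.997, 0.002], [-0.005, 0.002, -1.0]]
contact_force: [-0.8, -1.7, 2.5]
grip_width: 45.2
```

Call:
move_arm:
  targets:
    - [[0,0,0,0,0,0],[0,0,0,0,0,0],[0,0,3,0,0,0],[0,0,3,0,0,0],[0,0,3,0,0,0],[0,0,0,0,0,0]]
  grip: 0.4

```text
time: 10.25
tcp_pos: [549.7, -48.3, 127.4]
eef_rot: [[-0.997, -0.082, 0.003], [-0.082, 0.997, 0.003], [-0.003, 0.003, -1.0]]
contact_force: [1.1, 0.4, 0.3]
grip_width: 60.7
```

Call:
move_arm:
  targets:
    - [[0,0,0,0,0,0],[0,0,0,0,0,0],[0,0,0,0,0,0],[0,0,0,0,0,0],[0,0,0,0,0,0],[0,0,0,0,0,0],[0,0,0,0,0,0]]
  grip: -1

```text
time: 10.95
tcp_pos: [550.0, -48.4, 128.0]
eef_rot: [[-0.997, -0.081, 0.004], [-0.081, 0.997, 0.003], [-0.004, 0.003, -1.0]]
contact_force: [0.7, -1.0, -2.5]
grip_width: 39.6
```

Call:
move_arm:
  targets:
    - [[0,0,0,0,0,0],[0,0,0,0,0,0],[0,0,-2.5,0,0,0],[0,0,-2.5,0,0,0],[0,0,0,0,0,0]]
  grip: 0.2

```text
time: 11.45
tcp_pos: [550.9, -48.5, 134.3]
eef_rot: [[-0.997, -0.081, 0.006], [-0.081, 0.997, 0.003], [-0.006, 0.002, -1.0]]
contact_force: [0.4, 0.7, 0.3]
grip_width: 52.0
```

Call:
move_arm:
  targets:
    - [[0,0,0,0,0,0],[0,0,0,0,0,0],[0,0,0,0,0,0],[0,0,0,0,0,0],[0,0,0,0,0,0]]
  grip: -1

```text
time: 11.95
tcp_pos: [550.7, -49.2, 133.7]
eef_rot: [[-0.997, -0.081, 0.005], [-0.081, 0.997, 0.002], [-0.005, 0.002, -1.0]]
contact_force: [0.7, -3.8, 4.5]
grip_width: 45.7
```

Call:
move_arm:
  targets:
    - [[0,0,0,0,0,0],[0,0,0,0,0,0],[0,0,2,0,0,0],[0,0,2,0,0,0],[0,0,0,0,0,0]]
  grip: 0.2

```text
time: 12.45
tcp_pos: [549.7, -48.0, 128.4]
eef_rot: [[-0.997, -0.082, 0.002], [-0.082, 0.997, 0.003], [-0.003, 0.003, -1.0]]
contact_force: [-0.4, -0.6, -0.5]
grip_width: 52.3
```

Call:
move_arm:
  targets:
    - [[0,0,0,0,0,0],[0,0,0,0,0,0],[0,0,0,0,0,0],[0,0,0,0,0,0],[0,0,0,0,0,0],[0,0,0,0,0,0]]
  grip: -1

```text
time: 13.05
tcp_pos: [550.1, -48.3, 129.1]
eef_rot: [[-0.997, -0.081, 0.004], [-0.081, 0.997, 0.003], [-0.004, 0.003, -1.0]]
contact_force: [-0.4, -0.1, -2.4]
grip_width: 43.0
```

Run:
```python
from hk import *
st()
s=viewer.get_image("side")["color"];b=cv2.resize(s[150:240,240:340],None,fx=6,fy=6,interpolation=cv2.INTER_CUBIC)
cv2.imwrite('pics/v8.png',b)
```

```text
t 13.05 p [550.1 -48.3 129.1] yaz 94.7 z [ 0.004  0.003 -1.   ] F [-0.4 -0.1 -2.4] w 43.0 q [ -9.  11.  12. 105.  -3.  64.  99.]
```

View pics/v8.png

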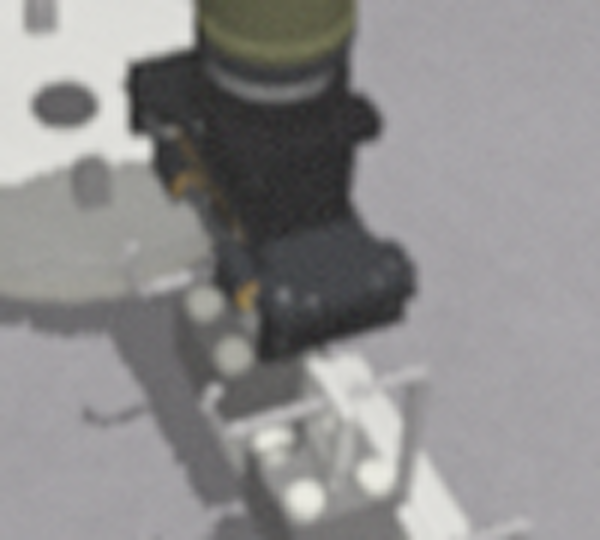

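Call:
move_arm:
  targets:
    - [[0,0,0,0,0,0],[0,0,0,0,0,0]]

```text
time: 13.3
tcp_pos: [550.2, -48.3, 129.2]
eef_rot: [[-0.997, -0.082, 0.004], [-0.082, 0.997, 0.003], [-0.004, 0.003, -1.0]]
contact_force: [-0.7, 0.4, -2.3]
grip_width: 43.0
```

Call:
move_arm:
  targets:
    - [[0,0,0,0,0,0],[0,0,0,0,0,0],[0,0,2,0,0,0],[0,0,2,0,0,0],[0,0,0,0,0,0]]
  grip: 0.2

```text
time: 13.8
tcp_pos: [550.4, -48.5, 125.3]
eef_rot: [[-0.997, -0.081, 0.004], [-0.081, 0.997, 0.003], [-0.005, 0.002, -1.0]]
contact_force: [0.0, -0.4, -1.5]
grip_width: 52.1
```

Call:
move_arm:
  targets:
    - [[0,0,0,0,0,0],[0,0,0,0,0,0],[0,0,0,0,0,0],[0,0,0,0,0,0],[0,0,0,0,0,0],[0,0,0,0,0,0]]
  grip: -1

```text
time: 14.4
tcp_pos: [550.4, -48.0, 125.4]
eef_rot: [[-0.997, -0.082, 0.004], [-0.082, 0.997, 0.003], [-0.005, 0.003, -1.0]]
contact_force: [-0.9, 2.7, 0.8]
grip_width: 39.4
```

Run:
```python
import numpy as np
W=np.array([[-105,0],[0,0],[10,26],[6,34]],float)
wp=np.concatenate([np.linspace(W[i],W[i+1],40) for i in range(3)])
def boxd(p,x0,x1,z0,z1):
    dx=np.maximum(np.maximum(x0-p[:,0],p[:,0]-x1),0);dz=np.maximum(np.maximum(z0-p[:,1],p[:,1]-z1),0)
    return np.hypot(dx,dz).min()
def chk(x,z,l,bh=36.4):
    t=np.radians(l);a=np.array([-np.sin(t),np.cos(t)]);b=np.array([np.cos(t),np.sin(t)])
    q=wp-[x,z];loc=np.c_[q@b,q@a]
    lip=boxd(loc,-4,4,17,25)-3;neck=boxd(loc,-4,4,-38,-17)-3;blk=min(boxd(loc,-30,30,-83,-38),boxd(loc,-30,-8,-38,-31),boxd(loc,8,30,-38,-31))-3
    body=boxd(loc,-37.5,37.5,bh,200)-3
    nl=[]
    for L in(-55,-51):
        pts=np.array([[X,Z] for X in np.linspace(L-4,L+4,5) for Z in np.linspace(3,11,5)])-[x,z]; nl.append(boxd(np.c_[pts@b,pts@a],-37.5,37.5,bh,200))
    return np.round([lip,neck,blk,body,min(nl)],1)
path=[(-61,-14,0),(-61,4,0),(-18,3,8),(-10,2,20),(-2,3,32),(3,9,35),(4,18,35),(7,26,35),(10,70,35)]
def run(path):
  for i,(p,q) in enumerate(zip(path[:-1],path[1:])):
    m=np.min([chk(*(np.array(p)+(np.array(q)-p)*k)) for k in np.linspace(0,1,11)],axis=0); print(p,q,m, chk(*q))
run(path)
print()
run([(-61,-14,0),(-61,4,0),(-18,6,8),(-10,6,20),(-2,7,32),(3,12,35),(4,19,35),(7,28,35),(10,70,35)])
print(); run([(-61,-14,0),(-61,6,0),(-18,8,8),(-10,8,20),(-2,9,30),(3,14,33),(4,19,35),(7,28,35),(10,70,35)])
```

```text
(-61, -14, 0) (-61, 4, 0) [ 0.  10.  24.  19.4 11.4] [18.  10.  24.  27.2 29.4]
(-61, 4, 0) (-18, 3, 8) [16.3 10.  21.7  6.  22.9] [16.3 10.3 22.5  6.  22.9]
(-18, 3, 8) (-10, 2, 20) [13.6  9.6 22.2  6.  12.4] [13.6  9.6 22.7  8.8 12.4]
(-10, 2, 20) (-2, 3, 32) [11.1  9.  22.7  8.8  3. ] [11.1 10.4 25.5 11.   3. ]
(-2, 3, 32) (3, 9, 35) [ 9.3  8.9 22.4 11.   3. ] [ 9.3  8.9 22.4 14.3  6.3]
(3, 9, 35) (4, 18, 35) [ 5.5  6.1 15.5 14.3  6.3] [ 5.5  6.1 15.5 21.4 15.3]
(4, 18, 35) (7, 26, 35) [ 5.   6.1 10.7 21.4 15.3] [ 6.9  6.1 10.7 26.3 23.4]
(7, 26, 35) (10, 70, 35) [ 6.9  1.9 -3.  26.3 23.4] [45.5 16.9 -3.  60.6 67.5]

(-61, -14, 0) (-61, 4, 0) [ 0.  10.  24.  19.4 11.4] [18.  10.  24.  27.2 29.4]
(-61, 4, 0) (-18, 6, 8) [18.   7.3 19.5  8.7 25.9] [19.3  7.3 19.6  9.  25.9]
(-18, 6, 8) (-10, 6, 20) [16.6  5.6 18.7  9.  16.4] [16.6  5.6 19.  12.6 16.4]
(-10, 6, 20) (-2, 7, 32) [12.6  5.2 19.  12.6  7. ] [12.6  7.  21.7 14.7  7. ]
(-2, 7, 32) (3, 12, 35) [ 8.1  6.5 19.9 14.7  7. ] [ 8.1  7.4 19.9 17.1  9.3]
(3, 12, 35) (4, 19, 35) [ 5.6  5.8 14.7 17.1  9.3] [ 5.6  5.8 14.7 22.3 16.3]
(4, 19, 35) (7, 28, 35) [ 5.4  5.3  9.1 22.3 16.3] [ 8.5  5.3  9.1 27.9 25.4]
(7, 28, 35) (10, 70, 35) [ 8.5  1.7 -3.  27.9 25.4] [45.5 16.9 -3.  60.6 67.5]

(-61, -14, 0) (-61, 6, 0) [ 0.   8.  22.  19.4 11.4] [20.   8.  22.  27.7 31.4]
(-61, 6, 0) (-18, 8, 8) [20.   5.3 17.5 10.6 27.9] [20.4  5.3 17.6 11.  27.9]
(-18, 8, 8) (-10, 8, 20) [16.9  3.6 16.8 11.  18.4] [16.9  3.6 17.1 14.4 18.4]
(-10, 8, 20) (-2, 9, 30) [12.4  3.3 17.1 14.4 10.8] [12.4  5.2 19.8 15.7 10.8]
(-2, 9, 30) (3, 14, 33) [ 6.6  4.8 17.9 15.7 10.8] [ 6.6  6.2 17.9 18.3 13.1]
(3, 14, 33) (4, 19, 35) [ 5.5  5.8 14.7 18.3 13.1] [ 5.6  5.8 14.7 22.3 16.3]
(4, 19, 35) (7, 28, 35) [ 5.4  5.3  9.1 22.3 16.3] [ 8.5  5.3  9.1 27.9 25.4]
(7, 28, 35) (10, 70, 35) [ 8.5  1.7 -3.  27.9 25.4] [45.5 16.9 -3.  60.6 67.5]
```

```bash
cat > clr.py <<'E'
import numpy as np
W=np.array([[-105,0],[0,0],[10,26],[6,34]],float)
wp=np.concatenate([np.linspace(W[i],W[i+1],60) for i in range(3)])
def boxd(p,x0,x1,z0,z1):
    dx=np.maximum(np.maximum(x0-p[:,0],p[:,0]-x1),0);dz=np.maximum(np.maximum(z0-p[:,1],p[:,1]-z1),0)
    return np.hypot(dx,dz).min()
def chk(x,z,l,bh=36.4):
    t=np.radians(l);a=np.array([-np.sin(t),np.cos(t)]);b=np.array([np.cos(t),np.sin(t)])
    q=wp-[x,z];loc=np.c_[q@b,q@a]
    lip=boxd(loc,-4,4,17,25)-3;neck=boxd(loc,-4,4,-38,-17)-3;blk=boxd(loc,-30,30,-83,-38)-3
    body=boxd(loc,-37.5,37.5,bh,200)-3
    nl=[]
    for L in(-55,-51):
        pts=np.array([[X,Z] for X in np.linspace(L-4,L+4,5) for Z in np.linspace(3,11,5)])-[x,z]; nl.append(boxd(np.c_[pts@b,pts@a],-37.5,37.5,bh,200))
    return np.round([lip,neck,blk,body,min(nl)],1)
def run(path):
  for i,(p,q) in enumerate(zip(path[:-1],path[1:])):
    m=np.min([chk(*(np.array(p)+(np.array(q)-p)*k)) for k in np.linspace(0,1,11)],axis=0); print(p,q,m, chk(*q))
E
python3 - <<'E'
from clr import *
run([(7,28,35),(10,70,35)]);print()
run([(7,28,35),(11,40,35),(24,60,35),(40,75,35)]);print()
run([(7,28,35),(10,34,35),(16,42,35),(28,54,35),(45,70,35)])
E
```

```text
(7, 28, 35) (10, 70, 35) [ 8.5  1.7 -3.  27.9 25.4] [45.5 16.9 -3.  60.6 67.5]

(7, 28, 35) (11, 40, 35) [ 8.5  4.8  8.7 27.9 25.4] [16.4  4.8  8.7 35.4 37.9]
(11, 40, 35) (24, 60, 35) [16.4  4.8  8.4 35.4 37.9] [35.  23.3 12.6 44.4 60.5]
(24, 60, 35) (40, 75, 35) [35.  23.3 12.6 44.4 60.5] [53.7 44.5 24.2 49.4 80.5]

(7, 28, 35) (10, 34, 35) [ 8.5  5.4 12.9 27.9 25.4] [11.7  6.  12.9 31.1 31.8]
(10, 34, 35) (16, 42, 35) [11.7  6.  11.4 31.1 31.8] [16.9  9.5 11.7 34.2 40.9]
(16, 42, 35) (28, 54, 35) [16.9  9.5 11.7 34.2 40.9] [29.9 24.2 18.5 37.2 56.4]
(28, 54, 35) (45, 70, 35) [29.9 24.2 18.5 37.2 56.4] [51.3 46.5 29.5 43.1 78.5]
```

```bash
sed -i 's/^G0=.*/G0=25.6/' hk.py
python3 - <<'E'
from hk import *
i=0
w=[(-60.5,4,0,4),(-18,6,8,5),(-10,6,20,3),(-2,7,32,3),(3,12,35,2),(4,19,35,2),(7,28,35,2),(10,34,35,1),(16,42,35,2),(28,54,35,1),(45,70,35,1)]
plan([(*pose(i,*a[:3]),a[3]) for a in w],start=pose(0,-60.5,-14))
E
```

```text
--
[0.0,0.0,-4.5,0.000,0.000,0.000],
[0.0,0.0,-4.5,0.000,0.000,0.000],
[0.0,0.0,-4.5,0.000,0.000,0.000],
[0.0,0.0,-4.5,0.000,0.000,0.000],
[9.2,0.0,-0.4,-0.000,0.028,0.000],
[9.2,0.0,-0.2,-0.000,0.028,0.000],
[9.2,0.0,0.1,-0.000,0.028,0.000],
[9.2,0.0,0.3,-0.000,0.028,0.000],
--
[9.2,0.0,0.6,-0.000,0.028,0.000],
[4.4,0.0,0.2,-0.000,0.070,0.000],
[4.4,0.0,0.5,-0.000,0.070,0.000],
[4.3,0.0,0.8,-0.000,0.070,0.000],
[4.4,0.0,0.4,-0.000,0.070,-0.000],
[4.4,0.0,0.7,-0.000,0.070,-0.000],
[4.3,0.0,1.0,-0.000,0.070,-0.000],
[4.1,0.0,-0.8,0.000,0.026,0.000],
--
[4.1,0.0,-0.7,0.000,0.026,0.000],
[2.4,0.0,-2.6,0.000,0.000,0.000],
[2.4,0.0,-2.6,0.000,0.000,0.000],
[3.8,-0.0,-2.8,0.000,0.000,0.000],
[3.8,-0.0,-2.8,0.000,0.000,0.000],
[5.9,-0.0,-3.2,0.000,0.000,0.000],
[4.8,0.0,-1.6,0.000,0.000,0.000],
[4.8,0.0,-1.6,0.000,0.000,0.000],
--
[16.7,-0.0,-2.9,0.000,0.000,0.000],
[23.1,0.0,-3.4,0.000,0.000,0.000],
```

Call:
move_arm:
  targets:
    - [[0,0,-4.5,0,0,0],[0,0,-4.5,0,0,0],[0,0,-4.5,0,0,0],[0,0,-4.5,0,0,0],[0,0,0,0,0,0],[0,0,0,0,0,0]]

```text
time: 15.0
tcp_pos: [550.2, -48.5, 143.4]
eef_rot: [[-0.997, -0.081, 0.004], [-0.081, 0.997, 0.003], [-0.005, 0.002, -1.0]]
contact_force: [-0.2, 0.0, -2.9]
grip_width: 39.5
```

Run:
```python
from hk import *
st()
s=viewer.get_image("side")["color"];b=cv2.resize(s[150:240,240:340],None,fx=6,fy=6,interpolation=cv2.INTER_CUBIC)
cv2.imwrite('pics/v9.png',b)
```

```text
t 15.0 p [550.2 -48.5 143.4] yaz 94.7 z [ 0.004  0.003 -1.   ] F [-0.2  0.  -2.9] w 39.5 q [ -9.  10.  12. 104.  -2.  66.  99.]
```

View pics/v9.png

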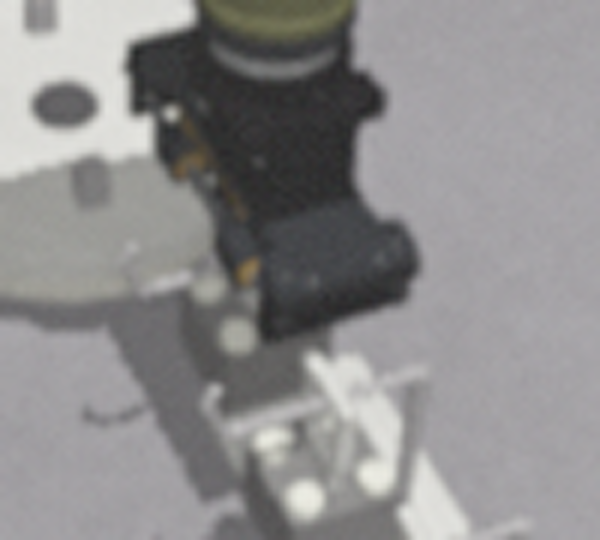

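Call:
move_arm:
  targets:
    - [[9.2,0,-0.4,0,0.028,0],[9.2,0,-0.2,0,0.028,0],[9.2,0,0.1,0,0.028,0],[9.2,0,0.3,0,0.028,0],[9.2,0,0.6,0,0.028,0],[0,0,0,0,0,0],[0,0,0,0,0,0]]

```text
time: 15.75
tcp_pos: [504.5, -52.2, 145.2]
eef_rot: [[-0.988, -0.081, -0.135], [-0.081, 0.997, -0.009], [0.135, 0.002, -0.991]]
contact_force: [-0.2, 0.8, -3.1]
grip_width: 39.8
```

Run:
```python
from hk import *
s=st();p,R=pose(0,-18,6,8);print(p.round(1))
plan([(*pose(0,*a[:3]),a[3]) for a in [(-10,6,20,3),(-2,7,32,3)]])
```

```text
t 15.75 p [504.5 -52.2 145.2] yaz 94.7 z [-0.135 -0.009 -0.991] F [-0.2  0.8 -3.1] w 39.8 q [ -9.  10.  13. 104.  -1.  74.  99.]
[504.4 -50.8 145.6]
--
[4.4,0.5,0.0,0.001,0.071,0.001],
[4.4,0.5,0.3,0.001,0.071,0.001],
[4.4,0.5,0.6,0.001,0.071,0.001],
[4.4,0.0,0.4,-0.000,0.070,-0.000],
[4.4,0.0,0.7,-0.000,0.070,-0.000],
[4.3,0.0,1.0,-0.000,0.070,-0.000],
```

Tracking is good to ~1 mm; continue.

Call:
move_arm:
  targets:
    - [[4.4,0.5,0,0,0.07,0],[4.4,0.5,0.3,0,0.07,0],[4.4,0,0.6,0,0.07,0],[4.4,0,0.4,0,0.07,0],[4.4,0,0.7,0,0.07,0],[4.3,0,1,0,0.07,0],[0,0,0,0,0,0],[0,0,0,0,0,0]]

```text
time: 16.55
tcp_pos: [478.9, -53.3, 150.0]
eef_rot: [[-0.847, -0.082, -0.525], [-0.071, 0.997, -0.041], [0.526, 0.002, -0.85]]
contact_force: [-0.6, 0.6, -2.7]
grip_width: 40.0
```

Run:
```python
from hk import *
s=st();p,R=pose(0,-2,7,32);print(p.round(1),R[:,2])
plan([(*pose(0,*a[:3]),a[3]) for a in [(3,12,35,2),(4,19,35,2),(7,28,35,2)]])
s=viewer.get_image("side")["color"];b=cv2.resize(s[150:240,240:340],None,fx=6,fy=6,interpolation=cv2.INTER_CUBIC)
cv2.imwrite('pics/v10.png',b)
```

```text
t 16.55 p [478.9 -53.3 150. ] yaz 94.7 z [-0.525 -0.041 -0.85 ] F [-0.6  0.6 -2.7] w 40.0 q [-9. 26. 13. 89. -1. 97. 99.]
[478.5 -52.9 150.3] [-0.52821233 -0.04249895 -0.8480481 ]
--
[4.4,0.2,-0.9,0.001,0.028,0.001],
[4.4,0.2,-0.7,0.001,0.028,0.001],
[2.4,0.0,-2.6,0.000,0.000,0.000],
[2.4,0.0,-2.6,0.000,0.000,0.000],
[3.8,-0.0,-2.8,0.000,0.000,0.000],
[3.8,-0.0,-2.8,0.000,0.000,0.000],
```

View pics/v10.png

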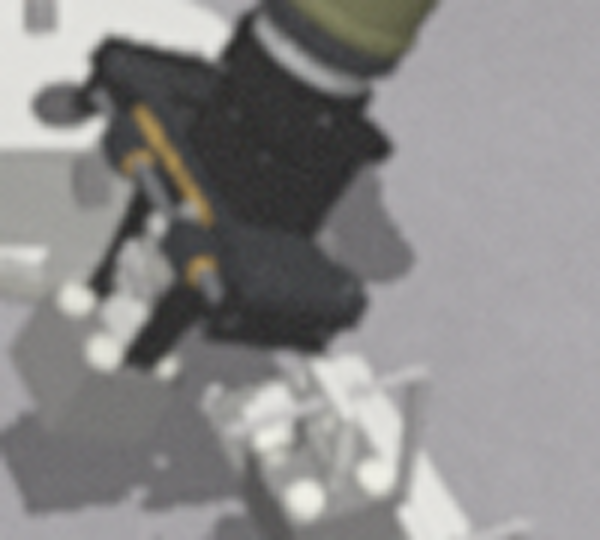

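Call:
move_arm:
  targets:
    - [[4.4,0.2,-0.9,0,0.028,0],[4.4,0.2,-0.7,0,0.028,0],[2.4,0,-2.6,0,0,0],[2.4,0,-2.6,0,0,0],[3.8,0,-2.8,0,0,0],[3.8,0,-2.8,0,0,0],[0,0,0,0,0,0]]

```text
time: 17.3
tcp_pos: [468.1, -54.0, 173.4]
eef_rot: [[-0.817, -0.081, -0.571], [-0.068, 0.997, -0.045], [0.573, 0.002, -0.82]]
contact_force: [0.0, 0.8, -2.2]
grip_width: 39.4
```

Call:
move_arm:
  targets:
    - [[5.9,0,-3.2,0,0,0],[4.8,0,-1.6,0,0,0],[4.8,0,-1.6,0,0,0],[16.7,0,-2.9,0,0,0],[23,0,-3.4,0,0,0],[0,0,0,0,0,0]]

```text
time: 17.9
tcp_pos: [429.5, -57.6, 216.8]
eef_rot: [[-0.817, -0.08, -0.571], [-0.067, 0.997, -0.044], [0.572, 0.002, -0.82]]
contact_force: [1.1, -1.1, -2.9]
grip_width: 39.1
```

Run:
```python
from hk import *
s=st();p,R=pose(0,45,70,35);print(p.round(1),R[:,2])
s=viewer.get_image("side")["color"];b=cv2.resize(s[130:230,220:340],None,fx=5,fy=5,interpolation=cv2.INTER_CUBIC)
cv2.imwrite('pics/v11.png',b)
```

```text
t 17.9 p [429.5 -57.6 216.8] yaz 94.6 z [-0.571 -0.044 -0.82 ] F [ 1.1 -1.1 -2.9] w 39.1 q [ -9.  20.  13.  91.   1. 104.  99.]
[430.5 -56.8 214. ] [-0.57172888 -0.04600021 -0.81915204]
```

View pics/v11.png

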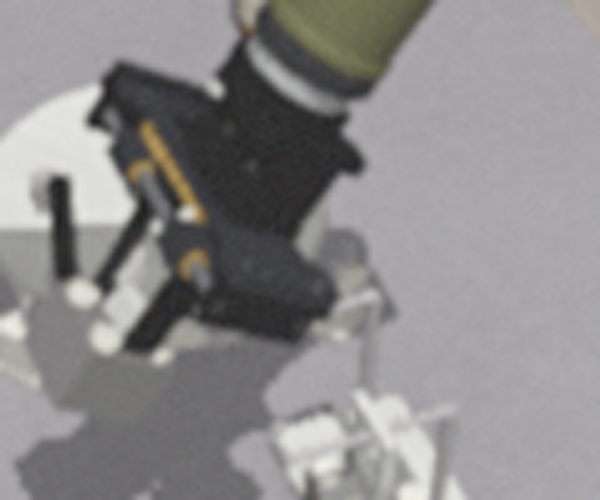

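```bash
cat >> hk.py <<'E'
CC=np.array([524.5,210.]);LD=218.7
def spin(k,z,up=57.4,off=(0,0)):
    a=np.radians(LD+45*(1+2*k)); R=yawR(LD+45-180)
    p=np.array([*(CC+80*np.array([np.cos(a),np.sin(a)])),z]); return p+R[:,0]*off[0]+R[:,1]*off[1],R
E
python3 - <<'E'
from hk import *
for k in range(4): print(k,spin(k,230)[0].round(1))
p,R=spin(2,235);print(R.round(3))
m=Ro.concatenate([Ro.from_matrix(pose(0,0,0,20)[1])]).as_matrix()[0]
plan([((435,25,240),pose(0,0,0,18)[1],3),((480,130,245),R),(p,R)])
E
```

```text
0 [515.7 130.5 230. ]
1 [604.  201.2 230. ]
2 [533.3 289.5 230. ]
3 [445.  218.8 230. ]
[[-0.994  0.11   0.   ]
 [ 0.11   0.994  0.   ]
 [ 0.     0.    -1.   ]]
--
[1.5,27.2,-8.8,0.001,-0.098,0.001],
[0.6,27.2,-8.9,0.001,-0.098,0.001],
[-0.2,27.2,-9.0,0.001,-0.098,0.001],
[-16.4,33.7,-7.1,-0.010,-0.104,0.063],
[-14.9,34.7,-5.1,-0.010,-0.104,0.063],
[-13.1,35.6,-3.3,-0.010,-0.104,0.063],
[-8.9,41.1,2.5,0.000,0.000,0.000],
[-8.9,41.1,2.5,0.000,0.000,0.000],
--
[-8.9,41.1,2.5,0.000,0.000,0.000],
[-8.9,41.1,2.5,0.000,0.000,0.000],
```

Call:
move_arm:
  targets:
    - [[1.5,27.2,-8.8,0,-0.098,0],[0.6,27.2,-8.9,0,-0.098,0],[-0.2,27.2,-9,0,-0.098,0],[-16.4,33.7,-7.1,-0.01,-0.104,0.063],[-14.9,34.7,-5.1,-0.01,-0.104,0.063],[-13.1,35.6,-3.3,-0.01,-0.104,0.063],[-8.9,41.1,2.5,0,0,0],[-8.9,41.1,2.5,0,0,0]]

```text
time: 18.75
tcp_pos: [506.2, 211.3, 239.2]
eef_rot: [[-0.994, 0.109, -0.005], [0.109, 0.994, 0.002], [0.005, 0.002, -1.0]]
contact_force: [0.6, -0.1, -1.8]
grip_width: 39.7
```

Call:
move_arm:
  targets:
    - [[-8.9,41.1,2.5,0,0,0],[-8.9,41.1,2.5,0,0,0],[0,0,0,0,0,0],[0,0,0,0,0,0]]

```text
time: 19.15
tcp_pos: [532.5, 290.5, 232.3]
eef_rot: [[-0.994, 0.106, -0.008], [0.106, 0.994, 0.0], [0.008, -0.001, -1.0]]
contact_force: [0.0, -0.7, -2.4]
grip_width: 39.4
```

Run:
```python
from hk import *
s=st();p,R=spin(2,170)
plan([(p,R,4)])
for n in("side","top"):
    d=viewer.get_image(n); cv2.imwrite(f"pics/{n}12.png",d["color"])
t=cv2.imread('pics/top12.png'); s=cv2.imread('pics/side12.png')
a=cv2.resize(t[130:240,130:260],None,fx=3.6,fy=3.6,interpolation=cv2.INTER_CUBIC);b=cv2.resize(s[80:190,200:290],None,fx=3.6,fy=3.6,interpolation=cv2.INTER_CUBIC)
cv2.imwrite('pics/v12.png',np.hstack([a,b]))
```

```text
t 19.15 p [532.5 290.5 232.3] yaz 83.9 z [-0.008  0.    -1.   ] F [ 0.  -0.7 -2.4] w 39.4 q [-30.  13.  -1.  89.   0.  78.  53.]
--
[-0.4,-0.2,15.6,-0.000,-0.002,0.001],
[-0.3,-0.2,15.6,-0.000,-0.002,0.001],
[-0.3,-0.2,15.6,-0.000,-0.002,0.001],
[-0.3,-0.2,15.6,-0.000,-0.002,0.001],
```

View pics/v12.png

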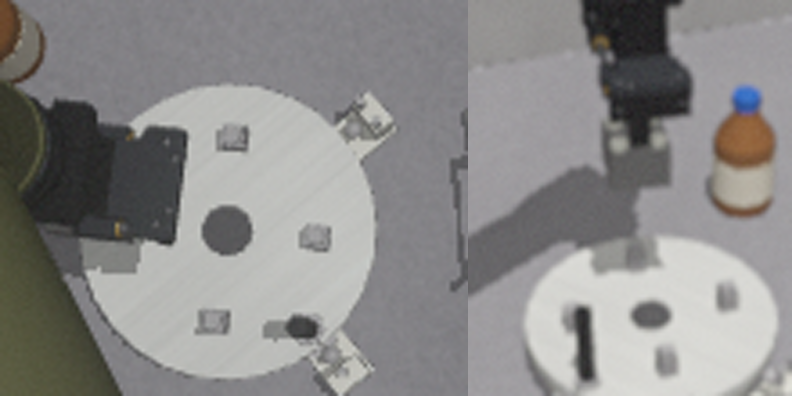

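```bash
cat >> hk.py <<'E'
def ovc(img,c,x0,y0,x1,y1,f,up=57.4,ox=0):
    im=cv2.resize(img[y0:y1,x0:x1],None,fx=f,fy=f,interpolation=cv2.INTER_CUBIC)
    s=monitor.get_state();p=np.array(s["tcp_pos"]);R=np.array(s["eef_rot"])
    def pl(P,col,cl=True):
        q=proj(c,P); q=((q-[x0,y0]+.5)*f-.5); cv2.polylines(im,[np.round(q*8).astype(int)],cl,col,1,cv2.LINE_AA,3)
    for h,z,col in((30,up,(0,0,255)),(30,up-45,(0,255,0))):
        pl(np.array([p+R@np.array([ox+h*i,h*j,z]) for i,j in((1,1),(1,-1),(-1,-1),(-1,1))]),col)
    return im
E
python3 - <<'E'
from hk import *
s=cv2.imread('pics/side12.png')
cv2.imwrite('pics/v13.png',ovc(s,cs,220,90,280,150,9))
E
```

```text
(no output)
```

View pics/v13.png

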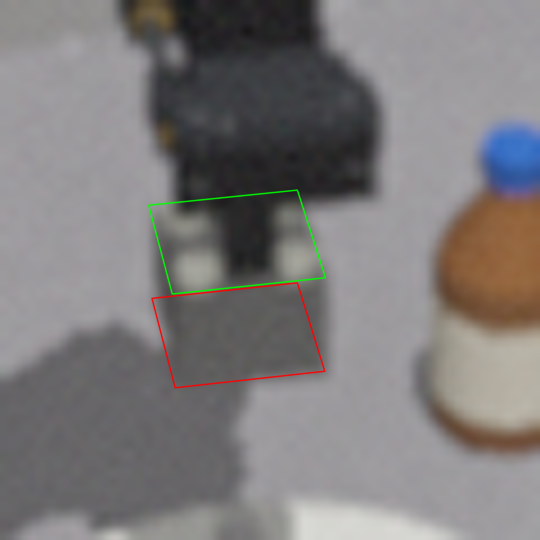

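Call:
move_arm:
  targets:
    - [[-0.4,-0.2,22,0,-0.002,0],[-0.3,-0.2,22,0,-0.002,0],[-0.3,-0.2,22,0,-0.002,0],[-0.3,-0.2,21,0,-0.002,0],[0,0,0,0,0,0],[0,0,0,0,0,0]]

```text
time: 19.85
tcp_pos: [534.5, 287.7, 147.8]
eef_rot: [[-0.994, 0.111, 0.003], [0.111, 0.994, 0.001], [-0.003, 0.001, -1.0]]
contact_force: [0.3, -0.7, -1.9]
grip_width: 39.4
```

Run:
```python
from hk import *
st();p,R=spin(2,107.4);plan([(p,R,6)])
s=viewer.get_image("side")["color"]; cv2.imwrite('pics/side14.png',s)
cv2.imwrite('pics/v14.png',ovc(s,cs,210,110,290,180,8))
```

```text
t 19.85 p [534.5 287.7 147.8] yaz 83.7 z [ 0.003  0.001 -1.   ] F [ 0.3 -0.7 -1.9] w 39.4 q [-30.  16.  -1.  96.   0.  68.  53.]
--
[0.2,0.3,6.7,0.000,0.000,-0.000],
[0.2,0.3,6.7,0.000,0.000,-0.000],
[0.2,0.3,6.7,0.000,0.000,-0.000],
[0.2,0.3,6.7,0.000,0.000,-0.000],
[0.2,0.3,6.7,0.000,0.000,-0.000],
[0.2,0.3,6.7,0.000,0.000,-0.000],
```

View pics/v14.png

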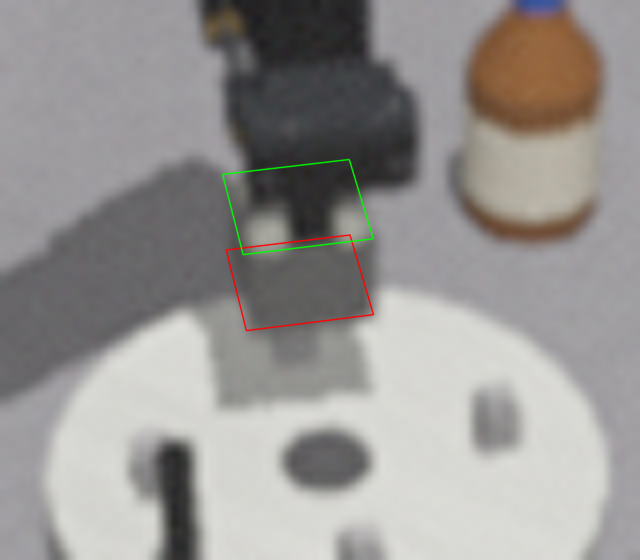

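Call:
move_arm:
  targets:
    - [[0.4,0.8,5,0,0,0],[0.4,0.8,5,0,0,0],[0,0,5,0,0,0],[0,0,0,0,0,0]]

```text
time: 20.3
tcp_pos: [532.7, 291.0, 131.6]
eef_rot: [[-0.994, 0.108, 0.001], [0.108, 0.994, 0.001], [-0.001, 0.001, -1.0]]
contact_force: [-1.6, 0.8, -2.6]
grip_width: 39.4
```

Call:
move_arm:
  targets:
    - [[0,0,5,0,0,0],[0,0,5,0,0,0],[0,0,0,0,0,0]]

```text
time: 20.6
tcp_pos: [532.4, 290.8, 120.7]
eef_rot: [[-0.994, 0.108, 0.001], [0.108, 0.994, 0.001], [-0.0, 0.001, -1.0]]
contact_force: [-3.2, 1.2, -4.9]
grip_width: 39.6
```

Call:
move_arm:
  targets:
    - [[0,0,5,0,0,0],[0,0,4,0,0,0],[0,0,0,0,0,0]]

```text
time: 20.9
tcp_pos: [532.6, 290.8, 112.1]
eef_rot: [[-0.994, 0.108, 0.001], [0.108, 0.994, 0.001], [-0.001, 0.001, -1.0]]
contact_force: [-4.8, 1.9, -4.7]
grip_width: 39.7
```

Call:
move_arm:
  targets:
    - [[1,-0.5,2,0,0,0],[0.5,0,2,0,0,0],[0,0,1.5,0,0,0],[0,0,0,0,0,0]]

```text
time: 21.3
tcp_pos: [532.2, 290.3, 107.8]
eef_rot: [[-0.994, 0.109, 0.003], [0.109, 0.994, 0.001], [-0.003, 0.002, -1.0]]
contact_force: [-3.9, 0.4, 0.7]
grip_width: 39.6
```

Call:
move_arm:
  targets:
    - [[0.5,0,1.5,0,0,0],[0,0,0,0,0,0]]

```text
time: 21.5
tcp_pos: [532.3, 290.3, 107.7]
eef_rot: [[-0.994, 0.109, 0.004], [0.109, 0.994, 0.002], [-0.004, 0.002, -1.0]]
contact_force: [-5.9, -1.1, 6.2]
grip_width: 40.1
```

Call:
move_arm:
  targets:
    - [[0,0,0,0,0,0],[0,0,0,0,0,0],[0,0,0,0,0,0],[0,0,0,0,0,0],[0,0,0,0,0,0]]
  grip: 0.5

```text
time: 22.0
tcp_pos: [532.0, 290.2, 106.2]
eef_rot: [[-0.994, 0.109, 0.004], [0.109, 0.994, 0.001], [-0.003, 0.002, -1.0]]
contact_force: [0.5, 0.9, -0.2]
grip_width: 63.8
```

Call:
move_arm:
  targets:
    - [[0,0,-20,0,0,0],[0,0,-30,0,0,0],[0,0,-40,0,0,0],[0,0,-40,0,0,0],[0,0,0,0,0,0]]

```text
time: 22.5
tcp_pos: [534.3, 291.9, 243.2]
eef_rot: [[-0.994, 0.109, 0.013], [0.109, 0.994, 0.007], [-0.012, 0.009, -1.0]]
contact_force: [0.4, 0.5, 0.4]
grip_width: 65.5
```

Run:
```python
from hk import *
st()
s=viewer.get_image("side")["color"]; cv2.imwrite('pics/v15.png',cv2.resize(s[110:260,200:330],None,fx=4,fy=4,interpolation=cv2.INTER_CUBIC))
p,R=pose(1,-55,-14)
plan([((480,60,240),yawR(90)),(np.r_[p[:2],240],R)])
```

```text
t 22.5 p [534.3 291.9 243.2] yaz 83.7 z [ 0.013  0.007 -1.   ] F [0.4 0.5 0.4] w 65.5 q [-30.  12.  -1.  89.   0.  78.  52.]
--
[4.6,-39.3,-0.3,0.001,0.001,-0.018],
[5.3,-39.2,-0.2,0.001,0.001,-0.018],
[6.0,-39.1,-0.2,0.001,0.001,-0.018],
[6.7,-38.9,-0.2,0.001,0.001,-0.018],
[7.4,-38.8,-0.1,0.001,0.001,-0.018],
[8.1,-38.7,-0.1,0.001,0.001,-0.018],
[-14.6,-41.5,0.0,0.000,0.000,-0.016],
[-13.9,-41.7,0.0,0.000,0.000,-0.016],
--
[-13.2,-41.9,0.0,0.000,0.000,-0.016],
[-12.6,-42.1,0.0,0.000,0.000,-0.016],
[-11.9,-42.3,0.0,0.000,0.000,-0.016],
```

View pics/v15.png

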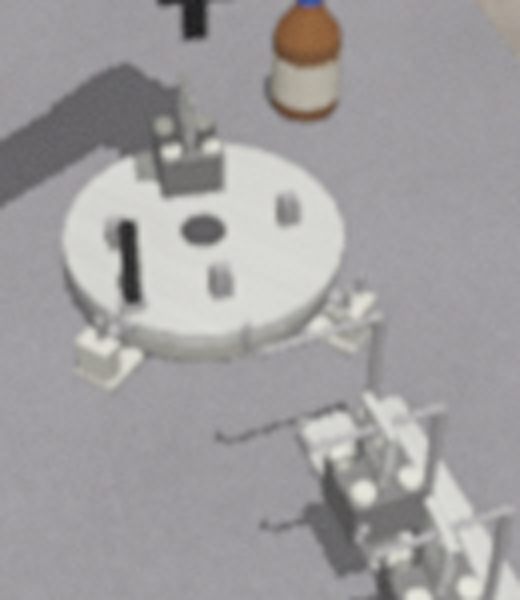

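Call:
move_arm:
  targets:
    - [[4.6,-39.3,0,0,0,-0.018],[5.3,-39.2,0,0,0,-0.018],[6,-39.1,0,0,0,-0.018],[6.7,-38.9,0,0,0,-0.018],[7.4,-38.8,0,0,0,-0.018],[8.1,-38.7,0,0,0,-0.018],[-14.6,-41.5,0,0,0,-0.016],[-13.9,-41.7,0,0,0,-0.016]]
  grip: 1

```text
time: 23.35
tcp_pos: [506.5, -25.4, 234.7]
eef_rot: [[-0.999, -0.032, 0.002], [-0.032, 0.999, 0.002], [-0.002, 0.001, -1.0]]
contact_force: [0.2, -0.4, 0.3]
grip_width: 87.0
```

Call:
move_arm:
  targets:
    - [[-13.2,-41.9,0,0,0,-0.016],[-12.6,-42.1,0,0,0,-0.016],[-11.9,-42.3,0,0,0,-0.016],[0,0,0,0,0,0],[0,0,0,0,0,0]]

```text
time: 23.85
tcp_pos: [550.1, -149.3, 233.9]
eef_rot: [[-0.997, -0.076, 0.0], [-0.076, 0.997, 0.002], [-0.0, 0.002, -1.0]]
contact_force: [0.4, 0.8, -1.1]
grip_width: 87.1
```

Run:
```python
from hk import *
st()
p,R=pose(1,-55,-14);print(p)
plan([(p,R,5)])
```

```text
t 23.85 p [ 550.1 -149.3  233.9] yaz 94.4 z [ 0.     0.002 -1.   ] F [ 0.4  0.8 -1.1] w 87.1 q [ -5.   9.  20.  95.  -3.  77. 109.]
[ 552.84273075 -147.26694701  125.4       ]
--
[-0.6,0.3,21.7,0.000,0.000,-0.001],
[-0.6,0.3,21.7,0.000,0.000,-0.001],
[-0.6,0.3,21.7,0.000,0.000,-0.001],
[-0.6,0.3,21.7,0.000,0.000,-0.001],
[-0.6,0.3,21.7,0.000,0.000,-0.001],
```

Call:
move_arm:
  targets:
    - [[-0.6,0.3,21.7,0,0,0],[-0.6,0.3,21.7,0,0,0],[-0.6,0.3,21.7,0,0,0],[-0.6,0.3,21.7,0,0,0],[-0.6,0.3,21.7,0,0,0],[0,0,0,0,0,0],[0,0,0,0,0,0]]

```text
time: 24.55
tcp_pos: [553.8, -145.0, 127.0]
eef_rot: [[-0.997, -0.081, 0.002], [-0.081, 0.997, 0.002], [-0.002, 0.002, -1.0]]
contact_force: [-0.9, -0.6, -0.3]
grip_width: 87.4
```

Call:
move_arm:
  targets:
    - [[0,0,0,0,0,0],[0,0,0,0,0,0],[0,0,0,0,0,0],[0,0,0,0,0,0],[0,0,0,0,0,0],[0,0,0,0,0,0],[0,0,0,0,0,0],[0,0,0,0,0,0]]
  grip: -1

```text
time: 25.35
tcp_pos: [554.0, -146.4, 127.0]
eef_rot: [[-0.997, -0.079, 0.003], [-0.079, 0.997, 0.002], [-0.003, 0.001, -1.0]]
contact_force: [0.6, 1.5, 0.2]
grip_width: 39.7
```

Call:
move_arm:
  targets:
    - [[0,0,0,0,0,0],[0,0,0,0,0,0]]

```text
time: 25.55
tcp_pos: [554.0, -146.4, 127.0]
eef_rot: [[-0.997, -0.079, 0.003], [-0.079, 0.997, 0.002], [-0.003, 0.001, -1.0]]
contact_force: [-0.1, 0.9, -0.4]
grip_width: 39.6
```

```bash
cat >> hk.py <<'E'
def unhook(i,x0,g):
    global G0; G0=g
    w=[(x0,4,0,4),(-18,6,8,5),(-10,6,20,3),(-2,7,32,3),(3,12,35,2),(4,19,35,2),(7,28,35,2),(10,34,35,1),(16,42,35,2),(28,54,35,1),(45,70,35,1)]
    plan([(*pose(i,*a[:3]),a[3]) for a in w])
E
python3 - <<'E'
from hk import *
unhook(1,-56,24)
E
```

```text
--
[0.1,-0.2,-4.5,0.000,0.001,-0.000],
[0.1,-0.2,-4.5,0.000,0.001,-0.000],
[0.1,-0.2,-4.5,0.000,0.001,-0.000],
[0.1,-0.2,-4.5,0.000,0.001,-0.000],
[8.3,0.0,-0.4,-0.000,0.028,0.000],
[8.3,0.0,-0.2,-0.000,0.028,0.000],
[8.3,0.0,0.0,-0.000,0.028,0.000],
[8.3,0.0,0.2,-0.000,0.028,0.000],
--
[8.3,0.0,0.5,-0.000,0.028,0.000],
[4.3,-0.0,0.2,-0.000,0.070,0.000],
[4.3,-0.0,0.5,-0.000,0.070,0.000],
[4.2,-0.0,0.8,-0.000,0.070,0.000],
[4.3,-0.0,0.4,-0.000,0.070,-0.000],
[4.2,-0.0,0.7,-0.000,0.070,-0.000],
[4.2,-0.0,1.0,-0.000,0.070,-0.000],
[4.1,0.0,-0.8,0.000,0.026,0.000],
--
[4.1,0.0,-0.7,0.000,0.026,0.000],
[2.4,-0.0,-2.6,0.000,0.000,0.000],
[2.4,-0.0,-2.6,0.000,0.000,0.000],
[3.8,-0.0,-2.8,0.000,0.000,0.000],
[3.8,-0.0,-2.8,0.000,0.000,0.000],
[5.9,0.0,-3.2,0.000,0.000,0.000],
[4.8,-0.0,-1.6,0.000,0.000,0.000],
[4.8,-0.0,-1.6,0.000,0.000,0.000],
--
[16.7,-0.0,-2.9,0.000,0.000,0.000],
[23.1,0.0,-3.4,0.000,0.000,0.000],
```

Call:
move_arm:
  targets:
    - [[0,-0.2,-4.5,0,0,0],[0,-0.2,-4.5,0,0,0],[0,-0.2,-4.5,0,0,0],[0,0,-4.5,0,0,0],[0,0,0,0,0,0],[0,0,0,0,0,0]]

```text
time: 26.15
tcp_pos: [554.2, -147.2, 145.4]
eef_rot: [[-0.997, -0.079, 0.003], [-0.079, 0.997, 0.001], [-0.003, 0.001, -1.0]]
contact_force: [-0.1, -0.1, -2.3]
grip_width: 39.4
```

Call:
move_arm:
  targets:
    - [[8.3,0,-0.4,0,0.028,0],[8.3,0,-0.2,0,0.028,0],[8.3,0,0,0,0.028,0],[8.3,0,0.2,0,0.028,0],[8.3,0,0.5,0,0.028,0],[0,0,0,0,0,0],[0,0,0,0,0,0]]

```text
time: 26.85
tcp_pos: [512.9, -150.4, 147.2]
eef_rot: [[-0.988, -0.079, -0.136], [-0.078, 0.997, -0.01], [0.136, 0.001, -0.991]]
contact_force: [-0.2, 0.6, -2.6]
grip_width: 39.8
```

Run:
```python
from hk import *
import hk
hk.G0=24
st();print(pose(1,-18,6,8)[0].round(1))
plan([(*pose(1,*a[:3]),a[3]) for a in [(-10,6,20,3),(-2,7,32,3)]])
```

```text
t 26.85 p [ 512.9 -150.4  147.2] yaz 94.5 z [-0.136 -0.01  -0.991] F [-0.2  0.6 -2.6] w 39.8 q [ -5.  14.  20. 100.  -2.  74. 110.]
[ 512.6 -150.5  147.2]
--
[4.4,-0.0,0.2,0.000,0.071,-0.000],
[4.4,-0.0,0.5,0.000,0.071,-0.000],
[4.3,-0.0,0.8,0.000,0.071,-0.000],
[4.3,-0.0,0.4,-0.000,0.070,-0.000],
[4.2,-0.0,0.7,-0.000,0.070,-0.000],
[4.2,-0.0,1.0,-0.000,0.070,-0.000],
```

Call:
move_arm:
  targets:
    - [[4.4,0,0.2,0,0.07,0],[4.4,0,0.5,0,0.07,0],[4.3,0,0.8,0,0.07,0],[4.3,0,0.4,0,0.07,0],[4.2,0,0.7,0,0.07,0],[4.2,0,1,0,0.07,0],[0,0,0,0,0,0]]

```text
time: 27.55
tcp_pos: [488.1, -151.7, 150.0]
eef_rot: [[-0.845, -0.08, -0.528], [-0.069, 0.997, -0.041], [0.53, 0.002, -0.848]]
contact_force: [0.1, -0.3, -3.5]
grip_width: 39.3
```

Call:
move_arm:
  targets:
    - [[4.1,0,-0.8,0,0.026,0],[4.1,0,-0.7,0,0.026,0],[2.4,0,-2.6,0,0,0],[2.4,0,-2.6,0,0,0],[3.8,0,-2.8,0,0,0],[3.8,0,-2.8,0,0,0],[0,0,0,0,0,0]]

```text
time: 28.25
tcp_pos: [477.3, -153.5, 174.4]
eef_rot: [[-0.819, -0.078, -0.569], [-0.065, 0.997, -0.044], [0.571, 0.001, -0.821]]
contact_force: [0.8, -0.2, -2.5]
grip_width: 39.8
```

Run:
```python
from hk import *
import hk
hk.G0=24
st();print(pose(1,7,28,35)[0].round(1))
```

```text
t 28.25 p [ 477.3 -153.5  174.4] yaz 94.5 z [-0.569 -0.044 -0.821] F [ 0.8 -0.2 -2.5] w 39.8 q [ -5.  29.  20.  85.   2. 101. 110.]
[ 477.3 -153.3  173.3]
```

Call:
move_arm:
  targets:
    - [[5.9,0,-3.2,0,0,0],[4.8,0,-1.6,0,0,0],[4.8,0,-1.6,0,0,0],[16.7,0,-2.9,0,0,0],[23,0,-3.4,0,0,0],[0,0,0,0,0,0]]

```text
time: 28.85
tcp_pos: [438.4, -157.3, 217.6]
eef_rot: [[-0.819, -0.077, -0.568], [-0.063, 0.997, -0.044], [0.57, 0.0, -0.822]]
contact_force: [0.6, 0.1, -1.8]
grip_width: 39.5
```

```bash
sed -i 's/^CC=.*/CC=np.array([523.5,210.]);LD=218.7/' hk.py
python3 - <<'E'
from hk import *
s=st();p,R=spin(1,240);print(p)
plan([((445,-60,265),pose(0,0,0,14)[1],3),((500,90,265),R),(p,R)])
E
```

```text
t 28.85 p [ 438.4 -157.3  217.6] yaz 94.4 z [-0.568 -0.044 -0.822] F [ 0.6  0.1 -1.8] w 39.5 q [ -6.  23.  21.  88.   4. 104. 110.]
[603.01687644 201.22125511 240.        ]
--
[5.1,32.2,-15.6,0.000,-0.121,-0.001],
[3.2,32.2,-16.2,0.000,-0.121,-0.001],
[1.2,32.2,-16.4,0.000,-0.121,-0.001],
[-16.2,36.3,-4.0,-0.006,-0.061,0.047],
[-14.7,37.0,-2.9,-0.006,-0.061,0.047],
[-13.1,37.7,-1.8,-0.006,-0.061,0.047],
[-11.4,38.3,-0.9,-0.006,-0.061,0.047],
[-22.5,30.5,6.2,0.000,0.000,0.000],
--
[-22.5,30.5,6.2,0.000,0.000,0.000],
[-22.5,30.5,6.2,0.000,0.000,0.000],
[-22.5,30.5,6.2,0.000,0.000,0.000],
```

Call:
move_arm:
  targets:
    - [[5.1,32.2,-15.6,0,-0.121,0],[3.2,32.2,-16.2,0,-0.121,0],[1.2,32.2,-16.4,0,-0.121,0],[-16.2,36.3,-4,-0.006,-0.061,0.047],[-14.7,37,-2.9,-0.006,-0.061,0.047],[-13.1,37.7,-1.8,-0.006,-0.061,0.047],[-11.4,38.3,-0.9,-0.006,-0.061,0.047],[-22.5,30.5,6.2,0,0,0]]

```text
time: 29.65
tcp_pos: [525.4, 122.4, 258.1]
eef_rot: [[-0.994, 0.107, 0.001], [0.107, 0.994, 0.004], [-0.0, 0.005, -1.0]]
contact_force: [-0.3, -0.2, -2.1]
grip_width: 39.6
```

Call:
move_arm:
  targets:
    - [[-22.5,30.5,6.2,0,0,0],[-22.5,30.5,6.2,0,0,0],[-22.5,30.5,6.2,0,0,0],[0,0,0,0,0,0],[0,0,0,0,0,0]]

```text
time: 30.15
tcp_pos: [603.4, 202.9, 236.2]
eef_rot: [[-0.994, 0.108, -0.005], [0.108, 0.994, 0.0], [0.005, -0.0, -1.0]]
contact_force: [0.7, -0.4, -1.6]
grip_width: 39.5
```

Run:
```python
from hk import *
s=st();p,R=spin(1,148);print(p)
plan([(p,R,5)])
s=viewer.get_image("side")["color"]; cv2.imwrite('pics/side16.png',s)
cv2.imwrite('pics/v16.png',ovc(s,cs,225,90,305,170,7,up=59))
```

```text
t 30.15 p [603.4 202.9 236.2] yaz 83.8 z [-0.005  0.    -1.   ] F [ 0.7 -0.4 -1.6] w 39.5 q [-26.  17.   7.  85.  -2.  79.  64.]
[603.01687644 201.22125511 148.        ]
--
[-0.0,-0.3,17.6,-0.000,-0.001,0.000],
[-0.0,-0.3,17.6,-0.000,-0.001,0.000],
[-0.0,-0.3,17.6,-0.000,-0.001,0.000],
[0.0,-0.3,17.6,-0.000,-0.001,0.000],
[0.0,-0.3,17.6,-0.000,-0.001,0.000],
```

View pics/v16.png

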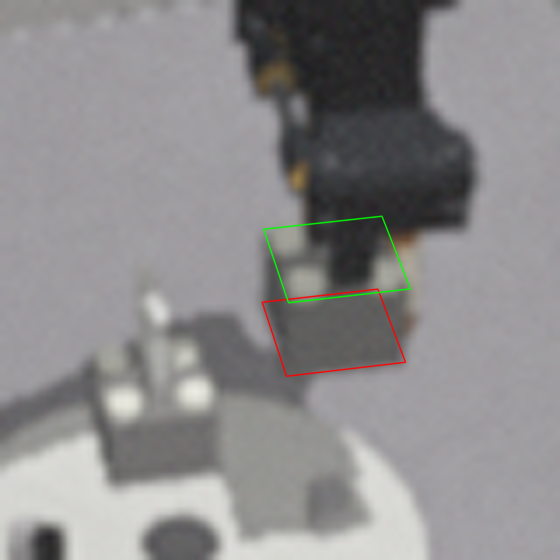

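Call:
move_arm:
  targets:
    - [[0,-0.3,20,0,0,0],[0,-0.3,20,0,0,0],[0,-0.3,20,0,0,0],[0,-0.3,20,0,0,0],[0,-0.3,8,0,0,0],[0,0,0,0,0,0],[0,0,0,0,0,0]]

```text
time: 30.9
tcp_pos: [604.1, 200.8, 151.4]
eef_rot: [[-0.994, 0.111, 0.0], [0.111, 0.994, 0.002], [-0.0, 0.002, -1.0]]
contact_force: [-0.3, -0.4, -1.5]
grip_width: 39.8
```

Run:
```python
from hk import *
s=st();p,R=spin(1,133);print(p)
plan([(p,R,2)])
```

```text
t 30.9 p [604.1 200.8 151.4] yaz 83.7 z [ 0.     0.002 -1.   ] F [-0.3 -0.4 -1.5] w 39.8 q [-26.  19.   6.  91.  -2.  69.  65.]
[603.01687644 201.22125511 133.        ]
--
[0.6,0.1,9.2,0.001,0.000,-0.000],
[0.6,0.2,9.2,0.001,0.000,-0.000],
```

Call:
move_arm:
  targets:
    - [[0.6,0.1,6,0,0,0],[0.6,0.2,6,0,0,0],[0,0,6,0,0,0],[0,0,0,0,0,0]]

```text
time: 31.3
tcp_pos: [602.7, 201.5, 131.2]
eef_rot: [[-0.994, 0.11, -0.001], [0.11, 0.994, 0.002], [0.001, 0.002, -1.0]]
contact_force: [1.7, 0.2, -3.0]
grip_width: 39.6
```

Call:
move_arm:
  targets:
    - [[0,0,5,0,0,0],[0,0,5,0,0,0],[0,0,0,0,0,0]]

```text
time: 31.6
tcp_pos: [602.7, 201.4, 121.4]
eef_rot: [[-0.994, 0.11, -0.001], [0.11, 0.994, 0.002], [0.001, 0.002, -1.0]]
contact_force: [1.7, 0.3, -4.1]
grip_width: 39.7
```

Call:
move_arm:
  targets:
    - [[0,0,5,0,0,0],[0,0,4,0,0,0],[0,0,0,0,0,0]]

```text
time: 31.9
tcp_pos: [602.7, 201.5, 112.5]
eef_rot: [[-0.994, 0.11, -0.001], [0.11, 0.994, 0.002], [0.001, 0.002, -1.0]]
contact_force: [3.7, 0.3, -4.1]
grip_width: 39.6
```

Call:
move_arm:
  targets:
    - [[-0.8,0,2,0,0,0],[0,0,2,0,0,0],[0,0,0,0,0,0]]

```text
time: 32.2
tcp_pos: [603.0, 201.6, 109.2]
eef_rot: [[-0.994, 0.11, -0.002], [0.11, 0.994, 0.002], [0.002, 0.002, -1.0]]
contact_force: [0.3, 0.9, -0.5]
grip_width: 39.7
```

Call:
move_arm:
  targets:
    - [[0,0,1.5,0,0,0],[0,0,0,0,0,0]]

```text
time: 32.4
tcp_pos: [603.1, 201.8, 109.2]
eef_rot: [[-0.994, 0.11, -0.001], [0.11, 0.994, 0.002], [0.001, 0.002, -1.0]]
contact_force: [-2.7, -0.9, 6.8]
grip_width: 39.1
```

Bottomed. Release and go to hook C (index 2).

Call:
move_arm:
  targets:
    - [[0,0,0,0,0,0],[0,0,0,0,0,0],[0,0,0,0,0,0],[0,0,0,0,0,0],[0,0,0,0,0,0]]
  grip: 0.5

```text
time: 32.9
tcp_pos: [603.1, 201.5, 107.4]
eef_rot: [[-0.994, 0.11, -0.002], [0.11, 0.994, 0.002], [0.002, 0.002, -1.0]]
contact_force: [0.3, -0.5, -0.2]
grip_width: 63.6
```

Call:
move_arm:
  targets:
    - [[0,0,-20,0,0,0],[0,0,-30,0,0,0],[0,0,-40,0,0,0],[0,0,-40,0,0,0],[0,0,0,0,0,0]]

```text
time: 33.4
tcp_pos: [606.5, 202.2, 244.8]
eef_rot: [[-0.994, 0.11, 0.01], [0.11, 0.994, 0.006], [-0.009, 0.007, -1.0]]
contact_force: [0.8, 0.4, -0.1]
grip_width: 65.6
```

Run:
```python
from hk import *
st()
s=viewer.get_image("side")["color"]; cv2.imwrite('pics/v17.png',cv2.resize(s[110:310,200:350],None,fx=3,fy=3,interpolation=cv2.INTER_CUBIC))
p,R=pose(2,-52,-14)
plan([((540,0,240),yawR(90)),(np.r_[p[:2],240],R)])
```

```text
t 33.4 p [606.5 202.2 244.8] yaz 83.7 z [ 0.01   0.006 -1.   ] F [ 0.8  0.4 -0.1] w 65.6 q [-26.  16.   7.  85.  -2.  79.  64.]
--
[8.5,-41.6,0.0,0.001,0.001,-0.022],
[9.4,-41.4,0.1,0.001,0.001,-0.022],
[10.3,-41.1,0.1,0.001,0.001,-0.022],
[11.3,-40.9,0.2,0.001,0.001,-0.022],
[12.1,-40.6,0.2,0.001,0.001,-0.022],
[-3.0,-41.2,0.0,0.000,0.000,-0.013],
[-2.4,-41.2,0.0,0.000,0.000,-0.013],
[-1.9,-41.3,0.0,0.000,0.000,-0.013],
--
[-1.3,-41.3,0.0,0.000,0.000,-0.013],
[-0.8,-41.3,0.0,0.000,0.000,-0.013],
[-0.2,-41.3,0.0,0.000,0.000,-0.013],
```

View pics/v17.png

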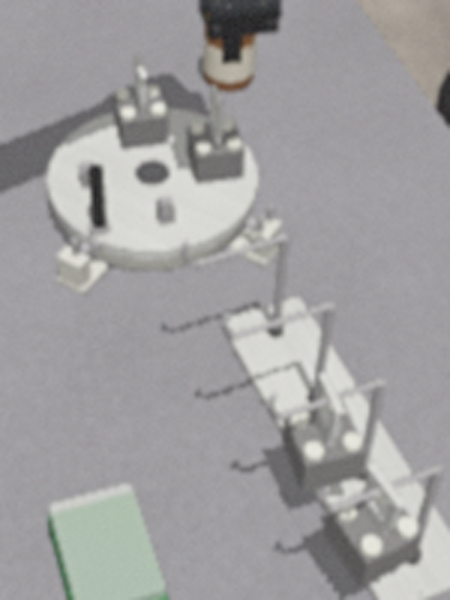

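Call:
move_arm:
  targets:
    - [[8.5,-41.6,0,0,0,-0.022],[9.4,-41.4,0,0,0,-0.022],[10.3,-41.1,0,0,0,-0.022],[11.3,-40.9,0,0,0,-0.022],[12.1,-40.6,0,0,0,-0.022],[-3,-41.2,0,0,0,-0.013],[-2.4,-41.2,0,0,0,-0.013],[-1.9,-41.3,0,0,0,-0.013]]
  grip: 1

```text
time: 34.25
tcp_pos: [546.2, -125.5, 235.7]
eef_rot: [[-0.999, -0.04, -0.003], [-0.04, 0.999, 0.002], [0.003, 0.002, -1.0]]
contact_force: [0.2, -0.2, -0.0]
grip_width: 87.1
```

Call:
move_arm:
  targets:
    - [[-1.3,-41.3,0,0,0,-0.013],[-0.8,-41.3,0,0,0,-0.013],[-0.2,-41.3,0,0,0,-0.013],[0,0,0,0,0,0],[0,0,0,0,0,0]]

```text
time: 34.75
tcp_pos: [554.8, -248.5, 235.1]
eef_rot: [[-0.997, -0.075, -0.004], [-0.075, 0.997, 0.003], [0.004, 0.003, -1.0]]
contact_force: [0.3, 1.2, 0.6]
grip_width: 87.2
```

Run:
```python
from hk import *
st()
p,R=pose(2,-52,-14);p[2]=126.4;print(p)
plan([(p,R,5)])
```

```text
t 34.75 p [ 554.8 -248.5  235.1] yaz 94.3 z [-0.004  0.003 -1.   ] F [0.3 1.2 0.6] w 87.2 q [  2.  14.  23.  90.  -6.  78. 120.]
[ 557.87228655 -247.18543163  126.4       ]
--
[-0.7,0.2,21.7,0.001,-0.001,-0.001],
[-0.7,0.2,21.7,0.001,-0.001,-0.001],
[-0.7,0.2,21.7,0.001,-0.001,-0.001],
[-0.7,0.2,21.7,0.001,-0.001,-0.001],
[-0.6,0.2,21.7,0.001,-0.001,-0.001],
```

Call:
move_arm:
  targets:
    - [[-0.6,0.2,21.7,0,0,0],[-0.6,0.2,21.7,0,0,0],[-0.6,0.2,21.7,0,0,0],[-0.6,0.2,21.7,0,0,0],[-0.5,0.2,21.7,0,0,0],[0,0,0,0,0,0],[0,0,0,0,0,0]]

```text
time: 35.45
tcp_pos: [558.7, -244.6, 128.0]
eef_rot: [[-0.997, -0.08, -0.002], [-0.08, 0.997, 0.003], [0.002, 0.003, -1.0]]
contact_force: [-0.6, -0.1, 0.3]
grip_width: 87.1
```

Call:
move_arm:
  targets:
    - [[0,0,0,0,0,0],[0,0,0,0,0,0],[0,0,0,0,0,0],[0,0,0,0,0,0],[0,0,0,0,0,0],[0,0,0,0,0,0],[0,0,0,0,0,0],[0,0,0,0,0,0]]
  grip: -1

```text
time: 36.25
tcp_pos: [558.1, -246.2, 127.7]
eef_rot: [[-0.997, -0.078, -0.002], [-0.078, 0.997, 0.002], [0.002, 0.002, -1.0]]
contact_force: [0.5, 0.4, -2.4]
grip_width: 39.5
```

Call:
move_arm:
  targets:
    - [[0,0,0,0,0,0],[0,0,0,0,0,0]]

```text
time: 36.45
tcp_pos: [558.3, -246.3, 127.9]
eef_rot: [[-0.997, -0.078, -0.002], [-0.078, 0.997, 0.002], [0.002, 0.002, -1.0]]
contact_force: [0.0, 0.4, -2.9]
grip_width: 39.4
```

Run:
```python
from hk import *
s=st(); d=np.array(s["tcp_pos"])-bend(2); x=d@U; print(x,d@V); unhook(2,x,151-s["tcp_pos"][2])
```

```text
t 36.45 p [ 558.3 -246.3  127.9] yaz 94.5 z [-0.002  0.002 -1.   ] F [ 0.   0.4 -2.9] w 39.4 q [  3.  18.  23.  97.  -8.  66. 122.]
-52.471767684939344 -0.886812459037575
--
[0.0,-0.2,-4.5,0.001,-0.000,-0.001],
[0.0,-0.2,-4.5,0.001,-0.000,-0.001],
[0.0,-0.2,-4.5,0.001,-0.000,-0.001],
[0.0,-0.2,-4.5,0.001,-0.000,-0.001],
[7.5,0.0,-0.4,-0.000,0.028,0.000],
[7.5,0.0,-0.2,-0.000,0.028,0.000],
[7.6,0.0,-0.0,-0.000,0.028,0.000],
[7.5,0.0,0.2,-0.000,0.028,0.000],
--
[7.5,0.0,0.4,-0.000,0.028,0.000],
[4.2,-0.0,0.2,-0.000,0.070,0.000],
[4.2,-0.0,0.5,-0.000,0.070,0.000],
[4.2,-0.0,0.8,-0.000,0.070,0.000],
[4.2,0.0,0.4,-0.000,0.070,-0.000],
[4.2,0.0,0.7,-0.000,0.070,-0.000],
[4.1,0.0,1.0,-0.000,0.070,-0.000],
[4.1,-0.0,-0.8,0.000,0.026,0.000],
--
[4.1,-0.0,-0.7,0.000,0.026,0.000],
[2.4,-0.0,-2.6,0.000,0.000,0.000],
[2.4,-0.0,-2.6,0.000,0.000,0.000],
[3.8,-0.0,-2.8,0.000,0.000,0.000],
[3.8,-0.0,-2.8,0.000,0.000,0.000],
[5.9,0.0,-3.2,0.000,0.000,0.000],
[4.8,-0.0,-1.6,0.000,0.000,0.000],
[4.8,-0.0,-1.6,0.000,0.000,0.000],
--
[16.7,-0.0,-2.9,0.000,0.000,0.000],
[23.1,0.0,-3.4,0.000,0.000,0.000],
```

Call:
move_arm:
  targets:
    - [[0,-0.2,-4.5,0,0,0],[0,-0.2,-4.5,0,0,0],[0,-0.2,-4.5,0,0,0],[0,0,-4.5,0,0,0],[0,0,0,0,0,0],[0,0,0,0,0,0]]

```text
time: 37.05
tcp_pos: [558.8, -247.0, 146.6]
eef_rot: [[-0.997, -0.078, -0.001], [-0.078, 0.997, 0.002], [0.001, 0.002, -1.0]]
contact_force: [-1.0, -0.2, -2.6]
grip_width: 39.6
```

Call:
move_arm:
  targets:
    - [[7.5,0,-0.4,0,0.028,0],[7.5,0,-0.2,0,0.028,0],[7.6,0,0,0,0.028,0],[7.5,0,0.2,0,0.028,0],[7.5,0,0.4,0,0.028,0],[0,0,0,0,0,0],[0,0,0,0,0,0]]

```text
time: 37.75
tcp_pos: [521.3, -249.9, 148.4]
eef_rot: [[-0.987, -0.078, -0.14], [-0.077, 0.997, -0.009], [0.14, 0.002, -0.99]]
contact_force: [0.5, -0.4, -2.2]
grip_width: 39.5
```

Run:
```python
from hk import *
import hk
hk.G0=23.1
st();print(pose(2,-18,6,8)[0].round(1))
plan([(*pose(2,*a[:3]),a[3]) for a in [(-10,6,20,3),(-2,7,32,3)]])
```

```text
t 37.75 p [ 521.3 -249.9  148.4] yaz 94.5 z [-0.14  -0.009 -0.99 ] F [ 0.5 -0.4 -2.2] w 39.5 q [  2.  19.  24.  94.  -4.  75. 120.]
[ 520.8 -250.2  148.1]
--
[4.4,-0.1,0.3,0.001,0.069,-0.001],
[4.4,-0.1,0.6,0.001,0.069,-0.001],
[4.3,-0.1,0.9,0.001,0.069,-0.001],
[4.2,0.0,0.4,-0.000,0.070,-0.000],
[4.2,0.0,0.7,-0.000,0.070,-0.000],
[4.1,0.0,1.0,-0.000,0.070,-0.000],
```

Call:
move_arm:
  targets:
    - [[4.4,0,0.3,0,0.069,0],[4.4,0,0.6,0,0.069,0],[4.3,0,0.9,0,0.069,0],[4.2,0,0.4,0,0.07,0],[4.2,0,0.7,0,0.07,0],[4.1,0,1,0,0.07,0],[0,0,0,0,0,0]]

```text
time: 38.45
tcp_pos: [496.8, -250.8, 150.7]
eef_rot: [[-0.845, -0.08, -0.529], [-0.069, 0.997, -0.04], [0.531, 0.003, -0.848]]
contact_force: [1.0, -0.1, -3.0]
grip_width: 39.5
```

Call:
move_arm:
  targets:
    - [[4.1,0,-0.8,0,0.026,0],[4.1,0,-0.7,0,0.026,0],[2.4,0,-2.6,0,0,0],[2.4,0,-2.6,0,0,0],[3.8,0,-2.8,0,0,0],[3.8,0,-2.8,0,0,0],[0,0,0,0,0,0]]

```text
time: 39.15
tcp_pos: [485.8, -253.1, 175.4]
eef_rot: [[-0.818, -0.077, -0.57], [-0.064, 0.997, -0.043], [0.572, 0.001, -0.821]]
contact_force: [-0.5, 0.6, -3.1]
grip_width: 39.6
```

Call:
move_arm:
  targets:
    - [[5.9,0,-3.2,0,0,0],[4.8,0,-1.6,0,0,0],[4.8,0,-1.6,0,0,0],[16.7,0,-2.9,0,0,0],[23,0,-3.4,0,0,0],[0,0,0,0,0,0]]

```text
time: 39.75
tcp_pos: [446.6, -257.2, 218.9]
eef_rot: [[-0.818, -0.075, -0.57], [-0.062, 0.997, -0.043], [0.571, 0.0, -0.821]]
contact_force: [0.2, -0.6, -2.5]
grip_width: 39.4
```

```bash
sed -i 's/^CC=.*/CC=np.array([524.,210.5]);LD=218.7/' hk.py
python3 - <<'E'
from hk import *
s=st();p,R=spin(3,240);print(p)
plan([((450,-150,268),pose(0,0,0,14)[1],3),((462,80,265),R),(p,R)])
E
```

```text
t 39.75 p [ 446.6 -257.2  218.9] yaz 94.3 z [-0.57  -0.043 -0.821] F [ 0.2 -0.6 -2.5] w 39.4 q [ -0.  28.  25.  82.   5. 103. 120.]
[444.48312356 219.27874489 240.        ]
--
[6.2,35.6,-15.6,0.001,-0.121,-0.002],
[4.2,35.6,-16.3,0.001,-0.121,-0.002],
[2.2,35.5,-16.7,0.001,-0.121,-0.002],
[-5.0,38.0,-0.7,-0.004,-0.041,0.032],
[-3.9,38.2,-0.4,-0.004,-0.041,0.032],
[-2.7,38.3,-0.1,-0.004,-0.041,0.032],
[-1.5,38.4,0.1,-0.004,-0.041,0.032],
[-0.2,38.4,0.3,-0.004,-0.041,0.032],
--
[1.0,38.4,0.4,-0.004,-0.041,0.032],
[8.2,34.1,6.2,0.000,0.000,0.000],
[8.2,34.1,6.2,0.000,0.000,0.000],
[8.2,34.1,6.2,0.000,0.000,0.000],
[8.2,34.1,6.2,0.000,0.000,0.000],
```

Call:
move_arm:
  targets:
    - [[6.2,35.6,-15.6,0,-0.121,0],[4.2,35.6,-16.3,0,-0.121,0],[2.2,35.5,-16.7,0,-0.121,0],[-5,38,-0.7,-0.004,-0.041,0.032],[-3.9,38.2,-0.4,-0.004,-0.041,0.032],[-2.7,38.3,0,-0.004,-0.041,0.032],[-1.5,38.4,0,-0.004,-0.041,0.032],[-0.2,38.4,0.3,-0.004,-0.041,0.032]]

```text
time: 40.55
tcp_pos: [461.6, 44.5, 263.1]
eef_rot: [[-0.996, 0.084, -0.04], [0.084, 0.996, 0.002], [0.04, -0.001, -0.999]]
contact_force: [0.6, -0.2, -1.8]
grip_width: 39.9
```

Call:
move_arm:
  targets:
    - [[1,38.4,0.4,-0.004,-0.041,0.032],[8.2,34.1,6.2,0,0,0],[8.2,34.1,6.2,0,0,0],[8.2,34.1,6.2,0,0,0],[8.2,34.1,6.2,0,0,0],[0,0,0,0,0,0],[0,0,0,0,0,0]]

```text
time: 41.25
tcp_pos: [446.5, 221.2, 237.6]
eef_rot: [[-0.994, 0.113, -0.002], [0.113, 0.994, 0.0], [0.002, 0.0, -1.0]]
contact_force: [0.5, 0.4, -3.2]
grip_width: 39.7
```

Run:
```python
from hk import *
s=st();p,R=spin(3,152);print(p)
plan([(p,R,4)])
s=viewer.get_image("side")["color"]; cv2.imwrite('pics/side18.png',s)
cv2.imwrite('pics/v18.png',ovc(s,cs,195,90,285,180,6.5,up=60))
```

```text
t 41.25 p [446.5 221.2 237.6] yaz 83.5 z [-0.002  0.    -1.   ] F [ 0.5  0.4 -3.2] w 39.7 q [-30.  -0.   0. 104.  -0.  77.  54.]
[444.48312356 219.27874489 152.        ]
--
[0.4,-0.5,21.4,0.000,-0.001,-0.001],
[0.4,-0.5,21.4,0.000,-0.001,-0.001],
[0.4,-0.5,21.4,0.000,-0.001,-0.001],
[0.4,-0.5,21.4,0.000,-0.001,-0.001],
```

View pics/v18.png

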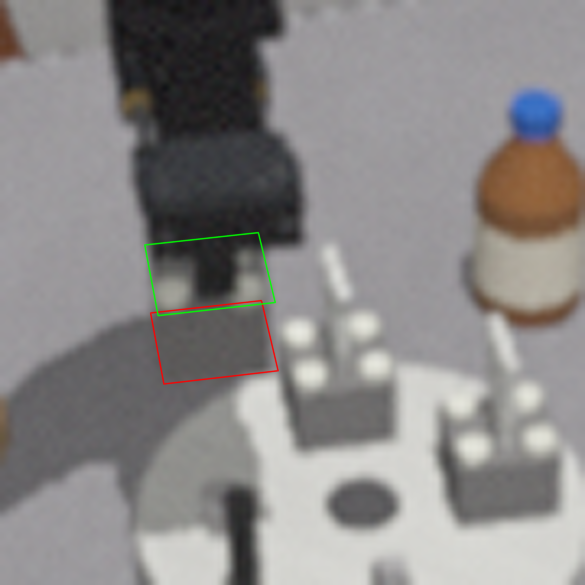

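Call:
move_arm:
  targets:
    - [[0,-0.5,21.4,0,0,0],[0,-0.5,21.4,0,0,0],[0,-0.5,21.4,0,0,0],[0,-0.5,21.4,0,0,0],[0,0,0,0,0,0],[0,0,0,0,0,0]]

```text
time: 41.9
tcp_pos: [447.4, 217.9, 153.2]
eef_rot: [[-0.993, 0.117, -0.001], [0.117, 0.993, 0.002], [0.001, 0.002, -1.0]]
contact_force: [0.2, -0.9, -1.3]
grip_width: 39.6
```

Run:
```python
from hk import *
s=st();p,R=spin(3,132,off=(-1.5,0));print(p)
plan([(p,R,4)])
s=viewer.get_image("side")["color"]; cv2.imwrite('pics/side19.png',s)
cv2.imwrite('pics/v19.png',ovc(s,cs,200,120,270,190,8,up=60))
```

```text
t 41.9 p [447.4 217.9 153.2] yaz 83.3 z [-0.001  0.002 -1.   ] F [ 0.2 -0.9 -1.3] w 39.6 q [-29.   3.   1. 110.  -0.  67.  54.]
[445.974065   219.11414342 132.        ]
--
[0.4,0.2,5.3,0.000,-0.000,-0.002],
[0.4,0.2,5.3,0.000,-0.000,-0.002],
[0.4,0.3,5.3,0.000,-0.000,-0.002],
[0.4,0.3,5.3,0.000,-0.000,-0.002],
```

View pics/v19.png

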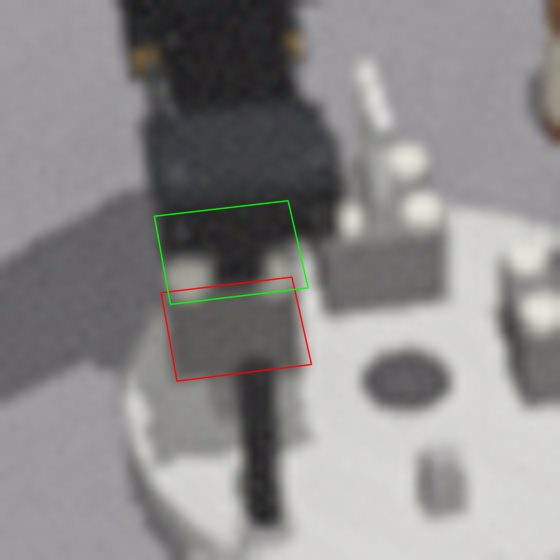

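Call:
move_arm:
  targets:
    - [[0.4,0.2,5.3,0,0,-0.002],[0.4,0.2,5.3,0,0,-0.002],[0.3,0.3,5.3,0,0,-0.002],[0.3,0.3,5.3,0,0,-0.002],[0,0,0,0,0,0]]

```text
time: 42.45
tcp_pos: [445.2, 218.5, 130.5]
eef_rot: [[-0.994, 0.107, -0.002], [0.107, 0.994, -0.001], [0.002, -0.001, -1.0]]
contact_force: [-0.2, -3.7, -5.6]
grip_width: 39.7
```

Call:
move_arm:
  targets:
    - [[0,0,5,0,0,0],[0,0,5,0,0,0],[0,0,0,0,0,0]]

```text
time: 42.75
tcp_pos: [445.1, 218.4, 120.5]
eef_rot: [[-0.994, 0.108, -0.002], [0.108, 0.994, -0.001], [0.002, -0.001, -1.0]]
contact_force: [-0.5, -4.9, -3.7]
grip_width: 39.6
```

Call:
move_arm:
  targets:
    - [[0,-1,4,0,0,0],[0,-0.5,4,0,0,0],[0,0,0,0,0,0]]

```text
time: 43.05
tcp_pos: [445.2, 218.1, 112.8]
eef_rot: [[-0.994, 0.107, -0.001], [0.107, 0.994, 0.001], [0.002, 0.001, -1.0]]
contact_force: [-0.2, -4.1, -2.9]
grip_width: 39.2
```

Call:
move_arm:
  targets:
    - [[0,0,3,0,0,0],[0,0,1,0,0,0],[0,0,0,0,0,0]]

```text
time: 43.35
tcp_pos: [445.3, 218.1, 109.4]
eef_rot: [[-0.994, 0.107, -0.001], [0.107, 0.994, 0.001], [0.001, 0.001, -1.0]]
contact_force: [-0.1, -5.0, -0.7]
grip_width: 39.4
```

Call:
move_arm:
  targets:
    - [[0,-0.5,1.5,0,0,0],[0,0,0,0,0,0]]

```text
time: 43.55
tcp_pos: [445.4, 218.2, 109.2]
eef_rot: [[-0.994, 0.107, -0.001], [0.107, 0.994, 0.002], [0.001, 0.002, -1.0]]
contact_force: [-3.3, -5.5, 6.2]
grip_width: 39.8
```

Call:
move_arm:
  targets:
    - [[0,0,0,0,0,0],[0,0,0,0,0,0],[0,0,0,0,0,0],[0,0,0,0,0,0],[0,0,0,0,0,0]]
  grip: 0.5

```text
time: 44.05
tcp_pos: [445.6, 218.8, 108.2]
eef_rot: [[-0.994, 0.107, -0.0], [0.107, 0.994, 0.003], [0.0, 0.003, -1.0]]
contact_force: [0.3, -0.1, -1.1]
grip_width: 64.2
```

Call:
move_arm:
  targets:
    - [[0,0,-20,0,0,0],[0,0,-30,0,0,0],[0,0,-40,0,0,0],[0,0,-40,0,0,0],[0,0,0,0,0,0]]

```text
time: 44.55
tcp_pos: [448.5, 219.8, 244.2]
eef_rot: [[-0.994, 0.107, 0.009], [0.107, 0.994, 0.008], [-0.008, 0.009, -1.0]]
contact_force: [0.4, 0.5, 0.8]
grip_width: 64.9
```

Run:
```python
from hk import *
st()
s=viewer.get_image("side")["color"]; cv2.imwrite('pics/v20.png',cv2.resize(s[110:310,200:350],None,fx=3,fy=3,interpolation=cv2.INTER_CUBIC))
p,R=pose(3,-51.5,-14)
plan([((480,0,240),yawR(90)),(np.r_[p[:2],240],R)])
```

```text
t 44.55 p [448.5 219.8 244.2] yaz 83.9 z [ 0.009  0.008 -1.   ] F [0.4 0.5 0.8] w 64.9 q [-30.  -1.   1. 103.  -0.  77.  55.]
--
[-11.2,-42.9,0.0,0.001,0.001,-0.021],
[-10.3,-43.1,0.1,0.001,0.001,-0.021],
[-9.4,-43.3,0.1,0.001,0.001,-0.021],
[-8.4,-43.5,0.2,0.001,0.001,-0.021],
[-7.5,-43.7,0.2,0.001,0.001,-0.021],
[-10.7,-43.4,0.0,0.000,0.000,-0.010],
[-10.2,-43.5,0.0,0.000,0.000,-0.010],
[-9.8,-43.6,0.0,0.000,0.000,-0.010],
--
[-9.4,-43.7,0.0,0.000,0.000,-0.010],
[-8.9,-43.8,0.0,0.000,0.000,-0.010],
[-8.5,-43.8,0.0,0.000,0.000,-0.010],
[-8.0,-43.9,0.0,0.000,0.000,-0.010],
[-7.6,-44.0,0.0,0.000,0.000,-0.010],
```

View pics/v20.png

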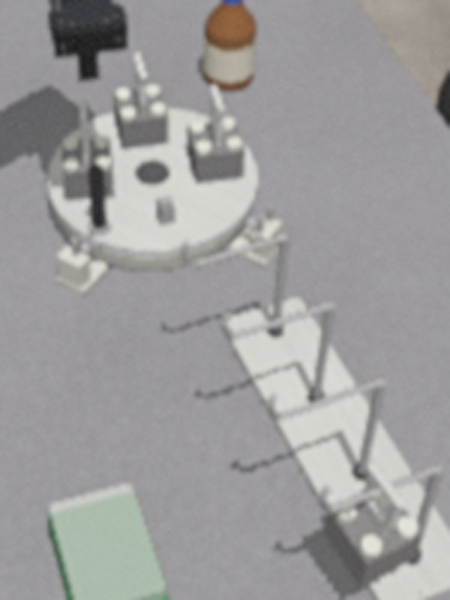

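Three are on. Now hook D (index 3).

Call:
move_arm:
  targets:
    - [[-11.2,-42.9,0,0,0,-0.021],[-10.3,-43.1,0,0,0,-0.021],[-9.4,-43.3,0,0,0,-0.021],[-8.4,-43.5,0,0,0,-0.021],[-7.5,-43.7,0,0,0,-0.021],[-10.7,-43.4,0,0,0,-0.01],[-10.2,-43.5,0,0,0,-0.01],[-9.8,-43.6,0,0,0,-0.01]]
  grip: 1

```text
time: 45.4
tcp_pos: [509.4, -133.0, 236.0]
eef_rot: [[-1.0, -0.029, -0.002], [-0.029, 1.0, 0.003], [0.002, 0.003, -1.0]]
contact_force: [0.4, 0.5, -0.8]
grip_width: 86.9
```

Call:
move_arm:
  targets:
    - [[-9.4,-43.7,0,0,0,-0.01],[-8.9,-43.8,0,0,0,-0.01],[-8.5,-43.8,0,0,0,-0.01],[-8,-43.9,0,0,0,-0.01],[-7.6,-44,0,0,0,-0.01],[0,0,0,0,0,0],[0,0,0,0,0,0]]

```text
time: 46.1
tcp_pos: [561.7, -349.2, 234.5]
eef_rot: [[-0.997, -0.075, -0.004], [-0.075, 0.997, 0.003], [0.004, 0.003, -1.0]]
contact_force: [0.1, 1.2, -0.8]
grip_width: 87.3
```

Run:
```python
from hk import *
st()
p,R=pose(3,-51,-14);p[2]=126.6;print(p)
plan([(p,R,5)])
```

```text
t 46.1 p [ 561.7 -349.2  234.5] yaz 94.3 z [-0.004  0.003 -1.   ] F [ 0.1  1.2 -0.8] w 87.3 q [  7.  21.  31.  82. -11.  80. 132.]
[ 564.8954001 -346.9435184  126.6      ]
--
[-0.7,0.3,21.6,0.001,-0.001,-0.001],
[-0.7,0.4,21.6,0.001,-0.001,-0.001],
[-0.7,0.4,21.6,0.001,-0.001,-0.001],
[-0.7,0.4,21.6,0.001,-0.001,-0.001],
[-0.7,0.4,21.6,0.001,-0.001,-0.001],
```

Call:
move_arm:
  targets:
    - [[-0.4,0.2,21.6,0,0,0],[-0.4,0.3,21.6,0,0,0],[-0.4,0.3,21.6,0,0,0],[-0.4,0.3,21.6,0,0,0],[-0.4,0.3,21.6,0,0,0],[0,0,0,0,0,0],[0,0,0,0,0,0]]

```text
time: 46.8
tcp_pos: [564.8, -344.9, 128.9]
eef_rot: [[-0.997, -0.08, -0.001], [-0.08, 0.997, 0.003], [0.0, 0.003, -1.0]]
contact_force: [1.1, -0.7, 0.8]
grip_width: 86.9
```

Call:
move_arm:
  targets:
    - [[0,0,0,0,0,0],[0,0,0,0,0,0],[0,0,0,0,0,0],[0,0,0,0,0,0],[0,0,0,0,0,0],[0,0,0,0,0,0],[0,0,0,0,0,0],[0,0,0,0,0,0]]
  grip: -1

```text
time: 47.6
tcp_pos: [564.1, -346.4, 128.2]
eef_rot: [[-0.997, -0.078, -0.002], [-0.078, 0.997, 0.003], [0.001, 0.003, -1.0]]
contact_force: [0.4, 0.4, -2.7]
grip_width: 39.6
```

Call:
move_arm:
  targets:
    - [[0,0,0,0,0,0],[0,0,0,0,0,0]]

```text
time: 47.8
tcp_pos: [564.3, -346.4, 128.3]
eef_rot: [[-0.997, -0.078, -0.001], [-0.078, 0.997, 0.003], [0.001, 0.003, -1.0]]
contact_force: [0.9, -0.5, -2.9]
grip_width: 39.3
```

Run:
```python
from hk import *
s=st(); d=np.array(s["tcp_pos"])-bend(3); x=d@U; print(x,d@V); unhook(3,x,151-s["tcp_pos"][2])
```

```text
t 47.8 p [ 564.3 -346.4  128.3] yaz 94.5 z [-0.001  0.003 -1.   ] F [ 0.9 -0.5 -2.9] w 39.3 q [  7.  25.  29.  89. -13.  69. 133.]
-50.44999159358411 -0.5513966561841674
--
[0.0,-0.1,-4.5,0.001,-0.000,-0.001],
[0.0,-0.1,-4.5,0.001,-0.000,-0.001],
[0.0,-0.1,-4.5,0.001,-0.000,-0.001],
[0.0,-0.1,-4.5,0.001,-0.000,-0.001],
[7.1,0.0,-0.4,-0.000,0.028,0.000],
[7.1,0.0,-0.2,-0.000,0.028,0.000],
[7.1,0.0,-0.0,-0.000,0.028,0.000],
[7.1,0.0,0.2,-0.000,0.028,0.000],
--
[7.1,0.0,0.4,-0.000,0.028,0.000],
[4.2,-0.0,0.2,-0.000,0.070,0.000],
[4.2,-0.0,0.5,-0.000,0.070,0.000],
[4.1,-0.0,0.8,-0.000,0.070,0.000],
[4.2,0.0,0.4,-0.000,0.070,-0.000],
[4.2,0.0,0.7,-0.000,0.070,-0.000],
[4.1,0.0,1.0,-0.000,0.070,-0.000],
[4.0,-0.0,-0.8,0.000,0.026,0.000],
--
[4.1,-0.0,-0.7,0.000,0.026,0.000],
[2.4,0.0,-2.6,0.000,0.000,0.000],
[2.4,0.0,-2.6,0.000,0.000,0.000],
[3.8,-0.0,-2.8,0.000,0.000,0.000],
[3.8,-0.0,-2.8,0.000,0.000,0.000],
[5.9,-0.0,-3.2,0.000,0.000,0.000],
[4.8,-0.0,-1.6,0.000,0.000,0.000],
[4.8,-0.0,-1.6,0.000,0.000,0.000],
--
[16.7,-0.0,-2.9,0.000,0.000,0.000],
[23.1,-0.0,-3.4,0.000,0.000,0.000],
```

Call:
move_arm:
  targets:
    - [[0,-0.1,-4.5,0,0,0],[0,-0.1,-4.5,0,0,0],[0,-0.1,-4.5,0,0,0],[0,-0.1,-4.5,0,0,0],[0,0,0,0,0,0],[0,0,0,0,0,0]]

```text
time: 48.4
tcp_pos: [564.7, -347.1, 147.1]
eef_rot: [[-0.997, -0.078, 0.0], [-0.078, 0.997, 0.002], [-0.0, 0.002, -1.0]]
contact_force: [0.0, 0.2, -2.7]
grip_width: 39.4
```

Call:
move_arm:
  targets:
    - [[7.1,0,-0.4,0,0.028,0],[7.1,0,-0.2,0,0.028,0],[7.1,0,0,0,0.028,0],[7.1,0,0.2,0,0.028,0],[7.1,0,0.4,0,0.028,0],[0,0,0,0,0,0],[0,0,0,0,0,0]]

```text
time: 49.1
tcp_pos: [529.4, -349.8, 148.7]
eef_rot: [[-0.987, -0.078, -0.14], [-0.077, 0.997, -0.009], [0.14, 0.002, -0.99]]
contact_force: [-0.4, 0.9, -3.1]
grip_width: 39.4
```

Run:
```python
from hk import *
import hk
hk.G0=22.7
st();print(pose(3,-18,6,8)[0].round(1))
plan([(*pose(3,*a[:3]),a[3]) for a in [(-10,6,20,3),(-2,7,32,3)]])
```

```text
t 49.1 p [ 529.4 -349.8  148.7] yaz 94.5 z [-0.14  -0.009 -0.99 ] F [-0.4  0.9 -3.1] w 39.4 q [  6.  26.  31.  86.  -8.  77. 131.]
[ 528.9 -349.8  148.5]
--
[4.4,-0.0,0.3,0.001,0.070,-0.001],
[4.4,-0.0,0.6,0.001,0.070,-0.001],
[4.3,-0.0,0.9,0.001,0.070,-0.001],
[4.2,0.0,0.4,-0.000,0.070,-0.000],
[4.2,0.0,0.7,-0.000,0.070,-0.000],
[4.1,0.0,1.0,-0.000,0.070,-0.000],
```

Call:
move_arm:
  targets:
    - [[4.4,0,0.3,0,0.07,0],[4.4,0,0.6,0,0.07,0],[4.3,0,0.9,0,0.07,0],[4.2,0,0.4,0,0.07,0],[4.2,0,0.7,0,0.07,0],[4.1,0,1,0,0.07,0],[0,0,0,0,0,0]]

```text
time: 49.8
tcp_pos: [505.2, -350.6, 150.8]
eef_rot: [[-0.844, -0.08, -0.531], [-0.07, 0.997, -0.04], [0.532, 0.004, -0.847]]
contact_force: [0.7, 0.7, -4.3]
grip_width: 39.2
```

Call:
move_arm:
  targets:
    - [[4.1,0,-0.8,0,0.026,0],[4.1,0,-0.7,0,0.026,0],[2.4,0,-2.6,0,0,0],[2.4,0,-2.6,0,0,0],[3.8,0,-2.8,0,0,0],[3.8,0,-2.8,0,0,0],[0,0,0,0,0,0]]

```text
time: 50.5
tcp_pos: [493.7, -353.2, 175.9]
eef_rot: [[-0.817, -0.077, -0.572], [-0.064, 0.997, -0.043], [0.573, 0.001, -0.819]]
contact_force: [-0.4, -0.2, -2.4]
grip_width: 39.4
```

Call:
move_arm:
  targets:
    - [[5.9,0,-3.2,0,0,0],[4.8,0,-1.6,0,0,0],[4.8,0,-1.6,0,0,0],[16.7,0,-2.9,0,0,0],[23,0,-3.4,0,0,0],[0,0,0,0,0,0]]

```text
time: 51.1
tcp_pos: [453.6, -357.8, 220.4]
eef_rot: [[-0.817, -0.074, -0.572], [-0.06, 0.997, -0.043], [0.573, -0.001, -0.819]]
contact_force: [-0.4, -0.1, -2.6]
grip_width: 39.4
```

Run:
```python
from hk import *
s=st();p,R=spin(0,240);print(p)
plan([((458,-230,270),pose(0,0,0,14)[1],3),((455,30,270),R),(p,R)])
```

```text
t 51.1 p [ 453.6 -357.8  220.4] yaz 94.2 z [-0.572 -0.043 -0.819] F [-0.4 -0.1 -2.6] w 39.4 q [  4.  35.  34.  74.   4. 103. 131.]
[515.22125511 130.98312356 240.        ]
--
[4.3,31.8,-12.2,0.000,-0.092,-0.002],
[3.1,31.8,-12.5,0.000,-0.092,-0.002],
[1.9,31.8,-12.8,0.000,-0.092,-0.002],
[0.7,31.8,-12.9,0.000,-0.092,-0.002],
[-2.9,43.2,-0.7,-0.004,-0.041,0.032],
[-1.5,43.3,-0.5,-0.004,-0.041,0.032],
[-0.2,43.3,-0.3,-0.004,-0.041,0.032],
[1.2,43.3,-0.1,-0.004,-0.041,0.032],
--
[2.5,43.3,-0.0,-0.004,-0.041,0.032],
[3.9,43.2,0.0,-0.004,-0.041,0.032],
[-16.3,35.7,10.0,0.000,0.000,0.000],
[-16.3,35.7,10.0,0.000,0.000,0.000],
[-16.3,35.7,10.0,0.000,0.000,0.000],
```

Call:
move_arm:
  targets:
    - [[4.3,31.8,-12.2,0,-0.092,0],[3.1,31.8,-12.5,0,-0.092,0],[1.9,31.8,-12.8,0,-0.092,0],[0.7,31.8,-12.9,0,-0.092,0],[-2.9,43.2,-0.7,-0.004,-0.041,0.032],[-1.5,43.3,-0.5,-0.004,-0.041,0.032],[-0.2,43.3,-0.3,-0.004,-0.041,0.032],[1.2,43.3,0,-0.004,-0.041,0.032]]

```text
time: 51.9
tcp_pos: [458.0, -53.5, 267.3]
eef_rot: [[-0.996, 0.053, -0.078], [0.053, 0.999, 0.002], [0.078, -0.002, -0.997]]
contact_force: [-0.1, 0.2, -2.2]
grip_width: 39.2
```

Call:
move_arm:
  targets:
    - [[2.5,43.3,0,-0.004,-0.041,0.032],[3.9,43.2,0,-0.004,-0.041,0.032],[-16.3,35.7,10,0,0,0],[-16.3,35.7,10,0,0,0],[-16.3,35.7,10,0,0,0],[0,0,0,0,0,0],[0,0,0,0,0,0]]

```text
time: 52.6
tcp_pos: [518.4, 133.0, 236.6]
eef_rot: [[-0.994, 0.113, -0.0], [0.113, 0.994, 0.0], [0.0, 0.0, -1.0]]
contact_force: [1.0, -0.2, -2.7]
grip_width: 39.3
```

Run:
```python
from hk import *
s=st();p,R=spin(0,152);print(p)
plan([(p,R,4)])
s=viewer.get_image("side")["color"]; cv2.imwrite('pics/side21.png',s)
cv2.imwrite('pics/v21.png',ovc(s,cs,210,110,300,200,6.5,up=60.3))
```

```text
t 52.6 p [518.4 133.  236.6] yaz 83.5 z [-0.  0. -1.] F [ 1.  -0.2 -2.7] w 39.3 q [-30.   4.  13.  99.  -1.  77.  67.]
[515.22125511 130.98312356 152.        ]
--
[0.7,-0.6,21.2,0.000,-0.000,-0.001],
[0.7,-0.6,21.2,0.000,-0.000,-0.001],
[0.7,-0.6,21.2,0.000,-0.000,-0.001],
[0.7,-0.6,21.2,0.000,-0.000,-0.001],
```

View pics/v21.png

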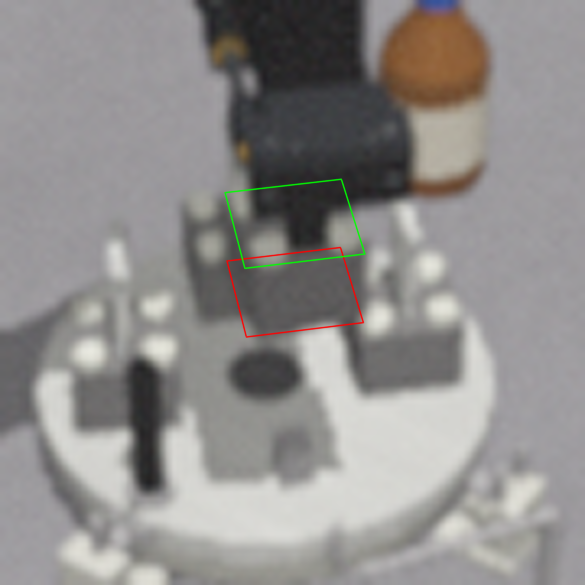

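Call:
move_arm:
  targets:
    - [[0.6,-0.5,21.2,0,0,0],[0.6,-0.5,21.2,0,0,0],[0.6,-0.5,21.2,0,0,0],[0.5,-0.4,21.2,0,0,0],[0,0,0,0,0,0],[0,0,0,0,0,0]]

```text
time: 53.25
tcp_pos: [516.9, 130.4, 153.7]
eef_rot: [[-0.993, 0.116, 0.003], [0.116, 0.993, 0.002], [-0.002, 0.003, -1.0]]
contact_force: [0.1, 0.3, -1.9]
grip_width: 39.9
```

Run:
```python
from hk import *
s=st();p,R=spin(0,132);print(p)
plan([(p,R,4)])
s=viewer.get_image("side")["color"]
cv2.imwrite('pics/v22.png',ovc(s,cs,210,120,290,200,6.5,up=60.3))
```

```text
t 53.25 p [516.9 130.4 153.7] yaz 83.3 z [ 0.003  0.002 -1.   ] F [ 0.1  0.3 -1.9] w 39.9 q [-29.   7.  13. 106.  -2.  67.  68.]
[515.22125511 130.98312356 132.        ]
--
[0.5,0.1,5.4,0.001,0.001,-0.002],
[0.4,0.1,5.4,0.001,0.001,-0.002],
[0.4,0.1,5.4,0.001,0.001,-0.002],
[0.4,0.1,5.4,0.001,0.001,-0.002],
```

View pics/v22.png

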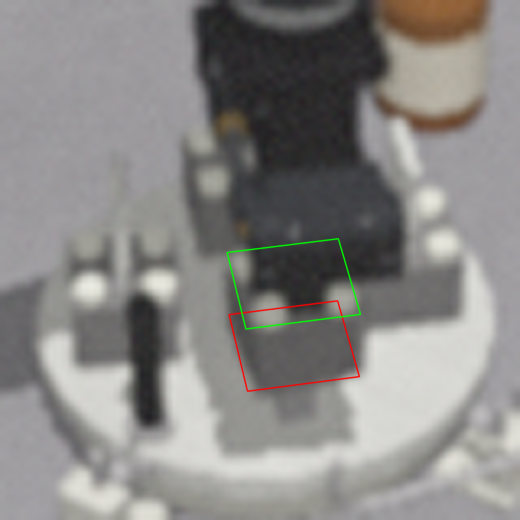

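Call:
move_arm:
  targets:
    - [[0.5,0.1,5.4,0,0,-0.002],[0.4,0.1,5.4,0,0,-0.002],[0.4,0.1,5.4,0,0,-0.002],[0.3,0,5.4,0,0,-0.002],[0,0,0,0,0,0]]

```text
time: 53.8
tcp_pos: [515.0, 130.9, 130.2]
eef_rot: [[-0.994, 0.107, 0.001], [0.107, 0.994, 0.001], [-0.001, 0.001, -1.0]]
contact_force: [0.3, -1.9, -4.5]
grip_width: 39.3
```

Call:
move_arm:
  targets:
    - [[0,0,5,0,0,0],[0,0,5,0,0,0],[0,0,0,0,0,0]]

```text
time: 54.1
tcp_pos: [515.4, 130.9, 120.5]
eef_rot: [[-0.994, 0.108, 0.002], [0.108, 0.994, 0.001], [-0.002, 0.001, -1.0]]
contact_force: [1.9, -4.4, -5.4]
grip_width: 39.5
```

Call:
move_arm:
  targets:
    - [[-0.3,-0.8,4,0,0,0],[0,-0.4,4,0,0,0],[0,0,0,0,0,0]]

```text
time: 54.4
tcp_pos: [515.5, 130.8, 112.6]
eef_rot: [[-0.994, 0.107, 0.002], [0.107, 0.994, 0.002], [-0.002, 0.003, -1.0]]
contact_force: [1.5, -2.8, -4.3]
grip_width: 39.4
```

Call:
move_arm:
  targets:
    - [[0,-0.3,2.5,0,0,0],[0,0,1.5,0,0,0],[0,0,0,0,0,0]]

```text
time: 54.7
tcp_pos: [515.7, 130.8, 109.7]
eef_rot: [[-0.994, 0.107, 0.003], [0.107, 0.994, 0.003], [-0.002, 0.003, -1.0]]
contact_force: [-1.3, -2.4, 0.6]
grip_width: 39.2
```

Call:
move_arm:
  targets:
    - [[0,0,1,0,0,0],[0,0,0,0,0,0]]

```text
time: 54.9
tcp_pos: [515.9, 130.9, 109.7]
eef_rot: [[-0.994, 0.107, 0.003], [0.107, 0.994, 0.003], [-0.003, 0.003, -1.0]]
contact_force: [-2.5, -4.3, 7.7]
grip_width: 39.1
```

Call:
move_arm:
  targets:
    - [[0,0,0,0,0,0],[0,0,0,0,0,0],[0,0,0,0,0,0],[0,0,0,0,0,0],[0,0,0,0,0,0]]
  grip: 0.5

```text
time: 55.4
tcp_pos: [515.5, 131.0, 108.2]
eef_rot: [[-0.994, 0.107, 0.002], [0.107, 0.994, 0.003], [-0.002, 0.003, -1.0]]
contact_force: [-0.4, -0.3, -0.9]
grip_width: 64.0
```

Call:
move_arm:
  targets:
    - [[0,0,-20,0,0,0],[0,0,-30,0,0,0],[0,0,-40,0,0,0],[0,0,-40,0,0,0],[0,-45,0,0,0,0],[0,-45,0,0,0,0],[0,-45,0,0,0,0],[0,-45,0,0,0,0]]

```text
time: 56.2
tcp_pos: [495.7, -50.2, 238.0]
eef_rot: [[-0.994, 0.106, 0.003], [0.106, 0.994, 0.003], [-0.003, 0.003, -1.0]]
contact_force: [0.6, -0.3, 0.1]
grip_width: 65.4
```

Call:
move_arm:
  targets:
    - [[0,-45,0,0,0,0],[0,-30,0,0,0,0],[0,0,0,0,0,0]]

```text
time: 56.5
tcp_pos: [486.9, -128.9, 237.9]
eef_rot: [[-0.993, 0.116, 0.003], [0.116, 0.993, 0.001], [-0.003, 0.001, -1.0]]
contact_force: [-0.2, -0.8, 0.6]
grip_width: 65.3
```

```bash
cat > ov2.py <<'E'
from hk import *
def ov(img,c,x0,y0,x1,y1,f,C,ld,disc=None):
    disc=ld if disc is None else disc
    im=cv2.resize(img[y0:y1,x0:x1],None,fx=f,fy=f,interpolation=cv2.INTER_CUBIC)
    def pl(P,col,closed=True):
        q=proj(c,P); q=((q-[x0,y0]+.5)*f-.5); cv2.polylines(im,[np.round(q*8).astype(int)],closed,col,1,cv2.LINE_AA,3)
    a=np.linspace(0,2*np.pi,90)
    pl(np.c_[C[0]+130*np.cos(a),C[1]+130*np.sin(a),0*a+50],(0,0,255))
    for k in range(4):
        th=np.radians(disc+45+90*k); u=np.array([np.cos(th),np.sin(th)]);v=np.array([-u[1],u[0]])
        for h,z,col in((30,50,(255,0,0)),(30,95,(0,160,0))):
            pl(np.array([[*(C+80*u+h*(i*u+j*v)),z] for i,j in((1,1),(1,-1),(-1,-1),(-1,1))]),col)
        w=u if k%2 else v
        pl(np.array([[*(C+80*u+w*i),158] for i in(-23,23)]),(0,0,255))
    th=np.radians(disc);u=np.array([np.cos(th),np.sin(th)])
    for z in(50,145): pl(np.c_[C[0]+112*u[0]+9*np.cos(a),C[1]+112*u[1]+9*np.sin(a),0*a+z],(0,200,255))
    return im
E
python3 - <<'E'
from ov2 import *
st()
t=viewer.get_image("top")["color"];s=viewer.get_image("side")["color"]
cv2.imwrite('pics/o23t.png',ov(t,ct,145,145,250,245,5.5,CC,LD)); cv2.imwrite('pics/o23s.png',ov(s,cs,200,120,310,215,6,CC,LD))
E
```

```text
t 56.5 p [ 486.9 -128.9  237.9] yaz 83.4 z [ 0.003  0.001 -1.   ] F [-0.2 -0.8  0.6] w 65.3 q [-15.  -1.  27. 104.   0.  76.  95.]
```

View pics/o23t.png

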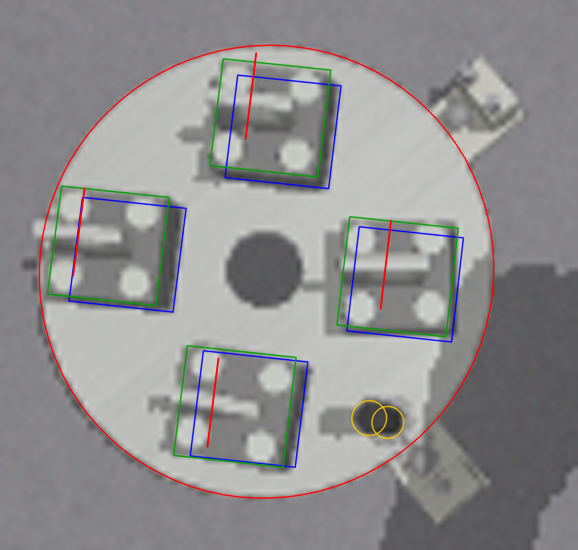

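View pics/o23s.png

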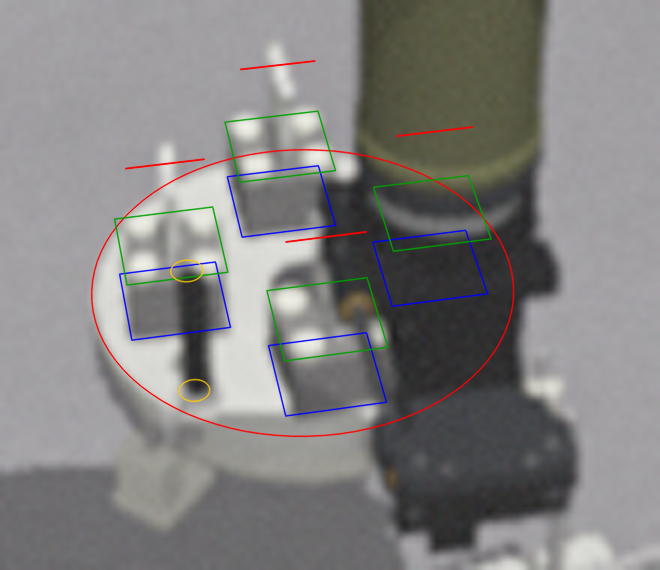

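Run:
```python
from hk import *
s=monitor.get_state();p0=np.array(s["tcp_pos"]);R0=np.array(s["eef_rot"])
a=np.radians(LD);h=np.array([*(CC+112*np.array([np.cos(a),np.sin(a)])),225]);print(h)
R1=yawR(16);R2=yawR(-51.3)
plan([((462,20,230),R1,8),(h,R2,8)])
```

```text
[436.59179438 140.47282249 225.        ]
--
[4.6,15.5,0.9,0.000,-0.000,0.131],
[6.6,14.8,0.9,0.000,-0.000,0.131],
[8.5,13.8,0.9,0.000,-0.000,0.131],
[10.2,12.6,0.9,0.000,-0.000,0.131],
[11.8,11.1,0.9,0.000,-0.000,0.131],
[13.1,9.5,0.9,0.000,-0.000,0.131],
[14.3,7.7,0.9,0.000,-0.000,0.131],
[15.1,5.8,0.8,0.000,-0.000,0.131],
--
[15.8,3.7,0.8,0.000,-0.000,0.131],
[13.6,1.0,0.6,0.000,0.000,0.131],
[13.7,-0.8,0.6,0.000,0.000,0.131],
[13.4,-2.6,0.6,0.000,0.000,0.131],
[13.0,-4.3,0.6,0.000,0.000,0.131],
[12.3,-6.0,0.6,0.000,0.000,0.131],
[11.4,-7.5,0.6,0.000,0.000,0.131],
[10.4,-8.9,0.6,0.000,0.000,0.131],
--
[9.1,-10.2,0.6,0.000,0.000,0.131],
[7.7,-11.3,0.6,0.000,0.000,0.131],
```

Call:
move_arm:
  targets:
    - [[4.6,15.5,0.9,0,0,0.131],[6.6,14.8,0.9,0,0,0.131],[8.5,13.8,0.9,0,0,0.131],[10.2,12.6,0.9,0,0,0.131],[11.8,11.1,0.9,0,0,0.131],[13.1,9.5,0.9,0,0,0.131],[14.3,7.7,0.9,0,0,0.131],[15.1,5.8,0.8,0,0,0.131]]
  grip: 0.4

```text
time: 57.4
tcp_pos: [464.2, 6.9, 230.6]
eef_rot: [[-0.402, 0.916, 0.002], [0.916, 0.402, 0.003], [0.002, 0.003, -1.0]]
contact_force: [-0.2, -0.3, -0.1]
grip_width: 61.0
```

Call:
move_arm:
  targets:
    - [[15.8,3.7,0.8,0,0,0.131],[13.6,1,0.6,0,0,0.131],[13.7,-0.8,0.6,0,0,0.131],[13.4,-2.6,0.6,0,0,0.131],[13,-4.3,0.6,0,0,0.131],[12.3,-6,0.6,0,0,0.131],[11.4,-7.5,0.6,0,0,0.131],[10.4,-8.9,0.6,0,0,0.131]]

```text
time: 58.2
tcp_pos: [440.7, 116.2, 225.8]
eef_rot: [[0.593, 0.805, 0.002], [0.805, -0.593, 0.003], [0.004, -0.0, -1.0]]
contact_force: [0.0, -0.1, 0.4]
grip_width: 60.7
```

Call:
move_arm:
  targets:
    - [[9.1,-10.2,0.6,0,0,0.131],[7.7,-11.3,0.6,0,0,0.131],[0,0,0,0,0,0],[0,0,0,0,0,0]]

```text
time: 58.6
tcp_pos: [435.4, 141.2, 224.7]
eef_rot: [[0.776, 0.63, 0.002], [0.63, -0.776, 0.002], [0.003, -0.0, -1.0]]
contact_force: [-0.5, -0.5, -0.3]
grip_width: 60.5
```

Run:
```python
from hk import *
st()
a=np.radians(LD);h=np.array([*(CC+112*np.array([np.cos(a),np.sin(a)])),121])
plan([(h,yawR(-51.3),5)])
s=viewer.get_image("side")["color"]; cv2.imwrite('pics/v24.png',cv2.resize(s[90:220,190:310],None,fx=4.5,fy=4.5,interpolation=cv2.INTER_CUBIC))
```

```text
t 58.6 p [435.4 141.2 224.7] yaz -50.9 z [ 0.002  0.002 -1.   ] F [-0.5 -0.5 -0.3] w 60.5 q [-25.  -5.   3. 110.   0.  75. -72.]
--
[0.0,0.3,20.7,-0.000,-0.001,0.001],
[0.1,0.3,20.7,-0.000,-0.001,0.001],
[0.1,0.3,20.7,-0.000,-0.001,0.001],
[0.1,0.3,20.7,-0.000,-0.001,0.001],
[0.1,0.3,20.7,-0.000,-0.001,0.001],
```

View pics/v24.png

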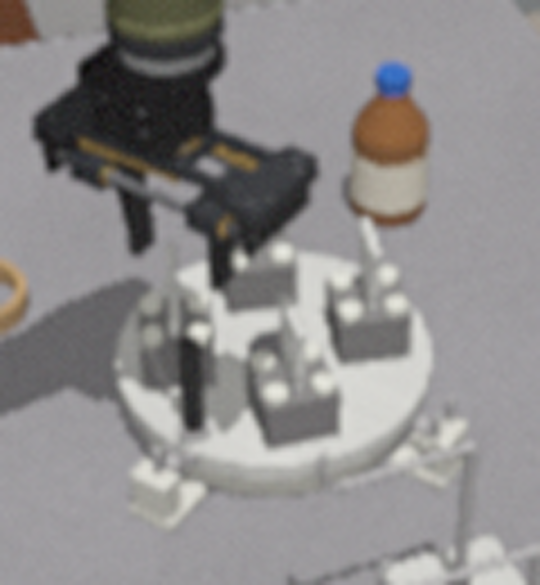

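Call:
move_arm:
  targets:
    - [[0,0.3,20.7,0,0,0],[0,0.3,20.7,0,0,0],[0,0.3,20.7,0,0,0],[0,0.3,20.7,0,0,0],[0,0.3,20.7,0,0,0],[0,0,0,0,0,0],[0,0,0,0,0,0]]

```text
time: 59.35
tcp_pos: [437.1, 139.2, 121.6]
eef_rot: [[0.779, 0.626, 0.002], [0.626, -0.779, 0.002], [0.003, -0.001, -1.0]]
contact_force: [-0.3, 0.3, 0.2]
grip_width: 61.1
```

Call:
move_arm:
  targets:
    - [[0,0,0,0,0,0],[0,0,0,0,0,0],[0,0,0,0,0,0],[0,0,0,0,0,0],[0,0,0,0,0,0],[0,0,0,0,0,0],[0,0,0,0,0,0],[0,0,0,0,0,0]]
  grip: -1

```text
time: 60.15
tcp_pos: [437.2, 139.3, 121.4]
eef_rot: [[0.78, 0.626, 0.003], [0.626, -0.78, 0.002], [0.004, -0.0, -1.0]]
contact_force: [0.6, -1.6, 0.8]
grip_width: 17.0
```

Run:
```python
from hk import *
s=st();p=np.array(s["tcp_pos"]);d=p[:2]-CC;r=np.hypot(*d);t0=np.degrees(np.arctan2(d[1],d[0]))%360;print(t0,r)
R=np.array(s["eef_rot"]);y0=np.degrees(np.arctan2(R[1,1],R[0,1]))
def P(dt,n=1):
    a=np.radians(t0+dt);return (*(CC+r*np.array([np.cos(a),np.sin(a)])),p[2]),yawR(y0+dt),n
plan([P(x) for x in np.r_[np.arange(2,14.1,2),np.arange(18,83,4)]],start=(p,yawR(y0)))
```

```text
t 60.15 p [437.2 139.3 121.4] yaz -51.2 z [ 0.003  0.002 -1.   ] F [ 0.6 -1.6  0.8] w 17.0 q [-25.  -0.   4. 117.  -0.  63. -72.]
219.3600656393211 112.28168134707437
--
[0.1,3.9,0.0,0.000,0.000,-0.035],
[0.1,3.9,0.0,0.000,0.000,-0.035],
[0.1,3.9,0.0,0.000,0.000,-0.035],
[0.1,3.9,0.0,0.000,0.000,-0.035],
[0.1,3.9,0.0,0.000,0.000,-0.035],
[0.1,3.9,0.0,0.000,0.000,-0.035],
[0.1,3.9,0.0,0.000,0.000,-0.035],
[0.4,7.8,0.0,0.000,0.000,-0.070],
--
[0.4,7.8,0.0,0.000,0.000,-0.070],
[0.4,7.8,0.0,0.000,0.000,-0.070],
[0.4,7.8,0.0,0.000,0.000,-0.070],
[0.4,7.8,0.0,0.000,0.000,-0.070],
[0.4,7.8,0.0,0.000,0.000,-0.070],
[0.4,7.8,0.0,0.000,0.000,-0.070],
[0.4,7.8,0.0,0.000,0.000,-0.070],
[0.4,7.8,0.0,0.000,0.000,-0.070],
--
[0.4,7.8,0.0,0.000,0.000,-0.070],
[0.4,7.8,0.0,0.000,0.000,-0.070],
[0.4,7.8,0.0,0.000,0.000,-0.070],
[0.4,7.8,0.0,0.000,0.000,-0.070],
[0.4,7.8,0.0,0.000,0.000,-0.070],
[0.4,7.8,0.0,0.000,0.000,-0.070],
[0.4,7.8,0.0,0.000,0.000,-0.070],
[0.4,7.8,0.0,0.000,0.000,-0.070],
```

Call:
move_arm:
  targets:
    - [[0.1,3.9,0,0,0,-0.035],[0.1,3.9,0,0,0,-0.035],[0.1,3.9,0,0,0,-0.035],[0.1,3.9,0,0,0,-0.035],[0.1,3.9,0,0,0,-0.035]]

```text
time: 60.65
tcp_pos: [450.5, 125.7, 121.4]
eef_rot: [[0.658, 0.753, 0.002], [0.753, -0.658, 0.003], [0.003, -0.0, -1.0]]
contact_force: [-0.5, 0.9, 0.4]
grip_width: 17.0
```

Call:
move_arm:
  targets:
    - [[0.1,3.9,0,0,0,-0.035],[0.1,3.9,0,0,0,-0.035],[0.3,5.9,0,0,0,-0.052],[0.3,5.9,0,0,0,-0.052],[0.3,5.9,0,0,0,-0.052],[0.3,5.9,0,0,0,-0.052],[0,0,0,0,0,0]]

```text
time: 61.35
tcp_pos: [477.6, 108.6, 121.4]
eef_rot: [[0.428, 0.904, 0.003], [0.904, -0.428, 0.002], [0.003, 0.001, -1.0]]
contact_force: [-0.4, -1.0, 1.4]
grip_width: 16.8
```

Run:
```python
from hk import *
s=st();p=np.array(s["tcp_pos"]);d=p[:2]-CC;r=np.hypot(*d);t0=np.degrees(np.arctan2(d[1],d[0]))%360;print(t0,r)
s=viewer.get_image("side")["color"]; cv2.imwrite('pics/v25.png',cv2.resize(s[90:220,190:310],None,fx=4.5,fy=4.5,interpolation=cv2.INTER_CUBIC))
```

```text
t 61.35 p [477.6 108.6 121.4] yaz -25.3 z [ 0.003  0.002 -1.   ] F [-0.4 -1.   1.4] w 16.8 q [-22.   4.   6. 114.  -1.  63. -41.]
245.5247451245951 111.96372736103517
```

View pics/v25.png

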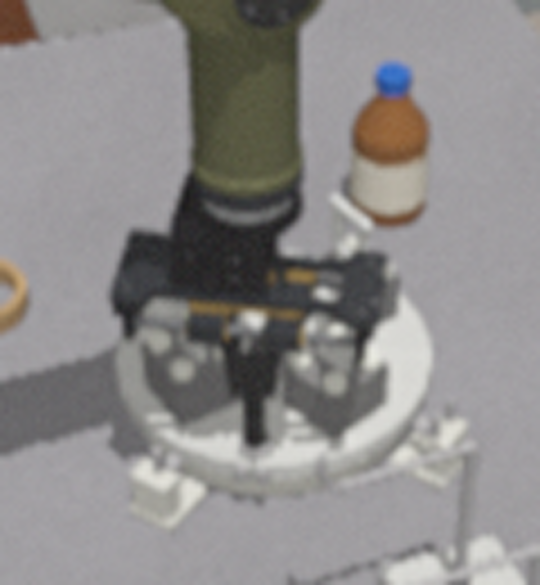

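Call:
move_arm:
  targets:
    - [[0.3,7.8,0,0,0,-0.07],[0.3,7.8,0,0,0,-0.07],[0.3,7.8,0,0,0,-0.07],[0.3,7.8,0,0,0,-0.07],[0.3,7.8,0,0,0,-0.07],[0.3,7.8,0,0,0,-0.07],[0.3,7.8,0,0,0,-0.07],[0,0,0,0,0,0]]

```text
time: 62.2
tcp_pos: [530.7, 99.3, 121.4]
eef_rot: [[-0.048, 0.999, 0.003], [0.999, 0.048, 0.003], [0.003, 0.003, -1.0]]
contact_force: [0.4, 0.6, 1.6]
grip_width: 17.0
```

Run:
```python
from hk import *
s=st();p=np.array(s["tcp_pos"]);d=p[:2]-CC;r=np.hypot(*d);t0=np.degrees(np.arctan2(d[1],d[0]))%360;print(t0,r)
R=np.array(s["eef_rot"]);y0=np.degrees(np.arctan2(R[1,1],R[0,1]))
def P(dt,n=1):
    a=np.radians(t0+dt);return (*(CC+112*np.array([np.cos(a),np.sin(a)])),p[2]),yawR(y0+dt),n
plan([P(x) for x in range(4,33,4)],start=(p,yawR(y0)))
```

```text
t 62.2 p [530.7  99.3 121.4] yaz 2.8 z [ 0.003  0.003 -1.   ] F [0.4 0.6 1.6] w 17.0 q [-19.  10.   6. 107.  -1.  63. -10.]
273.42661524133763 111.42012869107116
--
[-0.2,7.8,0.0,0.000,0.000,-0.070],
[0.4,7.8,0.0,0.000,0.000,-0.070],
[0.4,7.8,0.0,0.000,0.000,-0.070],
[0.4,7.8,0.0,0.000,0.000,-0.070],
[0.4,7.8,0.0,0.000,0.000,-0.070],
[0.4,7.8,0.0,0.000,0.000,-0.070],
[0.4,7.8,0.0,0.000,0.000,-0.070],
[0.4,7.8,0.0,0.000,0.000,-0.070],
```

Call:
move_arm:
  targets:
    - [[0.1,7.8,0,0,0,-0.07],[0.3,7.8,0,0,0,-0.07],[0.3,7.8,0,0,0,-0.07],[0.3,7.8,0,0,0,-0.07],[0.3,7.8,0,0,0,-0.07],[0.3,7.8,0,0,0,-0.07],[0.3,7.8,0,0,0,-0.07],[0,0,0,0,0,0]]

```text
time: 63.0
tcp_pos: [581.6, 116.0, 121.4]
eef_rot: [[-0.513, 0.859, 0.002], [0.859, 0.513, 0.004], [0.002, 0.004, -1.0]]
contact_force: [-1.7, 1.4, 1.1]
grip_width: 17.0
```

Run:
```python
from hk import *
s=st();p=np.array(s["tcp_pos"]);d=p[:2]-CC;r=np.hypot(*d);t0=np.degrees(np.arctan2(d[1],d[0]))%360;print(t0,r)
```

```text
t 63.0 p [581.6 116.  121.4] yaz 30.8 z [ 0.002  0.004 -1.   ] F [-1.7  1.4  1.1] w 17.0 q [-16.  16.   3.  99.  -1.  65.  18.]
301.3763534171983 110.71458310399682
```

Call:
move_arm:
  targets:
    - [[0,3.9,0,0,0,-0.035],[0,2,0,0,0,-0.017],[0,2,0,0,0,-0.017],[0,0,0,0,0,0]]

```text
time: 63.4
tcp_pos: [587.3, 119.8, 121.4]
eef_rot: [[-0.57, 0.822, 0.0], [0.822, 0.57, 0.004], [0.003, 0.003, -1.0]]
contact_force: [-3.9, 3.3, 1.3]
grip_width: 16.9
```

Call:
move_arm:
  targets:
    - [[0,2,0,0,0,-0.017],[0,0,0,0,0,0]]

```text
time: 63.6
tcp_pos: [589.5, 121.3, 121.4]
eef_rot: [[-0.585, 0.811, 0.001], [0.811, 0.585, 0.004], [0.003, 0.004, -1.0]]
contact_force: [-3.1, 3.9, 0.1]
grip_width: 17.3
```

Call:
move_arm:
  targets:
    - [[0,2,0,0,0,-0.017],[0,0,0,0,0,0]]

```text
time: 63.8
tcp_pos: [591.4, 122.8, 121.5]
eef_rot: [[-0.599, 0.801, 0.002], [0.801, 0.599, 0.005], [0.003, 0.005, -1.0]]
contact_force: [-1.7, 4.5, 0.9]
grip_width: 17.0
```

Run:
```python
from hk import *
s=st();p=np.array(s["tcp_pos"]);d=p[:2]-CC;r=np.hypot(*d);t0=np.degrees(np.arctan2(d[1],d[0]))%360;print(t0,r)
```

```text
t 63.8 p [591.4 122.8 121.5] yaz 36.8 z [ 0.002  0.005 -1.   ] F [-1.7  4.5  0.9] w 17.0 q [-16.  17.   2.  98.  -1.  65.  23.]
307.5621397039196 110.58290414246595
```

Call:
move_arm:
  targets:
    - [[0.8,2,0,0,0,-0.017],[0,0,0,0,0,0]]

```text
time: 64.0
tcp_pos: [593.1, 124.2, 121.5]
eef_rot: [[-0.613, 0.79, 0.003], [0.79, 0.613, 0.004], [0.001, 0.005, -1.0]]
contact_force: [-1.6, 5.6, -1.8]
grip_width: 16.8
```

Call:
move_arm:
  targets:
    - [[0.3,2,0,0,0,-0.017],[0,0,0,0,0,0]]

```text
time: 64.2
tcp_pos: [593.5, 124.6, 121.4]
eef_rot: [[-0.626, 0.78, 0.0], [0.78, 0.626, 0.003], [0.002, 0.002, -1.0]]
contact_force: [-3.8, 3.5, 1.0]
grip_width: 17.1
```

Run:
```python
from hk import *
s=st();p=np.array(s["tcp_pos"]);d=p[:2]-CC;r=np.hypot(*d);t0=np.degrees(np.arctan2(d[1],d[0]))%360;print(t0,r)
```

```text
t 64.2 p [593.5 124.6 121.4] yaz 38.7 z [ 0.     0.003 -1.   ] F [-3.8  3.5  1. ] w 17.1 q [-16.  17.   2.  97.  -1.  65.  25.]
308.98406193616836 110.54708294639579
```

Call:
move_arm:
  targets:
    - [[0,0,0,0,0,0],[0,0,0,0,0,0],[0,0,0,0,0,0],[0,0,0,0,0,0],[0,0,0,0,0,0]]
  grip: 0.2

```text
time: 64.7
tcp_pos: [594.7, 123.5, 121.7]
eef_rot: [[-0.625, 0.781, 0.003], [0.781, 0.625, 0.002], [-0.0, 0.003, -1.0]]
contact_force: [0.0, -0.4, 0.7]
grip_width: 47.8
```

Run:
```python
from hk import *
st()
plan([((593.5,124.6,225),yawR(38.7),5),((420,-60,240),yawR(60))])
```

```text
t 64.7 p [594.7 123.5 121.7] yaz 38.7 z [ 0.003  0.002 -1.   ] F [ 0.  -0.4  0.7] w 47.8 q [-16.  17.   2.  97.  -1.  65.  25.]
--
[0.3,0.0,-20.7,0.001,0.000,-0.000],
[0.3,0.0,-20.7,0.001,0.000,-0.000],
[0.3,-0.0,-20.7,0.001,0.000,-0.000],
[0.3,-0.0,-20.7,0.001,0.000,-0.000],
[0.3,-0.0,-20.7,0.001,0.000,-0.000],
[-5.9,-41.8,-2.5,0.000,0.000,-0.062],
[-3.3,-42.1,-2.5,0.000,0.000,-0.062],
[-0.7,-42.2,-2.5,0.000,0.000,-0.062],
--
[1.9,-42.2,-2.5,0.000,0.000,-0.062],
[4.5,-42.0,-2.5,0.000,0.000,-0.062],
[7.1,-41.6,-2.5,0.000,0.000,-0.062],
```

Call:
move_arm:
  targets:
    - [[0,0,-20,0,0,0],[0,0,-21,0,0,0],[0,0,-21,0,0,0],[0,0,-30,0,0,0],[0,0,-30,0,0,0],[-5.9,-41.8,-2.5,0,0,-0.062],[-3.3,-42.1,-2.5,0,0,-0.062],[-0.7,-42.2,-2.5,0,0,-0.062]]

```text
time: 65.5
tcp_pos: [506.5, 30.3, 251.0]
eef_rot: [[-0.761, 0.649, 0.003], [0.649, 0.761, 0.002], [-0.001, 0.004, -1.0]]
contact_force: [1.6, -0.8, -0.3]
grip_width: 52.3
```

Call:
move_arm:
  targets:
    - [[1.9,-42.2,-2.5,0,0,-0.062],[4.5,-42,-2.5,0,0,-0.062],[7.1,-41.6,-2.5,0,0,-0.062],[0,0,0,0,0,0],[0,0,0,0,0,0]]

```text
time: 66.0
tcp_pos: [420.5, -61.4, 258.4]
eef_rot: [[-0.865, 0.502, 0.004], [0.502, 0.865, 0.003], [-0.002, 0.005, -1.0]]
contact_force: [-0.0, -0.4, -0.3]
grip_width: 51.8
```

Run:
```python
from ov2 import *
st()
t=viewer.get_image("top")["color"];s=viewer.get_image("side")["color"];cv2.imwrite('pics/side26.png',s);cv2.imwrite('pics/top26.png',t)
cv2.imwrite('pics/o26t.png',ov(t,ct,145,145,250,245,5.5,CC,LD,LD+90)); cv2.imwrite('pics/o26s.png',ov(s,cs,200,120,310,215,6,CC,LD,LD+90))
```

```text
t 66.0 p [420.5 -61.4 258.4] yaz 59.9 z [ 0.004  0.003 -1.   ] F [-0.  -0.4 -0.3] w 51.8 q [ -6. -11.   9. 111.   2.  80.  63.]
```

View pics/o26t.png

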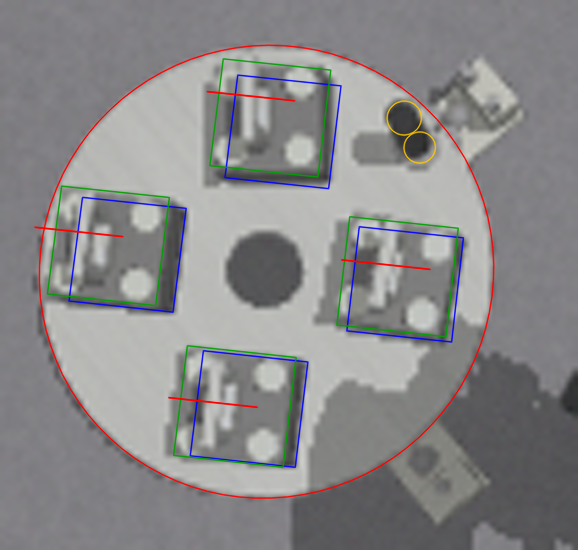

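View pics/o26s.png

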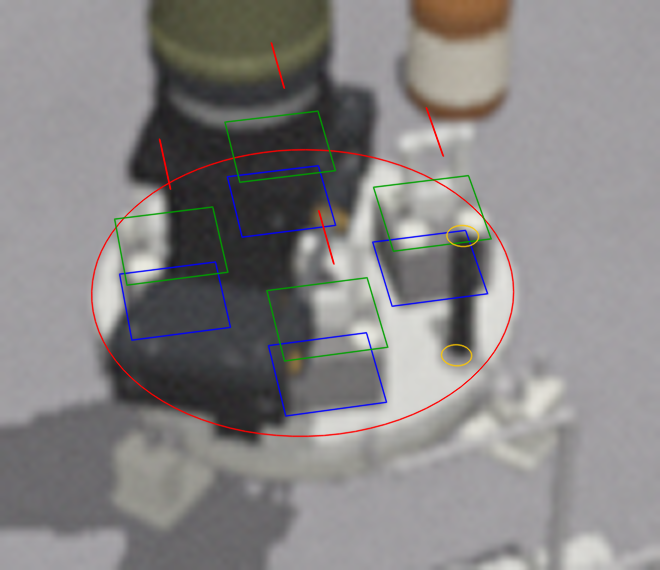

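View pics/top26.png

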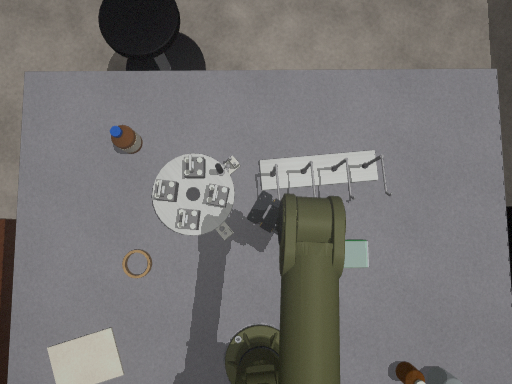

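Run:
```python
from bench import job_done
print(job_done())
```

```text
the job is handed in; nothing more can be done
None
```

The job is handed in at about 66 s of the 210 s allowed. I turned the carousel by its handle to the load mark, and all four hooks held a carrier. I took each one off its hook and pushed it down onto a spindle. Then I turned the carousel a quarter turn to the run mark, let go and moved the arm clear.

**Checks that passed:**
- **Seating:** each carrier stopped dead as I pushed it down (6–8 N). The underside heights worked out from the grip matched the disc face within about 1 mm. The picture from above after the turn shows all four blocks upright on their spindles.
- **Turns:** the handle's push changed from pulling forward to resisting at both marks, as a click would. The last picture puts the handle at 90° from load, within about 1°, against a limit of about 4°.
- **Bystanders:** the bottle and tape look unmoved in the last picture from above. The tip box is partly hidden by the arm, but the part that shows is where it was.

**What went less than smoothly:**
- On the first carrier I closed the jaws on the wider lip instead of the legs three times, and had to grip again lower down.
- The last lift in the suggested hook path would have run the block into the hook tip by my calculation, so I swung the carriers outward instead.
- In the last side view the arm hid two of the four carriers, so for those I relied on the view from above.
- I had no direct reading of the carousel angle; it comes only from the pictures and the handle.

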